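Pack the air-tool oil bottles for the road

TASK

Pack the oil kit for a service visit. Clear the foam scrap out of the round tin into the cardboard scrap tray, and, so that the tin cannot slide about in its wooden tote, move it towards one end and stand the charcoal foam pad upright on a thin edge, square across the tote, in the gap left at the other end. Stand all the oil bottles upright on the floor of the tin honeycomb fashion, one in the middle and the others close round it, and leave the screw jar and the marker where they are.

Things in the scene. Friction and masses are not known exactly. Their poses are not given: they have to be found in the camera images.
- tote: Low open plywood tote with steel corners, fixed to the table: 203 mm long (its x axis) x 174 mm wide (y) x 60 mm high, walls and floor 8 mm thick, so 187 x 158 mm inside. Origin: centre of its underside.
- tin: Round open steel tin standing loose in the tote: 150 mm outside diameter (152 at the rim), about 142 mm clear inside, 58 mm high, floor 4 mm thick, 0.35 to 0.6 kg. It can slide along the tote's length, with about 4 mm play each side across it. Origin: centre of its underside, z up.
- offcut: Scrap of white foam, 40 x 40 mm and 22 mm high, about 12 g, lying in the tin at the start. Origin: centre of its underside.
- scrap_tray: Shallow brown cardboard scrap tray, fixed, 125 mm (x) x 135 mm (y) x 35 mm high, walls and floor 4 mm, with two white foam scraps (up to 30 mm high, fixed) in the half towards its +y side; the -y half is free. Origin: centre of its underside.
- pad: Charcoal packing-foam pad, a rigid block 110 mm (its x axis) x 60 mm (y) x 28 mm thick (z) with faint grey seams, about 30 g, lying flat at the start. Origin: centre of the face it lies on at the start.
- pad_mid (a point): Centre of the pad's volume, axes as the pad's.
- screw_jar: White screw jar with red lid, 64 mm across, 82 mm high: bystander. Origin: centre of its underside.
- marker: Black and white felt marker, 17 mm thick, 134 mm long, lying flat: bystander. Origin: underside.
- bottle0: Small white oil bottle with red spout, about 70 g, or absent: round body 44 mm across up to the shoulder at 82 mm, red cap 22 mm across from 82 to 97 mm, thin spout (12 mm at its root) to 122 mm. Rigid. Origin: centre of its underside, z up to the spout.
- bottle1: Small white oil bottle with red spout, about 70 g, or absent: round body 44 mm across up to the shoulder at 82 mm, red cap 22 mm across from 82 to 97 mm, thin spout (12 mm at its root) to 122 mm. Rigid. Origin: centre of its underside, z up to the spout.
- bottle2: Small white oil bottle with red spout, about 70 g, or absent: round body 44 mm across up to the shoulder at 82 mm, red cap 22 mm across from 82 to 97 mm, thin spout (12 mm at its root) to 122 mm. Rigid. Origin: centre of its underside, z up to the spout.
- bottle3: Small white oil bottle with red spout, about 70 g, or absent: round body 44 mm across up to the shoulder at 82 mm, red cap 22 mm across from 82 to 97 mm, thin spout (12 mm at its root) to 122 mm. Rigid. Origin: centre of its underside, z up to the spout.
- bottle4: Small white oil bottle with red spout, about 70 g, or absent: round body 44 mm across up to the shoulder at 82 mm, red cap 22 mm across from 82 to 97 mm, thin spout (12 mm at its root) to 122 mm. Rigid. Origin: centre of its underside, z up to the spout.
- bottle5: Small white oil bottle with red spout, about 70 g, or absent: round body 44 mm across up to the shoulder at 82 mm, red cap 22 mm across from 82 to 97 mm, thin spout (12 mm at its root) to 122 mm. Rigid. Origin: centre of its underside, z up to the spout.
- bottle6: Small white oil bottle with red spout, about 70 g, or absent: round body 44 mm across up to the shoulder at 82 mm, red cap 22 mm across from 82 to 97 mm, thin spout (12 mm at its root) to 122 mm. Rigid. Origin: centre of its underside, z up to the spout.

How it is judged (in metres and radians):
At the end, for the whole second after the job is handed in: Bottles upright (0.12 rad) on the tin floor, one within 14 mm of its centre; tin flat, 4 mm or more off the tote's middle; pad on a thin edge on the tote floor at the other end, upright and square within 0.2 rad, 60-95 mm from the middle, under 55 mm across; scrap in its tray; all at rest (angle between each of bottle0, bottle1, bottle2, bottle3, bottle4, bottle5, bottle6's own z axis and vertical below 0.12 rad and z of bottle0 in the frame of tin between 0 and 0.01 m and horizontal distance between each of bottle0, bottle1, bottle2, bottle3, bottle4, bottle5, bottle6 and tin below 0.054 m and linear speed of each of bottle0, bottle1, bottle2, bottle3, bottle4, bottle5, bottle6, pad, offcut below 0.02 m/s and z of bottle1 in the frame of tin between 0 and 0.01 m and z of bottle2 in the frame of tin between 0 and 0.01 m and z of bottle3 in the frame of tin between 0 and 0.01 m and z of bottle4 in the frame of tin between 0 and 0.01 m and z of bottle5 in the frame of tin between 0 and 0.01 m and z of bottle6 in the frame of tin between 0 and 0.01 m and horizontal distance between any of bottle0, bottle1, bottle2, bottle3, bottle4, bottle5, bottle6 and tin below 0.014 m and angle between tin's own z axis and vertical below 0.08 rad and z of tin in the frame of tote below 0.012 m and angle between the z axis of pad and the x axis of tote, either way round below 0.2 rad and z of pad_mid in the frame of tote between 0.03 and 0.07 m and ((x of pad_mid in the frame of tote between -0.095 and -0.06 m and x of tin in the frame of tote above 0.004 m) or (x of pad_mid in the frame of tote between 0.06 and 0.095 m and x of tin in the frame of tote below -0.004 m)) and (angle between the x axis of pad and the z axis of tote, either way round below 0.2 rad or angle between the y axis of pad and the z axis of tote, either way round below 0.2 rad) and y of pad_mid in the frame of tote between -0.055 and 0.055 m and x of offcut in the frame of scrap_tray between -0.062 and 0.062 m and y of offcut in the frame of scrap_tray between -0.067 and 0.067 m and height (world z) of offcut below 0.06 m); the robot touches nothing.
It fails at once if a bystander is moved more than 30 mm (distance of any of screw_jar, marker from where it was at the start of the episode above 0.03 m).
It fails at once if the tin is tipped (angle between tin's own z axis and vertical above 0.5 rad).
Of bottle0, bottle1, bottle2, bottle3, bottle4, bottle5, bottle6 only 5 to 7 are there at a start; the rules pass over those that are not, and their reading is None.
At some moment in a run one of pad, tin may be knocked a few centimetres aside while the robot is not near it.
It also fails if it takes over 192 s, if anything falls off the work surface, if the arm or the gripper's body presses on something with over 40 N, if the wrist force passes 120 N, or if a joint passes its speed limit or range.

ROBOT

A 6-joint arm with a two-finger parallel gripper is mounted at the origin on a cart in front of the work surface, level with it; the furniture and walls round the work are solid. World frame = base frame: x ahead of the robot, y to its left, z up, the work surface at z = 0. Lengths are in m, angles in degrees, forces in N, time in s.
With the tool pointing down it reaches from about 0.4 to 0.825 m from the base axis. Payload 7 kg.
Tool frame: the origin (TCP) lies at the very end of the fingers, on their centre line; the grasp point (between the pads) lies 19 mm behind it; y points along the fingers, x is the direction in which the jaws open and shut, and the axes are right-handed (so a half turn about y gives the same grasp; the last joint's range is limited). The gripper opens to 88 mm and grips with 3 to 60 N. Pads are 19 mm wide; open, the fingers measure 130 mm over their backs; the gripper's body (78 mm by 193 mm) begins 47 mm behind the grasp point.
Start: joints at [93.226, 20.546, 0.682, 0, -70.136, -16.507], TCP at [0.155, 0.657, 0.227] pointing down, gripper open.
Joint ranges: [-176.03, 176.03], [-82.01, 121.73], [-58.28, 71.71], [-173.87, 95.51], [-174.79, -0.11], [-173.66, 173.66]. Speed limits (degrees/s): [136.94, 136.94, 172.46, 180, 180, 180].

INTERFACE

Orientations are given as [roll, pitch, yaw] about the fixed x, y, z axes, in that order (R = Rz(yaw) Ry(pitch) Rx(roll)).
In Python, from plant import ctrl gives the robot as it stands.
- The arm moves only by the shell command python3 -m crank 'ROWS'. ROWS is JSON, a list that holds one entry, the list of rows, each a list of 5 numbers: the closure, from -1 (fully open) to 1 (shut), then the shift along the tool's x, y, z in mm, then the turn about the tool's y in rad. In form: [[[claw, x, y, z, turn], ...]]. A call has 1 to 12 rows; each row is the pose to reach, as a shift and turn from the pose commanded when the call began, along the tool's axes at that moment; what a row does not reach only later rows make up. A row lasts 1/8 s, in which the tool goes at most 62.5 mm and 10.7 degrees, less where a joint would pass 70% of its speed; a pose out of reach is approached as far as the arm can. A call with a gripper value outside its range is refused whole. The fingers move at their own pace and stop on an object; the grip force is fixed at half the most. Time passes only in rows, so rows that repeat a pose let the fingers close. It gives the time, the measured TCP pose, the force and the opening at its end, in the units of the state.
- ctrl.get_obs(): the state, without advancing time (a new reading comes with each control period).
- ctrl.snapshot(name): name is "side" or "top"; returns the picture (400x640x3 uint8, red, green, blue); there is no depth.
- ctrl.camera_model(name): a dict with "fx", "fy", "cx", "cy" (pixels), "dist_coeffs" ([k1, k2, p1, p2, k3] as OpenCV has them; the pictures are not rectified), "origin" and "orientation" of the camera in the world. Camera axes: x right, y down, z forward; pixel columns grow to the right and rows downward; lengths in m; the calibration is good to about 2 mm. A picture is of the moment at which its call begins. camera_model takes no time and is no camera call.
- ctrl.close_job(): hands the job in, once; it reports no verdict.
Trained networks look in the newest picture that a camera, given by its name, has taken for a name from the list of things; names that differ only in an ending like _2 or _b are one class to them, and where a whole thing is asked for, a point or a joint stands for the part that bears it (a point fixed in the world has none). Each returns a list of dicts, best first, with "confidence" (0 to 1); they miss things now and then, are a little off and sometimes report something else, mostly with a low value. They report only what shows in the picture. A call takes as long as a camera call.
- ctrl.find_in(camera, name): "extent" ([left, top, width, height] in pixels, round what is visible of it).
The state is a dict: "clock": time; "joint_pos": joint angles; "qvel": joint speeds; "tau": joint torques, N m; "tool_pos": TCP position; "orientation": TCP orientation; "force": force on the tool from outside, world axes, zero at the start; "moment": the same for the moment, N m; "opening": finger opening in m.
Only numpy, scipy, OpenCV 4.12 (cv2) and the standard library are available. Lean on these libraries where they do the work, as an engineer would, in place of code of your own. Each camera call takes 0.05 s, during which the arm holds its last target.

## Working session

There is one attempt and no reset: what is moved stays moved. The work goes in short steps, Python scripts to look and compute and a shell command to move; the robot and the scene stay as the last step left them, time stands still between calls to the robot, and variables do not carry over. Pictures are saved under pics/ and viewed, and the job is handed in when it is done.

```bash
ls; mkdir -p pics; python3 - <<'E'
from plant import ctrl
import cv2
o=ctrl.get_obs()
for k,v in o.items(): print(k,v)
for n in("side","top"):
    im=ctrl.snapshot(n); cv2.imwrite(f"pics/{n}0.png",im[:,:,::-1])
    print(n,ctrl.camera_model(n))
E
```

```text
pics
clock 0.0
joint_pos [ 9.32272618e+01  2.05924810e+01  6.33342653e-01 -1.90422711e-02
 -7.01350937e+01 -1.65064046e+01]
qvel [-0.09463794  0.01037313 -0.04660592 -0.04478153  0.03112214  0.07509504]
tau [ 1.11887985e-03 -5.82712805e+01  2.93059409e+01  6.99733749e+00
  6.94596136e-03 -1.58343018e-04]
tool_pos [0.15497056 0.65647041 0.22561099]
orientation [-8.99903871e+01 -9.54349302e-02 -1.03285636e+02]
force [ 0.30945482  0.15415402 -0.12427955]
moment [ 0.03679661  0.05979902 -0.03216988]
opening 0.08720425685092634
side {'fx': 433.62831723681757, 'fy': 433.62831723681757, 'cx': 323.3789157474117, 'cy': 196.87348884738938, 'dist_coeffs': array([-0.03655445,  0.        ,  0.        ,  0.        ,  0.        ]), 'origin': array([ 0.1429292 , -0.74143586,  0.7157191 ]), 'orientation': array([-128.99629772,    0.460648  ,  -28.85660945])}
top {'fx': 385.2556019184429, 'fy': 385.2556019184429, 'cx': 321.5236769404067, 'cy': 194.35627060373542, 'dist_coeffs': array([0.02592158, 0.        , 0.        , 0.        , 0.        ]), 'origin': array([ 0.41215493, -0.03609283,  1.07481287]), 'orientation': array([-171.42218166,    0.68370462,  -91.18831946])}
```

View pics/top0.png

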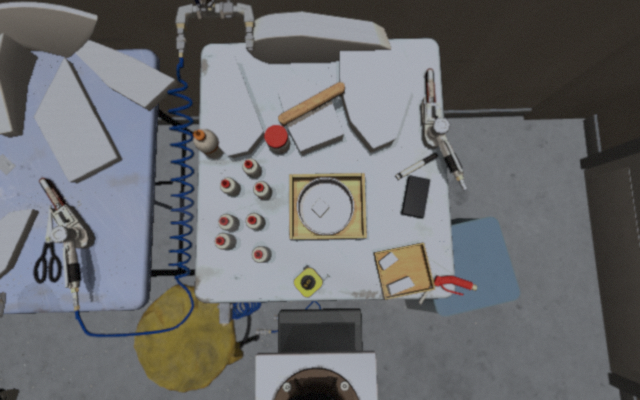

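View pics/side0.png

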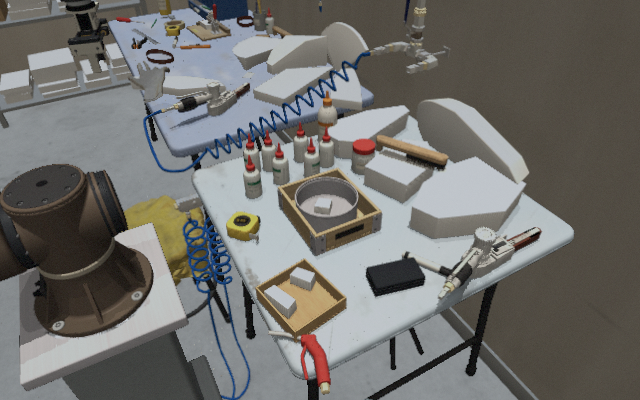

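```bash
cat > h.py <<'E'
import numpy as np, cv2
from scipy.spatial.transform import Rotation as R
from plant import ctrl
def cam(n):
    c=ctrl.camera_model(n)
    K=np.array([[c['fx'],0,c['cx']],[0,c['fy'],c['cy']],[0,0,1.]])
    return K,np.array(c['dist_coeffs'],float),np.array(c['origin']),R.from_euler('xyz',c['orientation'],degrees=True).as_matrix()
def ray(n,uv):
    K,d,o,M=cam(n)
    p=cv2.undistortPoints(np.array(uv,float).reshape(-1,1,2),K,d).reshape(-1,2)
    v=np.c_[p,np.ones(len(p))]@M.T
    return o,v
def onz(n,uv,z):
    o,v=ray(n,uv); return (o+v*((z-o[2])/v[:,2])[:,None])
def proj(n,X):
    K,d,o,M=cam(n)
    Xc=(np.array(X,float).reshape(-1,3)-o)@M
    r,_=cv2.projectPoints(Xc.reshape(-1,1,3),np.zeros(3),np.zeros(3),K,d); return r.reshape(-1,2)
def tri(uvt,uvs):
    A=np.zeros((3,3));b=np.zeros(3)
    rs=[]
    for n,uv in(("top",uvt),("side",uvs)):
        o,v=ray(n,[uv]);v=v[0]/np.linalg.norm(v[0]);P=np.eye(3)-np.outer(v,v);A+=P;b+=P@o;rs.append((o,v))
    x=np.linalg.solve(A,b); e=[np.linalg.norm(np.cross(x-o,v)) for o,v in rs]
    return x,max(e)
def crop(n,im,box,s,name,pts=None):
    x0,y0,x1,y1=box
    c=cv2.resize(im[y0:y1,x0:x1],None,fx=s,fy=s,interpolation=cv2.INTER_CUBIC)[:,:,::-1].copy()
    if pts is not None:
        for p in pts: cv2.circle(c,(int((p[0]-x0+.5)*s),int((p[1]-y0+.5)*s)),2,(0,255,0),-1)
    cv2.imwrite(f"pics/{name}.png",c)
E
python3 - <<'E'
from h import *
for n in("top","side"):
    im=ctrl.snapshot(n); np.save(n+"0.npy",im)
    for k in ["tote","tin","offcut","scrap_tray","pad","screw_jar","marker","bottle0"]:
        for d in ctrl.find_in(n,k):
            if d['confidence']>.2: print(n,k,np.round(d['extent'],1),round(d['confidence'],2))
im=np.load("top0.npy"); crop("top",im,(190,120,480,310),2.7,"top0c")
im=np.load("side0.npy"); crop("side",im,(200,80,480,340),2.2,"side0c")
E
```

```text
top tote [289.9 173.9  74.7  65.4] 0.66
top tin [296.4 178.7  59.2  57.2] 0.64
top offcut [311.3 201.3  17.4  16.4] 0.47
top offcut [248.6 247.1  25.3  15.1] 0.35
top scrap_tray [373.2 243.7  63.1  54.5] 0.97
top pad [404.1 173.4  26.   46.1] 0.7
top screw_jar [262.1 122.8  25.3  31.4] 0.81
top marker [391.4 150.   49.4  30.6] 0.74
top bottle0 [250.3 246.3  23.1  12.8] 0.82
top bottle0 [244.  160.8  18.1  19.5] 0.8
top bottle0 [221.8 177.3  19.5  18. ] 0.7
top bottle0 [215.2 231.1  22.   19.2] 0.69
top bottle0 [217.3 214.6  22.2  16.9] 0.62
top bottle0 [254.4 181.3  18.9  17.9] 0.61
top bottle0 [248.1 215.2  17.1  14.1] 0.52
side tote [276.4 165.3 101.7  87.4] 0.92
side tin [314.3 196.6  16.4  15.5] 0.51
side offcut [315.5 197.   15.2  15.4] 0.65
side offcut [366.1 260.8  61.1  37. ] 0.44
side scrap_tray [259.  259.1  84.8  83.6] 0.9
side pad [363.9 258.3  61.9  37.7] 0.9
side screw_jar [353.8 138.8  18.8  36.3] 0.71
side marker [396.8 251.9  52.6  24.4] 0.92
side bottle0 [295.4 126.   12.9  37.8] 0.89
side bottle0 [321.2 128.7  11.1  40.1] 0.86
side bottle0 [306.  134.1  13.1  44. ] 0.77
side bottle0 [261.3 129.7  16.1  40. ] 0.7
side bottle0 [270.9 147.7  16.1  35.5] 0.69
side bottle0 [243.7 154.   17.2  45.7] 0.67
side bottle0 [243.9 138.8  18.6  30.1] 0.57
side bottle0 [401.8 251.4  48.7  24.9] 0.44
```

View pics/top0c.png

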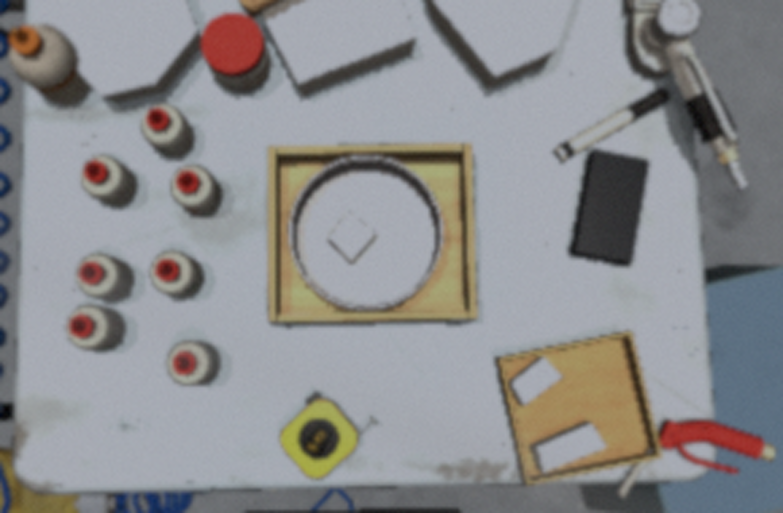

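View pics/side0c.png

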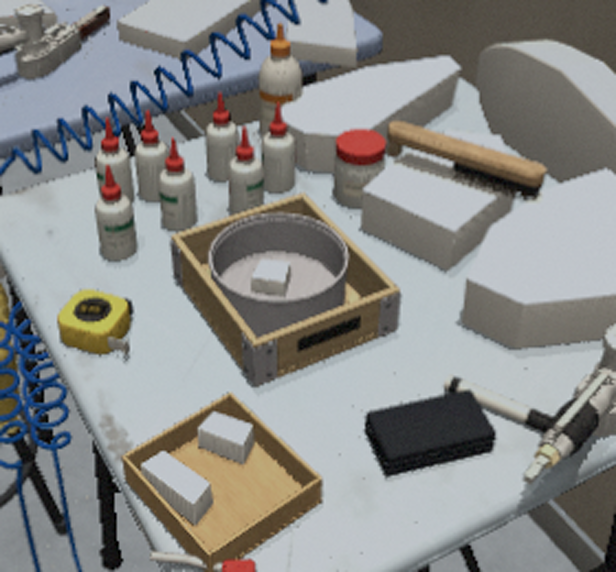

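```bash
cat >> h.py <<'E'
def sil(x,y,z0=0.):
    a=np.linspace(0,2*np.pi,24,endpoint=False);P=[]
    for z,r in((.082,.011),(.097,.011),(.122,.002)):
        P.append(np.c_[x+r*np.cos(a),y+r*np.sin(a),np.full(24,z+z0)])
    return np.vstack(P)
def silcent(n,x,y,z0=0.):
    def area(P):
        h=cv2.convexHull(proj(n,P).astype(np.float32)); m=cv2.moments(h); return m
    a=np.linspace(0,2*np.pi,24,endpoint=False)
    A=[]
    for rs in(((.082,.011),(.097,.011)),((.097,.0065),(.122,.002))):
        A.append(np.vstack([np.c_[x+r*np.cos(a),y+r*np.sin(a),np.full(24,z+z0)] for z,r in rs]))
    # draw union mask at 8x
    K=8; c=proj(n,[[x,y,.1+z0]])[0]; o=np.floor(c)-20
    m=np.zeros((40*K,40*K),np.uint8)
    for P in A:
        h=cv2.convexHull(((proj(n,P)-o+.5)*K).astype(np.int32)); cv2.fillConvexPoly(m,h,1)
    ys,xs=np.nonzero(m); return np.array([xs.mean(),ys.mean()])/K+o-.5, m.sum()/K/K
def redblobs(im,amin=15):
    f=im.astype(int); m=((f[:,:,0]-np.maximum(f[:,:,1],f[:,:,2]))>45).astype(np.uint8)
    w=np.clip(f[:,:,0]-np.maximum(f[:,:,1],f[:,:,2]),0,150)
    nn,l,st,c=cv2.connectedComponentsWithStats(m,connectivity=8)
    out=[]
    for i in range(1,nn):
        if st[i,4]>=amin:
            mm=cv2.dilate((l==i).astype(np.uint8),np.ones((3,3)))*w
            ys,xs=np.nonzero(mm>20); ww=mm[ys,xs]; out.append((np.array([(xs*ww).sum(),(ys*ww).sum()])/ww.sum(),st[i,4]))
    return out
E
python3 - <<'E'
from h import *
from scipy.optimize import least_squares
t=np.load("top0.npy");s=np.load("side0.npy")
bt=[b for b in redblobs(t) if b[0][0]<275 and b[0][1]>150 and b[0][0]>200]
bs=[b for b in redblobs(s) if 235<b[0][0]<340 and 115<b[0][1]<200]
print(len(bt),len(bs),[np.round(b[0],1).tolist()+[int(b[1])] for b in bs])
for b,a in bt:
    x0=onz("top",[b],.1)[0][:2]
    xt=least_squares(lambda p:silcent("top",*p)[0]-b,x0,diff_step=2e-3).x
    best=[]
    for c,_ in bs:
        f=lambda p:np.r_[silcent("top",*p)[0]-b,silcent("side",*p)[0]-c]
        r=least_squares(f,xt,diff_step=2e-3); best.append((r.cost,r.x,c))
    best.sort(key=lambda q:q[0])
    print(np.round(b,1),a,"toponly",np.round(xt,4),"joint",np.round(best[0][1],4),"cost",round(best[0][0],2),round(best[1][0],2))
q=lambda L:[(190+(x+.5)/2.7-.5,120+(y+.5)/2.7-.5) for x,y in L]
def rep(name,L,z):
    P=onz("top",q(L),z); print(name,np.round(P.mean(0),4)); 
    for i in range(4): d=P[(i+1)%4]-P[i]; print("  ",np.round(P[i],3),round(np.hypot(*d[:2]),4),round(np.degrees(np.arctan2(d[1],d[0])),1))
rep("tote",[(268,147),(473,145),(477,320),(270,323)],.06)
rep("pad",[(588,152),(648,160),(628,265),(571,252)],.028)
rep("tray",[(498,357),(632,333),(659,457),(528,482)],.035)
rep("offcut",[(354,212),(377,239),(351,264),(327,238)],.034)
rep("tin",[(289,232),(366,155),(443,232),(366,311)],.066)
E
```

```text
7 7 [[299.9, 130.7, 58], [325.9, 135.1, 59], [267.4, 139.1, 65], [249.4, 142.7, 66], [310.7, 146.7, 66], [278.7, 151.9, 70], [249.7, 164.4, 79]]
[248.  163.9] 51 toponly [0.646  0.1632] joint [0.6455 0.1642] cost 0.29 111.62
[225.1 183.2] 53 toponly [0.5956 0.2226] joint [0.5949 0.2231] cost 0.15 131.36Traceback (most recent call last):
  File "<stdin>", line 13, in <module>
    return func(*args, **kwargs)
    result = trf(vector_fun.fun, vector_fun.jac, x0, f0, J0, lb, ub, ftol, xtol,
                 gtol, max_nfev, x_scale, loss_function, tr_solver,
                 tr_options.copy(), verbose, callback=callback_wrapped)
    return trf_no_bounds(
        fun, jac, x0, f0, J0, ftol, xtol, gtol, max_nfev, x_scale,
        loss_function, tr_solver, tr_options, verbose, callback=callback)
    f_new = fun(x_new)
    self._update_fun()
    ~~~~~~~~~~~~~~~~^^
    self.f = self.fun_wrapped(xp_copy(self.x))
             ~~~~~~~~~~~~~~~~^^^^^^^^^^^^^^^^^
    return np.atleast_1d(self.fun(x))
                         ~~~~~~~~^^^
    return self.f(x, *self.args, **self.kwargs)
           ~~~~~~^^^^^^^^^^^^^^^^^^^^^^^^^^^^^^
  File "<stdin>", line 12, in <lambda>
  File "h.py", line 48, in silcent
    h=cv2.convexHull(((proj(n,P)-o+.5)*K).astype(np.int32)); cv2.fillConvexPoly(m,h,1)
                       ~~~~^^^^^
  File "h.py", line 16, in proj
    K,d,o,M=cam(n)
            ~~~^^^
  File "h.py", line 5, in cam
    c=ctrl.camera_model(n)
ValueError: time passes only in moves, steps and waits
```

```bash
python3 - <<'E'
from plant import ctrl
import pickle
print(ctrl.get_obs()['clock'])
pickle.dump({n:ctrl.camera_model(n) for n in("top","side")},open("cams.pkl","wb"))
s=open("h.py").read()
s=s.replace("def cam(n):\n    c=ctrl.camera_model(n)","import pickle\nCAMS=pickle.load(open('cams.pkl','rb'))\ndef cam(n):\n    c=CAMS[n]")
open("h.py","w").write(s)
E
cat > meas.py <<'E'
from h import *
from scipy.optimize import least_squares
def bottles(t,s,keept=lambda c:c[0]<275 and c[1]>150 and c[0]>200,keeps=lambda c:235<c[0]<340 and 115<c[1]<200,z0=0.,amin=15):
    bt=[b for b in redblobs(t,amin) if keept(b[0])]
    bs=[b for b in redblobs(s,amin) if keeps(b[0])] if s is not None else []
    for b,a in bt:
        x0=onz("top",[b],.1+z0)[0][:2]
        xt=least_squares(lambda p:silcent("top",*p,z0)[0]-b,x0,diff_step=2e-3).x
        bc=None
        if bs:
            pc=silcent("side",*xt,z0)[0]
            c=min(bs,key=lambda q:np.hypot(*(q[0]-pc)))[0]
            f=lambda p:np.r_[silcent("top",*p,z0)[0]-b,silcent("side",*p,z0)[0]-c]
            r=least_squares(f,xt,diff_step=2e-3); bc=r
        print(np.round(b,1),a,"top",np.round(xt,4),"joint",None if bc is None else (np.round(bc.x,4),np.round(bc.fun,2)))
E
python3 - <<'E'
from meas import *
bottles(np.load("top0.npy"),np.load("side0.npy"))
q=lambda L:[(190+(x+.5)/2.7-.5,120+(y+.5)/2.7-.5) for x,y in L]
def rep(name,L,z):
    P=onz("top",q(L),z); print(name,np.round(P.mean(0),4)); 
    for i in range(4): d=P[(i+1)%4]-P[i]; print("  ",np.round(P[i],3),round(np.hypot(*d[:2]),4),round(np.degrees(np.arctan2(d[1],d[0])),1))
rep("tote",[(268,147),(473,145),(477,320),(270,323)],.06)
rep("pad",[(588,152),(648,160),(628,265),(571,252)],.028)
rep("tray",[(498,357),(632,333),(659,457),(528,482)],.035)
rep("offcut",[(354,212),(377,239),(351,264),(327,238)],.034)
rep("tin",[(289,232),(366,155),(443,232),(366,311)],.066)
E
```

```text
1.0
[248.  163.9] 51 top [0.646  0.1632] joint (array([0.6455, 0.1642]), array([-0.37,  0.16,  0.35,  0.54]))
[225.1 183.2] 53 top [0.5956 0.2226] joint (array([0.5949, 0.2231]), array([-0.2 ,  0.31,  0.37,  0.13]))
[259.1 187. ] 52 top [0.5836 0.134 ] joint (array([0.5828, 0.1346]), array([-0.25,  0.32,  0.38,  0.04]))
[223.5 220.7] 46 top [0.4983 0.2251] joint (array([0.4975, 0.2262]), array([-0.41,  0.34,  0.51,  0.25]))
[251.5 219.7] 52 top [0.4992 0.1532] joint (array([0.4983, 0.1537]), array([-0.2 ,  0.35,  0.42,  0.02]))
[219.8 240.5] 51 top [0.4482 0.2334] joint (array([0.4475, 0.2339]), array([-0.17,  0.24,  0.33,  0.22]))
[257.8 254.2] 45 top [0.4116 0.1366] joint (array([0.4108, 0.1371]), array([-0.2 ,  0.27,  0.38,  0.16]))
tote [ 0.5343 -0.0421  0.06  ]
   [0.622 0.059 0.06 ] 0.2038 -90.8
   [ 0.62  -0.145  0.06 ] 0.1728 179.1
   [ 0.447 -0.142  0.06 ] 0.2006 89.6
   [0.448 0.059 0.06 ] 0.1741 0.2
pad [ 0.5591 -0.2827  0.028 ]
   [ 0.616 -0.265  0.028] 0.0611 -99.2
   [ 0.606 -0.325  0.028] 0.1099 166.0
   [ 0.5   -0.298  0.028] 0.058 75.7
   [ 0.514 -0.242  0.028] 0.1045 -12.5
tray [ 0.3618 -0.2408  0.035 ]
   [ 0.411 -0.164  0.035] 0.1344 -81.1
   [ 0.432 -0.297  0.035] 0.1208 -171.2
   [ 0.313 -0.315  0.035] 0.1292 99.5
   [ 0.291 -0.188  0.035] 0.1222 11.3
offcut [ 0.5322 -0.0224  0.034 ]
   [ 0.559 -0.025  0.034] 0.0359 -141.1
   [ 0.531 -0.047  0.034] 0.0363 132.7
   [ 0.506 -0.021  0.034] 0.0357 41.5
   [0.533 0.003 0.034] 0.0379 -47.0
tin [ 0.5343 -0.0364  0.066 ]
   [0.536 0.039 0.066] 0.1073 -45.8
   [ 0.611 -0.038  0.066] 0.1072 -136.8
   [ 0.533 -0.111  0.066] 0.1074 134.4
   [ 0.458 -0.035  0.066] 0.1075 43.2
```

```bash
cat > go.py <<'E'
# usage: python3 go.py x y z jawdeg  -> shift in tool axes mm and turn
import sys
from h import *
def plan(x,y,z,jaw=None,dbg=True):
    o=ctrl.get_obs()
    M=R.from_euler('xyz',o['orientation'],degrees=True).as_matrix()
    p=np.array(o['tool_pos']); s=M.T@(np.array([x,y,z])-p)*1000
    a=np.degrees(np.arctan2(M[1,0],M[0,0])); t=0
    if jaw is not None:
        d=(jaw-a+90)%180-90   # ccw world rotation wanted
        t=-np.radians(d)
        print("alt turn",round(-np.radians(d-180 if d>0 else d+180),3))
    print("clock",round(o['clock'],2),"pos",np.round(p,4),"jaw",round(a,2),"down",np.round(M[:,1],3),"j",np.round(o['joint_pos'],1),"F",np.round(o['force'],1),"open",round(o['opening'],4))
    print("shift x y z mm",np.round(s,1),"turn",round(t,3))
    print("tool x axis",np.round(M[:,0],3),"z axis",np.round(M[:,2],3))
if __name__=="__main__":
    a=[float(v) for v in sys.argv[1:]]; plan(*a)
E
python3 go.py .5322 -.0224 .18 42
```

```text
alt turn -2.536
clock 1.0 pos [0.1551 0.6569 0.2266] jaw -103.28 down [-0.  0. -1.] j [ 93.2  20.5   0.7  -0.  -70.1 -16.5] F [ 0.7 -0.   0.1] open 0.0878
shift x y z mm [574.5  46.5 523.1] turn 0.606
tool x axis [-0.23  -0.973 -0.   ] z axis [ 0.973 -0.23  -0.   ]
```

```bash
python3 -m crank '[[[-0.4,300,0,270,0.3],[-0.4,574,0,523,0.606],[-0.4,574,0,523,0.606],[-0.4,574,0,523,0.606],[-0.4,574,0,523,0.606],[-0.4,574,0,523,0.606],[-0.4,574,0,523,0.606],[-0.4,574,0,523,0.606],[-0.4,574,0,523,0.606],[-0.4,574,0,523,0.606],[-0.4,574,46,523,0.606],[-0.4,574,46,523,0.606]]]'; python3 go.py .5322 -.0224 .017 42
```

```text
clock: 2.5
tool_pos: [0.5178, 0.0042, 0.1905]
orientation: [-90.0, 0.1, -138.0]
force: [0.8, 1.6, 0.4]
opening: 0.0615
alt turn -3.141
clock 2.5 pos [0.5178 0.0042 0.1905] jaw -137.99 down [ 0.002  0.001 -1.   ] j [ 22.2   7.3 -22.1   0.  -60.6  19.8] F [0.8 1.6 0.4] open 0.0615
shift x y z mm [  7.4 173.5  29.3] turn 0.0
tool x axis [-0.743 -0.669 -0.002] z axis [ 0.669 -0.743  0.001]
```

```bash
python3 -m crank '[[[-0.4,7,0,29,0],[-0.4,7,100,29,0],[-0.4,7,100,29,0],[-0.4,7,100,29,0]]]'; python3 go.py .5322 -.0224 .017 42
```

```text
clock: 3.0
tool_pos: [0.5289, -0.021, 0.0879]
orientation: [-90.1, -0.3, -138.0]
force: [0.5, 0.9, 1.4]
opening: 0.0614
alt turn 3.141
clock 3.0 pos [ 0.5289 -0.021   0.0879] jaw -138.04 down [-0.006 -0.002 -1.   ] j [ 19.   14.9 -27.8  -0.  -47.7  23. ] F [0.5 0.9 1.4] open 0.0614
shift x y z mm [-1.9 70.9  3.5] turn -0.001
tool x axis [-0.744 -0.669  0.005] z axis [ 0.669 -0.744 -0.003]
```

```bash
python3 -m crank '[[[-0.4,-2,40,3,0],[-0.4,-2,68,3,0],[-0.4,-2,71,3,0],[-0.4,-2,71,3,0],[0.6,-2,71,3,0],[0.6,-2,71,3,0],[0.6,-2,71,3,0],[0.6,-2,71,3,0],[0.6,-2,64,3,0]]]'; python3 go.py .534 -.01 .025 42; python3 - <<'E'
from h import *
im=ctrl.snapshot("top"); crop("top",im,(190,120,480,310),2.7,"t1")
E
```

```text
clock: 4.12
tool_pos: [0.534, -0.0212, 0.0262]
orientation: [-90.0, -0.0, -138.0]
force: [0.8, 0.1, -0.3]
opening: 0.0361
alt turn 3.141
clock 4.12 pos [ 0.534  -0.0212  0.0262] jaw -138.01 down [-0.001 -0.    -1.   ] j [ 18.8  20.1 -30.8  -0.  -39.2  23.2] F [ 0.8  0.1 -0.3] open 0.0361
shift x y z mm [-7.5  1.2 -8.4] turn -0.0
tool x axis [-0.743 -0.669  0.001] z axis [ 0.669 -0.743 -0.   ]
```

View pics/t1.png

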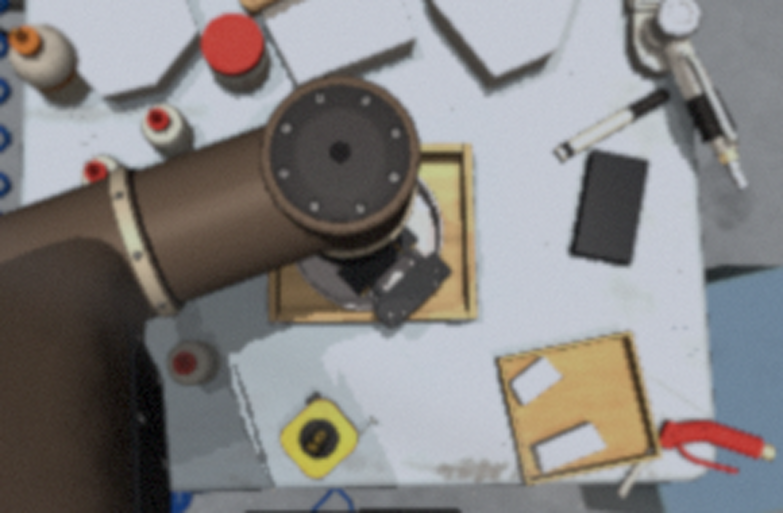

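```bash
python3 -m crank '[[[0.6,-7,0,-8,0],[0.6,-14,0,-15.5,0],[0.6,-16,0,-18,0],[0.6,-18,0,-20,0],[0.6,-20,0,-22,0],[0.6,-20,0,-22,0]]]'; python3 go.py .534 .01 .025 42
```

```text
clock: 4.92
tool_pos: [0.5343, 0.0087, 0.0261]
orientation: [-90.0, -0.0, -138.0]
force: [-0.9, -1.6, 0.4]
opening: 0.0361
alt turn 3.142
clock 4.92 pos [0.5343 0.0087 0.0261] jaw -138.0 down [-0. -0. -1.] j [ 22.   20.1 -30.8  -0.  -39.1  20. ] F [-0.9 -1.6  0.4] open 0.0361
shift x y z mm [-0.6  1.1 -1.2] turn -0.0
tool x axis [-0.743 -0.669  0.   ] z axis [ 0.669 -0.743 -0.   ]
```

Contact with ~2 N; continue a few mm until force rises.

```bash
python3 -m crank '[[[0.6,-1.4,0,-1.5,0],[0.6,-1.4,0,-1.5,0],[0.6,-2.8,0,-3,0],[0.6,-2.8,0,-3,0]]]'; python3 go.py .3675 -.276 .19 8.9
```

```text
clock: 5.42
tool_pos: [0.5346, 0.0129, 0.0262]
orientation: [-90.0, 0.0, -138.0]
force: [-1.5, -2.6, -0.8]
opening: 0.0358
alt turn -2.564
clock 5.42 pos [0.5346 0.0129 0.0262] jaw -138.0 down [-0.  0. -1.] j [ 22.4  20.1 -30.8  -0.  -39.1  19.6] F [-1.5 -2.6 -0.8] open 0.0358
shift x y z mm [ 317.5 -163.8  102.8] turn 0.578
tool x axis [-0.743 -0.669 -0.   ] z axis [ 0.669 -0.743 -0.   ]
```

```bash
python3 -m crank '[[[0.6,-1.4,0,-1.5,0],[0.6,-2.8,0,-3,0],[0.6,-2.8,0,-3,0]]]'; python3 go.py .3675 -.276 .19 8.9
```

```text
clock: 5.8
tool_pos: [0.5344, 0.0146, 0.0262]
orientation: [-89.9, -0.2, -138.1]
force: [4.7, -17.4, -1.0]
opening: 0.0359
alt turn -2.565
clock 5.8 pos [0.5344 0.0146 0.0262] jaw -138.06 down [-0.001 -0.003 -1.   ] j [ 22.7  20.1 -30.8   0.2 -39.2  19.1] F [  4.7 -17.4  -1. ] open 0.0359
shift x y z mm [ 318.8 -162.9  104.8] turn 0.577
tool x axis [-0.744 -0.668  0.003] z axis [ 0.668 -0.744  0.001]
```

```bash
python3 -m crank '[[[0.6,6,0,6,0],[0.6,6,-60,6,0],[0.6,6,-120,6,0],[0.6,100,-163,40,0.2],[0.6,319,-163,105,0.577],[0.6,319,-163,105,0.577],[0.6,319,-163,105,0.577],[0.6,319,-163,105,0.577],[0.6,319,-163,105,0.577],[0.6,319,-163,105,0.577]]]'; python3 go.py .3675 -.276 .016 8.9
```

```text
clock: 7.05
tool_pos: [0.3676, -0.2756, 0.1897]
orientation: [-90.0, 0.1, -171.2]
force: [-0.4, -0.4, 0.4]
opening: 0.0359
alt turn 3.14
clock 7.05 pos [ 0.3676 -0.2756  0.1897] jaw -171.21 down [ 0.002 -0.    -1.   ] j [-12.2   1.5 -28.6  -0.  -59.8  21. ] F [-0.4 -0.4  0.4] open 0.0359
shift x y z mm [  0.4 173.7   0.3] turn -0.002
tool x axis [-0.988 -0.153 -0.002] z axis [ 0.153 -0.988  0.   ]
```

```bash
python3 - <<'E'
from h import *
im=ctrl.snapshot("top"); np.save("t2.npy",im); crop("top",im,(190,120,480,310),2.7,"t2")
E
```

```text
(no output)
```

View pics/t2.png

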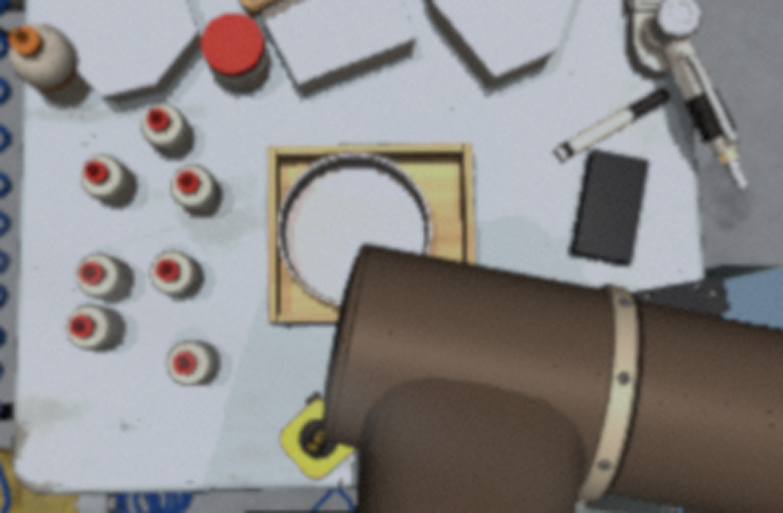

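```bash
python3 -m crank '[[[0.6,0,60,0,0],[0.6,0,120,0,0],[0.6,0,165,0,0],[0.6,0,173,0,0],[0.6,0,173,0,0],[0.1,0,173,0,0],[0,0,173,0,0],[0,0,160,0,0],[0,0,100,0,0],[-0.4,0,40,0,0],[-0.7,0,20,0,0],[-0.7,0,20,0,0]]]'; python3 go.py .5735 -.286 .15 76
```

```text
clock: 8.6
tool_pos: [0.3689, -0.275, 0.1724]
orientation: [-89.9, 0.3, -171.1]
force: [1.2, 0.2, 0.2]
opening: 0.0683
alt turn 1.971
clock 8.6 pos [ 0.3689 -0.275   0.1724] jaw -171.06 down [ 0.006 -0.001 -1.   ] j [-12.1   2.4 -30.2   0.  -57.1  21. ] F [1.2 0.2 0.2] open 0.0683
shift x y z mm [-200.2   23.6   42.5] turn -1.17
tool x axis [-0.988 -0.155 -0.005] z axis [ 0.155 -0.988  0.002]
```

```bash
python3 - <<'E'
from h import *
q=lambda L:[(190+(x+.5)/2.7-.5,120+(y+.5)/2.7-.5) for x,y in L]
print(np.round(onz("top",q([(560,152),(665,95),(595,134)]),.008),4))
E
python3 go.py .571 -.2855 .10 76.5
```

```text
[[ 0.6208 -0.2402  0.008 ]
 [ 0.6789 -0.3526  0.008 ]
 [ 0.639  -0.2775  0.008 ]]
alt turn 1.962
clock 8.6 pos [ 0.3689 -0.275   0.1724] jaw -171.06 down [ 0.006 -0.001 -1.   ] j [-12.1   2.4 -30.2   0.  -57.1  21. ] F [1.2 0.2 0.2] open 0.0683
shift x y z mm [-197.6   73.5   41.5] turn -1.179
tool x axis [-0.988 -0.155 -0.005] z axis [ 0.155 -0.988  0.002]
```

```bash
python3 -m crank '[[[-0.7,-198,0,41,-1.179],[-0.7,-198,0,41,-1.179],[-0.7,-198,0,41,-1.179],[-0.7,-198,40,41,-1.179],[-0.7,-198,73,41,-1.179],[-0.7,-198,73,41,-1.179],[-0.7,-198,73,41,-1.179],[-0.7,-198,73,41,-1.179]]]'; python3 go.py .571 -.2855 .003 76.5; python3 - <<'E'
from h import *
im=ctrl.snapshot("top"); crop("top",im,(340,120,480,310),3,"t3")
im=ctrl.snapshot("side"); crop("side",im,(340,190,480,310),4,"s3")
E
```

```text
clock: 9.6
tool_pos: [0.5691, -0.2842, 0.0953]
orientation: [-90.1, 0.0, -103.6]
force: [0.6, -0.4, 0.2]
opening: 0.0745
alt turn 3.141
clock 9.6 pos [ 0.5691 -0.2842  0.0953] jaw -103.56 down [-0.002  0.    -1.   ] j [ -9.   23.2 -13.8  -0.  -53.2  85.5] F [ 0.6 -0.4  0.2] open 0.0745
shift x y z mm [ 0.8 92.3  2.3] turn -0.001
tool x axis [-0.234 -0.972 -0.   ] z axis [ 0.972 -0.234 -0.002]
```

View pics/t3.png

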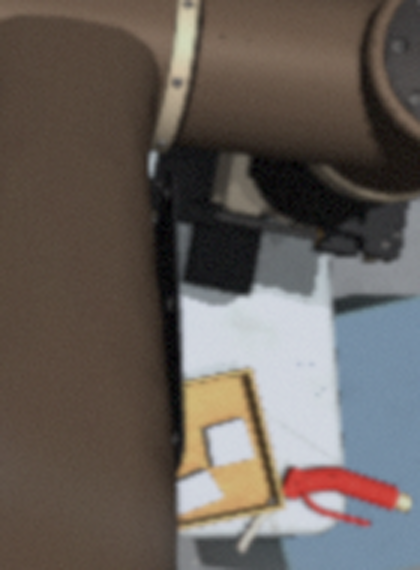

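View pics/s3.png

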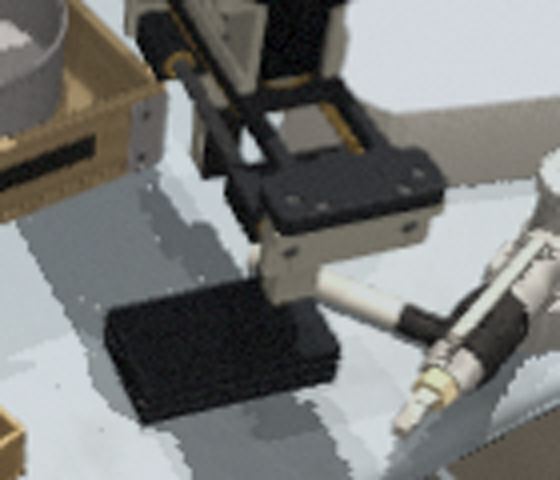

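```bash
python3 -m crank '[[[-0.7,1,50,2,0],[-0.7,1,85,2,0],[-0.7,1,92,2,0],[-0.7,1,92,2,0],[0.6,1,92,2,0],[0.6,1,92,2,0],[0.6,1,92,2,0],[0.6,1,92,2,0]]]'; python3 go.py .571 -.2855 .003 76.5; python3 - <<'E'
from h import *
im=ctrl.snapshot("side"); crop("side",im,(340,190,480,310),4,"s4")
E
```

```text
clock: 10.7
tool_pos: [0.5724, -0.2861, 0.0058]
orientation: [-89.9, -0.0, -103.5]
force: [-1.3, 1.4, 6.8]
opening: 0.06
alt turn -3.141
clock 10.7 pos [ 0.5724 -0.2861  0.0058] jaw -103.49 down [ 0.002 -0.001 -1.   ] j [ -9.1  29.3 -17.9   0.  -42.7  85.6] F [-1.3  1.4  6.8] open 0.06
shift x y z mm [-0.2  2.8 -1.5] turn 0.0
tool x axis [-0.233 -0.972  0.   ] z axis [ 0.972 -0.233  0.002]
```

View pics/s4.png

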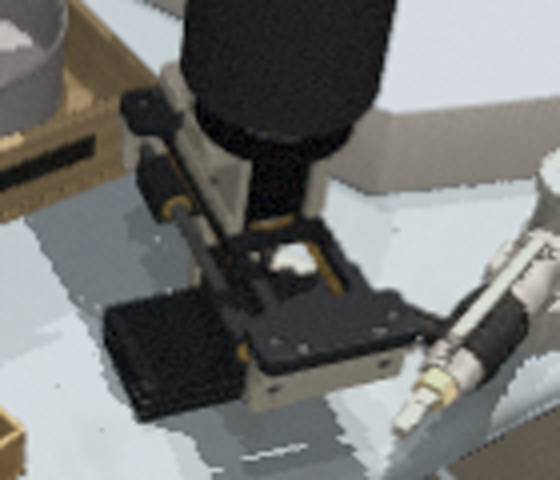

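```bash
python3 -m crank '[[[0.6,0,-50,0,0],[0.6,0,-120,0,0],[0.6,0,-120,0,0]]]'; python3 go.py .4175 -.09 .125 90
```

```text
clock: 11.12
tool_pos: [0.5745, -0.2867, 0.1302]
orientation: [-89.5, -0.0, -103.5]
force: [-0.1, -0.3, -1.1]
opening: 0.0598
alt turn 2.906
clock 11.12 pos [ 0.5745 -0.2867  0.1302] jaw -103.47 down [ 0.009 -0.003 -1.   ] j [ -9.1  21.4 -11.4   0.1 -56.7  85.6] F [-0.1 -0.3 -1.1] open 0.0598
shift x y z mm [-154.7    3.2 -198.6] turn -0.235
tool x axis [-0.233 -0.972  0.   ] z axis [ 0.972 -0.233  0.009]
```

```bash
python3 -m crank '[[[0.6,-155,0,-199,-0.235],[0.6,-155,0,-199,-0.235],[0.6,-155,0,-199,-0.235],[0.6,-155,0,-199,-0.235],[0.6,-155,0,-199,-0.235],[0.6,-155,0,-199,-0.235],[0.6,-155,0,-199,-0.235]]]'; python3 go.py .4175 -.09 .066 90; python3 - <<'E'
from h import *
im=ctrl.snapshot("side"); crop("side",im,(240,150,400,300),4,"s5")
E
```

```text
clock: 12.0
tool_pos: [0.4149, -0.0891, 0.1242]
orientation: [-90.0, -0.0, -90.1]
force: [0.2, 0.6, -0.6]
opening: 0.06
alt turn 3.14
clock 12.0 pos [ 0.4149 -0.0891  0.1242] jaw -90.1 down [ 0. -0. -1.] j [ 14.8   2.2 -37.8   0.  -50.   75.1] F [ 0.2  0.6 -0.6] open 0.06
shift x y z mm [ 0.9 58.2  2.6] turn -0.002
tool x axis [-0.002 -1.     0.   ] z axis [ 1.    -0.002  0.   ]
```

View pics/s5.png

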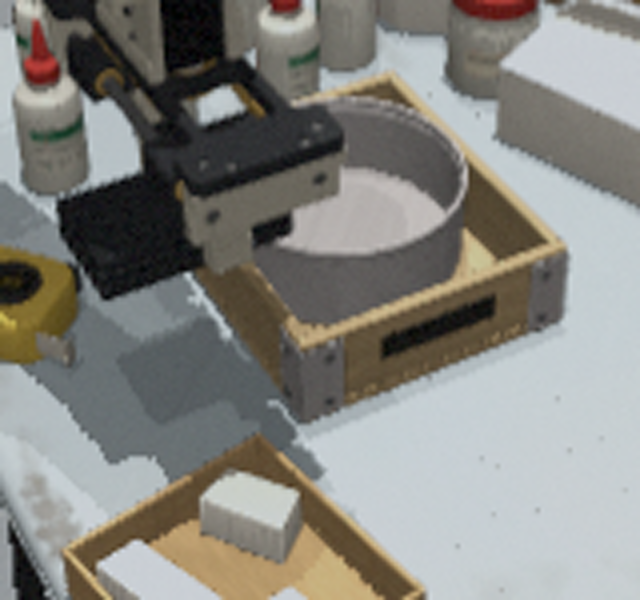

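```bash
python3 -m crank '[[[0.6,0,40,2.5,0],[0.6,0,55,2.5,0],[0.6,0,60,2.5,0],[0.6,0,64,2.5,0],[0.6,0,68,2.5,0],[0.6,0,72,2.5,0],[0.6,0,74,2.5,0],[0.6,0,76,2.5,0],[0.6,0,76,2.5,0]]]'; python3 go.py .4175 -.09 .046 90; python3 - <<'E'
from h import *
im=ctrl.snapshot("side"); crop("side",im,(240,150,400,300),4,"s6")
E
```

```text
clock: 13.18
tool_pos: [0.416, -0.0896, 0.0484]
orientation: [-90.1, -0.0, -90.1]
force: [-6.7, 0.8, 10.0]
opening: 0.0596
alt turn 3.139
clock 13.18 pos [ 0.416  -0.0896  0.0484] jaw -90.13 down [-0.002 -0.001 -1.   ] j [ 14.6   9.2 -43.    0.  -38.   75.2] F [-6.7  0.8 10. ] open 0.0596
shift x y z mm [0.4 2.4 1.5] turn -0.002
tool x axis [-0.002 -1.     0.001] z axis [ 1.    -0.002 -0.002]
```

View pics/s6.png

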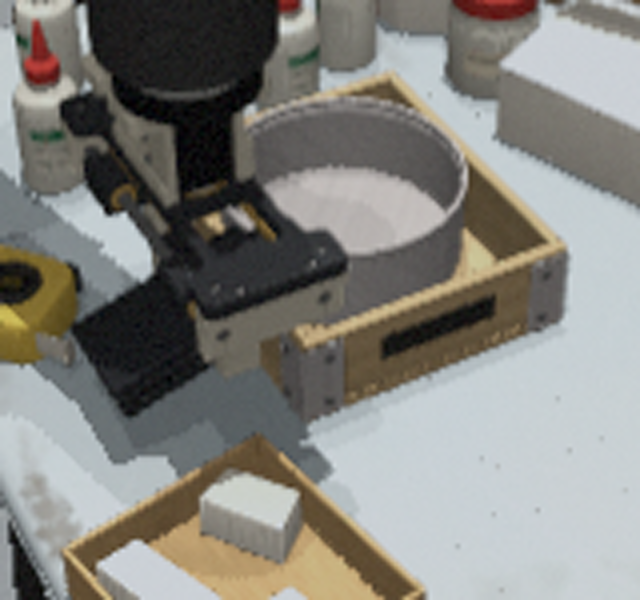

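```bash
python3 -m crank '[[[0.6,0,0,3,0],[0.6,0,-1,6,0],[0.6,0,-2,8,0],[0.6,0,-2,9,0],[0.6,0,-2,9,0]]]'; python3 go.py .4175 -.09 .046 90; python3 - <<'E'
from h import *
im=ctrl.snapshot("side"); crop("side",im,(240,150,400,300),4,"s7")
E
```

```text
clock: 13.85
tool_pos: [0.4227, -0.0901, 0.0499]
orientation: [-90.4, -0.1, -90.2]
force: [-12.0, 1.4, 11.6]
opening: 0.0594
alt turn 3.138
clock 13.85 pos [ 0.4227 -0.0901  0.0499] jaw -90.18 down [-0.006 -0.001 -1.   ] j [ 14.3   9.8 -41.9  -0.  -38.7  75.6] F [-12.    1.4  11.6] open 0.0594
shift x y z mm [-0.   3.9 -5.2] turn -0.003
tool x axis [-0.003 -1.     0.001] z axis [ 1.    -0.003 -0.006]
```

View pics/s7.png

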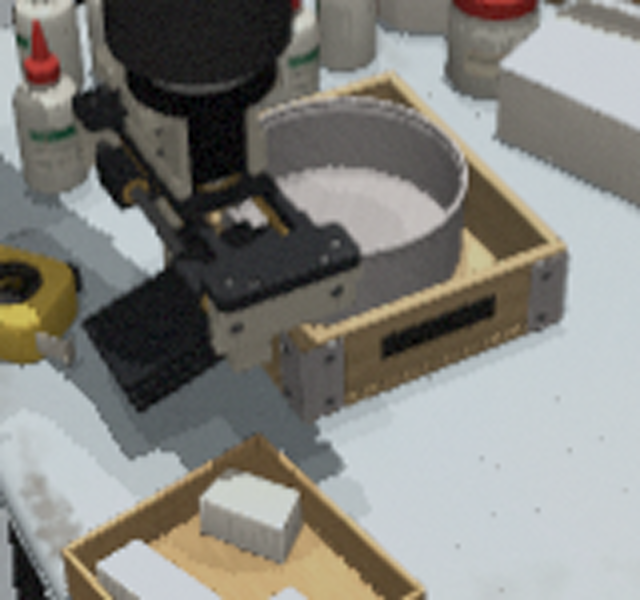

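```bash
python3 -m crank '[[[0.6,0,-30,-6,0],[0.6,0,-80,-6,0],[0.6,0,-80,-6,0]]]'; python3 go.py .528 -.235 .13 0.1
```

```text
clock: 14.28
tool_pos: [0.4228, -0.0889, 0.1339]
orientation: [-89.6, 0.1, -90.1]
force: [1.3, 0.3, -2.1]
opening: 0.0596
alt turn -1.574
clock 14.28 pos [ 0.4228 -0.0889  0.1339] jaw -90.09 down [ 0.007  0.001 -1.   ] j [ 14.5   2.  -36.4   0.1 -51.1  75.3] F [ 1.3  0.3 -2.1] open 0.0596
shift x y z mm [145.9   4.5 105.4] turn 1.567
tool x axis [-0.002 -1.    -0.001] z axis [ 1.    -0.002  0.007]
```

```bash
python3 -m crank '[[[0.6,146,0,105,1.571],[0.6,146,0,105,1.571],[0.6,146,0,105,1.571],[0.6,146,0,105,1.571],[0.6,146,0,105,1.571],[0.6,146,0,105,1.571],[0.6,146,0,105,1.571],[0.6,146,0,105,1.571],[0.6,146,0,105,1.571],[0.6,146,0,105,1.571],[0.6,146,0,105,1.571]]]'; python3 go.py .528 -.2235 .055 0; python3 - <<'E'
from h import *
im=ctrl.snapshot("side"); crop("side",im,(260,150,440,300),4,"s8")
im=ctrl.snapshot("top"); crop("top",im,(260,120,440,300),3,"t8")
E
```

```text
clock: 15.65
tool_pos: [0.5245, -0.2351, 0.1298]
orientation: [-90.0, -0.0, 180.0]
force: [0.2, 0.1, -0.8]
opening: 0.0598
alt turn 3.142
clock 15.65 pos [ 0.5245 -0.2351  0.1298] jaw 180.0 down [-0.001  0.    -1.   ] j [ -4.7  15.9 -19.6  -0.  -54.5   4.7] F [ 0.2  0.1 -0.8] open 0.0598
shift x y z mm [ -3.5  74.8 -11.6] turn -0.0
tool x axis [-1.     0.     0.001] z axis [-0. -1. -0.]
```

View pics/s8.png

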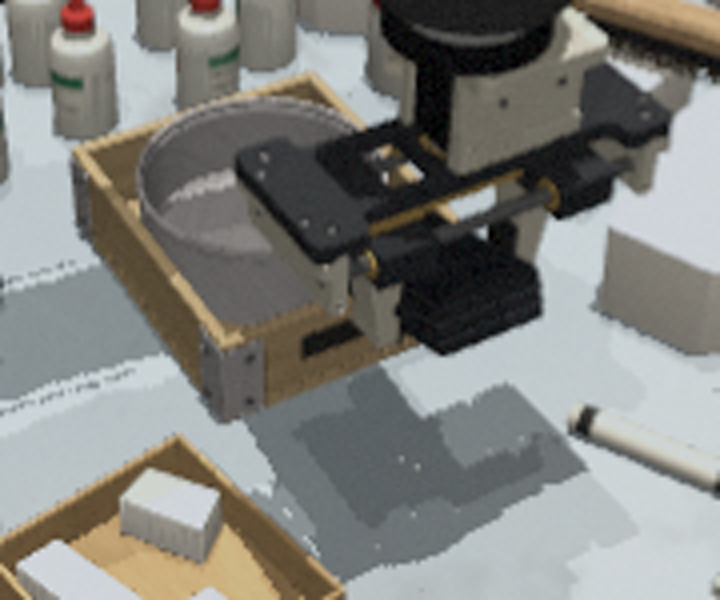

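View pics/t8.png

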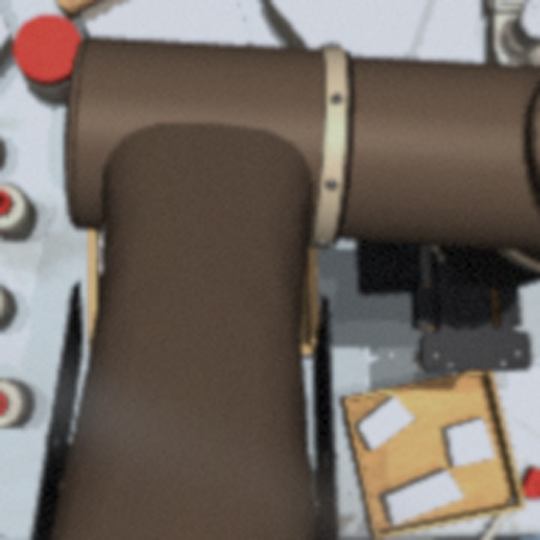

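```bash
python3 -m crank '[[[0.6,-3.5,35,-6,0],[0.6,-3.5,65,-6,0],[0.6,-3.5,75,-6,0],[0.6,-3.5,75,-6,0]]]'; python3 go.py .528 -.2235 .055 0; python3 - <<'E'
from h import *
im=ctrl.snapshot("side"); crop("side",im,(260,150,440,300),4,"s9")
E
```

```text
clock: 16.25
tool_pos: [0.5281, -0.2288, 0.0551]
orientation: [-90.0, -0.1, 180.0]
force: [0.1, -0.1, -0.6]
opening: 0.0597
alt turn 3.141
clock 16.25 pos [ 0.5281 -0.2288  0.0551] jaw 179.97 down [-0.001 -0.    -1.   ] j [ -4.   20.9 -24.    0.  -45.1   3.9] F [ 0.1 -0.1 -0.6] open 0.0597
shift x y z mm [ 0.1  0.1 -5.3] turn -0.001
tool x axis [-1.     0.001  0.001] z axis [-0.001 -1.     0.   ]
```

View pics/s9.png

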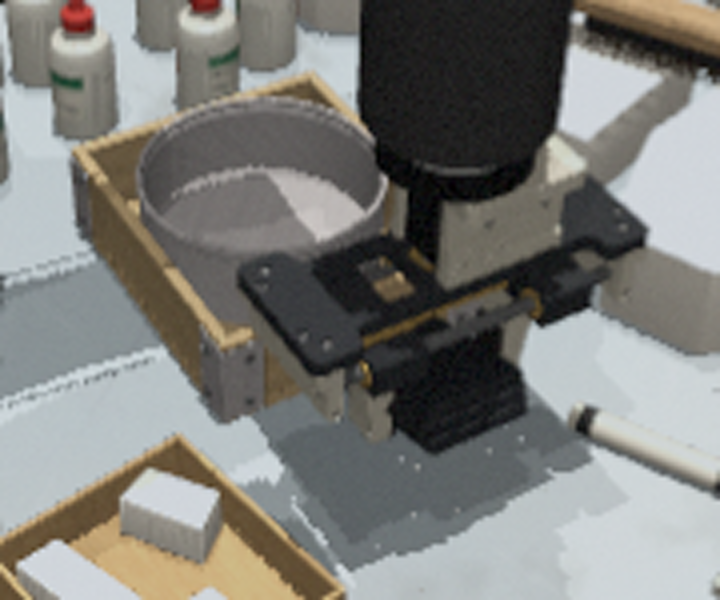

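```bash
python3 -m crank '[[[0.6,0,0,-15,0],[0.6,0,0,-22,0],[0.6,0,0,-22,0]]]'; python3 go.py .528 -.2035 .06 0
```

```text
clock: 16.68
tool_pos: [0.5289, -0.2095, 0.0575]
orientation: [-89.7, 0.1, -179.9]
force: [-1.3, -20.8, 1.2]
opening: 0.0602
alt turn -3.141
clock 16.68 pos [ 0.5289 -0.2095  0.0575] jaw -179.95 down [ 0.002 -0.005 -1.   ] j [ -1.7  20.1 -25.1   0.4 -44.7   1.5] F [ -1.3 -20.8   1.2] open 0.0602
shift x y z mm [ 0.9 -2.6 -6. ] turn 0.001
tool x axis [-1.    -0.001 -0.002] z axis [ 0.001 -1.     0.005]
```

```bash
python3 -m crank '[[[0.6,0,0,5,0],[0.6,0,20,5,0],[0.6,0,20,-1,0],[0.6,0,14,-3,0],[0.6,0,9,-6,0],[0.6,0,4,-9,0],[0.6,0,0,-12,0],[0.6,0,-4,-16,0],[0.6,0,-8,-20,0],[0.6,0,-8,-20,0]]]'; python3 go.py .528 -.2035 .06 0; python3 - <<'E'
from h import *
im=ctrl.snapshot("side"); crop("side",im,(260,150,440,300),4,"s10")
E
```

```text
clock: 17.92
tool_pos: [0.5292, -0.1876, 0.0649]
orientation: [-89.9, 0.1, -180.0]
force: [0.4, -9.5, 1.9]
opening: 0.0595
alt turn -3.141
clock 17.93 pos [ 0.5292 -0.1876  0.0649] jaw -179.99 down [ 0.002 -0.002 -1.   ] j [  0.5  19.  -25.5   0.2 -45.3  -0.6] F [ 0.4 -9.5  1.9] open 0.0595
shift x y z mm [ 1.2  4.9 15.9] turn 0.0
tool x axis [-1.    -0.    -0.002] z axis [ 0.    -1.     0.002]
```

View pics/s10.png

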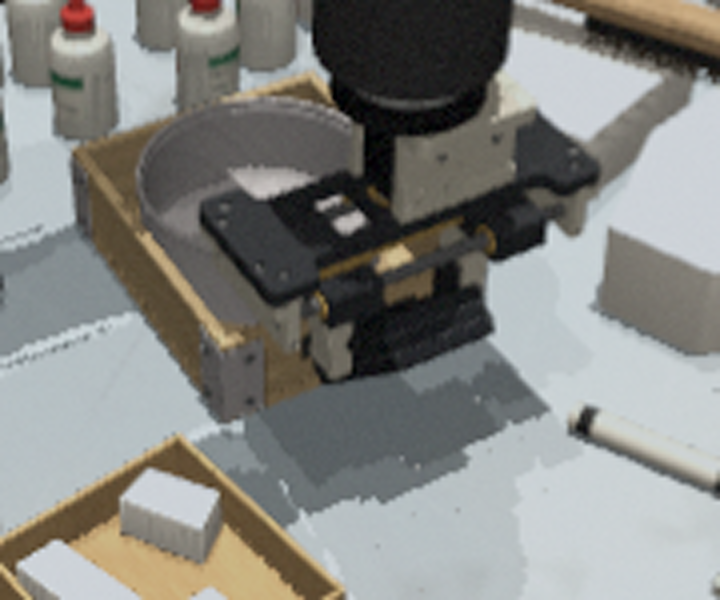

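```bash
python3 -m crank '[[[0.6,0,-4,-5,0],[0.6,0,-7,-10,0],[0.6,0,-10,-15,0],[0.6,0,-12,-20,0],[0.6,0,-13,-25,0],[0.6,0,-14,-30,0],[0.6,0,-14,-32,0],[0.6,0,-14,-32,0]]]'; python3 go.py .528 -.2035 .06 0; python3 - <<'E'
from h import *
im=ctrl.snapshot("side"); crop("side",im,(260,150,440,300),4,"s11")
E
```

```text
clock: 18.98
tool_pos: [0.5294, -0.1556, 0.0792]
orientation: [-89.9, 0.1, -180.0]
force: [0.0, -9.7, 4.2]
opening: 0.0597
alt turn -3.141
clock 18.98 pos [ 0.5294 -0.1556  0.0792] jaw -179.97 down [ 0.003 -0.002 -1.   ] j [  4.1  17.1 -26.    0.2 -46.7  -4.2] F [ 0.  -9.7  4.2] open 0.0597
shift x y z mm [ 1.4 19.3 47.9] turn 0.0
tool x axis [-1.    -0.    -0.003] z axis [ 0.    -1.     0.002]
```

View pics/s11.png

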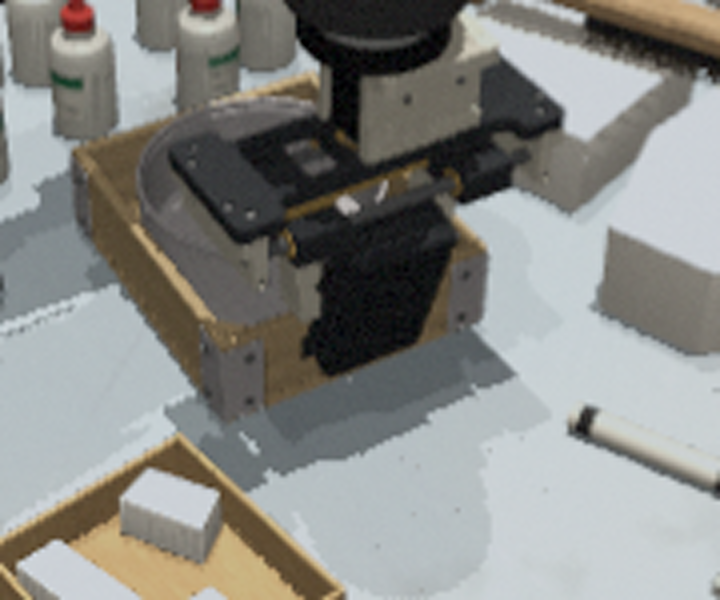

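```bash
python3 -m crank '[[[0.6,0,-1,-4,0],[0.6,0,-1,-8,0],[0.6,0,-1,-8,0]]]'; python3 go.py .529 -.2 .15 0; python3 -m crank '[[[0.6,0,0,20,0],[0.6,0,-50,30,0],[0.6,0,-70,30,0],[0.6,0,-70,30,0]]]';  python3 - <<'E'
from h import *
im=ctrl.snapshot("side"); np.save("s12.npy",im); crop("side",im,(260,110,440,260),4,"s12")
im=ctrl.snapshot("top"); np.save("t12.npy",im); crop("top",im,(250,120,440,310),3,"t12")
E
python3 go.py .529 -.1185 .15 0
```

```text
clock: 19.4
tool_pos: [0.5293, -0.1473, 0.08]
orientation: [-89.9, 0.1, -180.0]
force: [1.1, -7.4, 3.4]
opening: 0.0594
alt turn -3.141
clock 19.4 pos [ 0.5293 -0.1473  0.08  ] jaw -179.97 down [ 0.002 -0.002 -1.   ] j [  5.   16.9 -26.2   0.2 -46.8  -5. ] F [ 1.1 -7.4  3.4] open 0.0594
shift x y z mm [  0.2 -69.9  52.8] turn 0.0
tool x axis [-1.    -0.    -0.002] z axis [ 0.    -1.     0.002]
clock: 19.9
tool_pos: [0.5295, -0.1763, 0.1507]
orientation: [-90.0, 0.3, 180.0]
force: [0.0, -0.0, -1.0]
opening: 0.0595
alt turn 3.141
clock 20.0 pos [ 0.528  -0.1761  0.1482] jaw 179.96 down [ 0.     0.001 -1.   ] j [  1.7  13.2 -20.6  -0.  -56.1  -1.7] F [-0.   0.1 -1.1] open 0.0593
shift x y z mm [ -1.   -1.7 -57.6] turn -0.001
tool x axis [-1.     0.001 -0.   ] z axis [-0.001 -1.    -0.001]
```

View pics/s12.png

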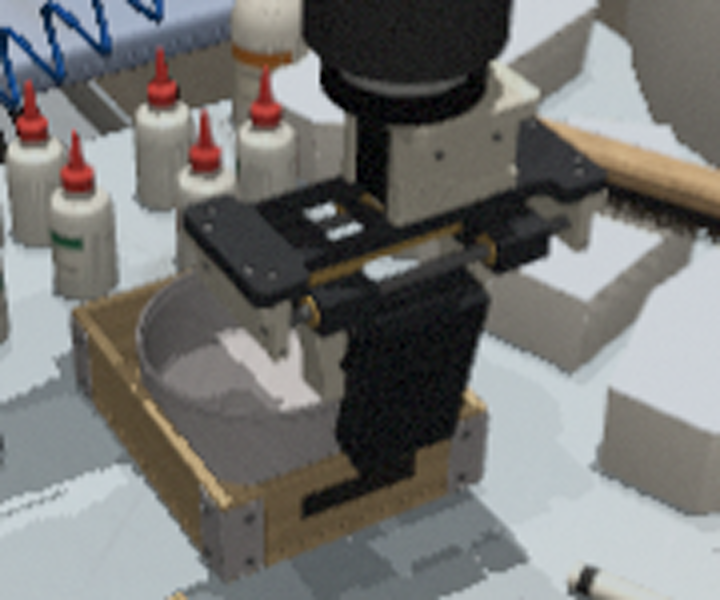

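View pics/t12.png

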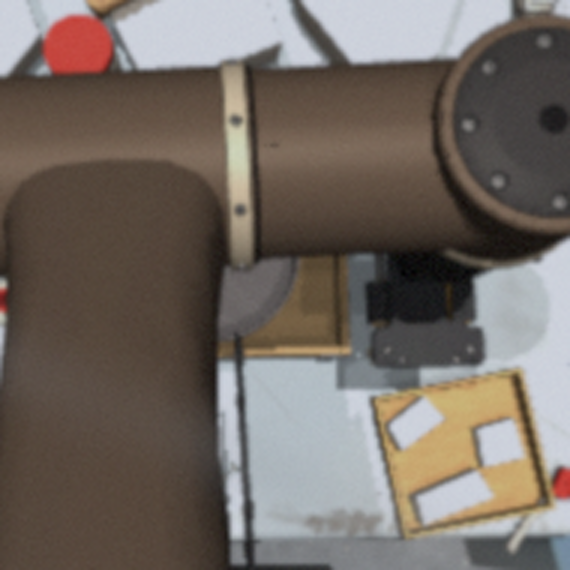

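```bash
python3 -m crank '[[[0.6,-3,0,-40,0],[0.6,-3,0,-68,0],[0.6,-3,0,-68,0],[0.6,-3,15,-68,0],[0.6,-3,25,-68,0],[0.6,-3,25,-68,0]]]'; python3 go.py .531 -.108 .1 0; python3 - <<'E'
from h import *
im=ctrl.snapshot("side"); np.save("s13.npy",im); crop("side",im,(290,140,390,250),5,"s13")
im=ctrl.snapshot("top"); crop("top",im,(250,150,440,310),4,"t13")
E
```

```text
clock: 20.75
tool_pos: [0.5302, -0.1093, 0.1216]
orientation: [-90.0, -0.2, 179.9]
force: [0.2, 0.0, -0.5]
opening: 0.0598
alt turn 3.14
clock 20.75 pos [ 0.5302 -0.1093  0.1216] jaw 179.88 down [-0.003 -0.    -1.   ] j [  9.1  13.6 -24.2  -0.  -52.4  -9.2] F [ 0.2  0.  -0.5] open 0.0598
shift x y z mm [-0.9 21.6 -1.4] turn -0.002
tool x axis [-1.     0.002  0.003] z axis [-0.002 -1.     0.   ]
```

View pics/s13.png

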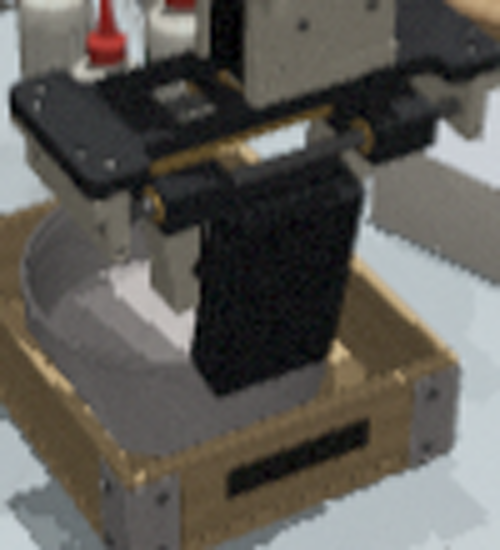

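View pics/t13.png

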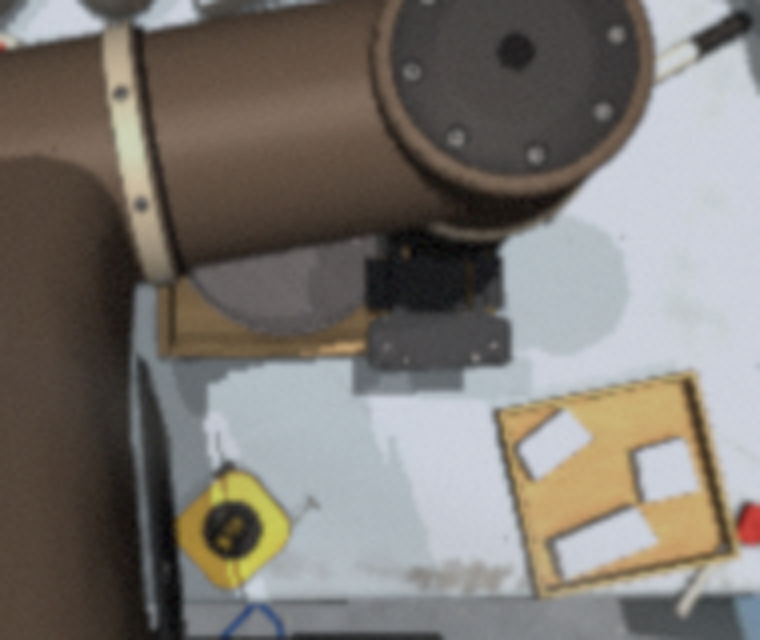

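```bash
python3 - <<'E'
from h import *
q=lambda L:[(290+(x+.5)/5-.5,140+(y+.5)/5-.5) for x,y in L]
for z in(.068,.0726,.077): print(z,np.round(onz("side",q([(215,393),(325,355),(193,365)]),z),4).tolist())
for yu,yt in((-.1343,-.1063),(-.131,-.103)):
  P=[[x,y,z] for x in(.500,.560) for y in(yu,yt) for z in(.0726,.1826)]
  print([(p,np.round((uv-[290,140]+.5)*5).tolist()) for p,uv in zip(P,proj("side",P))])
E
```

```text
0.068 [[0.5058, -0.1148, 0.068], [0.5625, -0.1169, 0.068], [0.5066, -0.0934, 0.068]]
0.0726 [[0.5033, -0.1193, 0.0726], [0.5595, -0.1213, 0.0726], [0.504, -0.098, 0.0726]]
0.077 [[0.5008, -0.1235, 0.077], [0.5567, -0.1256, 0.077], [0.5015, -0.1024, 0.077]]
[([0.5, -0.1343, 0.0726], [226.0, 416.0]), ([0.5, -0.1343, 0.1826], [228.0, 216.0]), ([0.5, -0.1063, 0.0726], [195.0, 379.0]), ([0.5, -0.1063, 0.1826], [195.0, 181.0]), ([0.56, -0.1343, 0.0726], [342.0, 372.0]), ([0.56, -0.1343, 0.1826], [353.0, 173.0]), ([0.56, -0.1063, 0.0726], [309.0, 336.0]), ([0.56, -0.1063, 0.1826], [317.0, 140.0])]
[([0.5, -0.131, 0.0726], [222.0, 411.0]), ([0.5, -0.131, 0.1826], [224.0, 212.0]), ([0.5, -0.103, 0.0726], [191.0, 375.0]), ([0.5, -0.103, 0.1826], [191.0, 177.0]), ([0.56, -0.131, 0.0726], [338.0, 367.0]), ([0.56, -0.131, 0.1826], [349.0, 169.0]), ([0.56, -0.103, 0.0726], [305.0, 332.0]), ([0.56, -0.103, 0.1826], [313.0, 136.0])]
```

```bash
python3 - <<'E'
from h import *
q=lambda L:[(290+(x+.5)/5-.5,140+(y+.5)/5-.5) for x,y in L]
def onx(uv,X):
    o,v=ray("side",uv); return o+v*((X-o[0])/v[:,0])[:,None]
for X in(.558,.56,.562): 
    P=onx(q([(325,355),(360,188)]),X); d=P[1]-P[0]; print(X,np.round(P,4).tolist(),np.linalg.norm(d),np.degrees(np.arctan2(d[1],d[2])))
for X in(.498,.50,.502): 
    P=onx(q([(215,393),(193,365)]),X); d=P[1]-P[0]; print(X,np.round(P,4).tolist(),np.linalg.norm(d),np.degrees(np.arctan2(d[2],d[1])))
im=np.load("s13.npy"); crop("side",im,(320,160,375,235),8,"s13b")
E
```

```text
0.558 [[0.558, -0.1236, 0.075], [0.558, -0.1435, 0.1813]] 0.10820040279801715 -10.569793253556664
0.56 [[0.56, -0.1206, 0.0719], [0.56, -0.1406, 0.1788]] 0.10872176157980018 -10.569793253556663
0.562 [[0.562, -0.1177, 0.0688], [0.562, -0.1377, 0.1762]] 0.10924312036158319 -10.56979325355666
0.498 [[0.498, -0.1283, 0.082], [0.498, -0.1087, 0.0833]] 0.01969358498112137 3.878477636275636
0.5 [[0.5, -0.1249, 0.0784], [0.5, -0.1051, 0.0798]] 0.019804512633253554 3.878477636275832
0.502 [[0.502, -0.1214, 0.0748], [0.502, -0.1016, 0.0762]] 0.019915440285385843 3.8784776362756856
```

View pics/s13b.png

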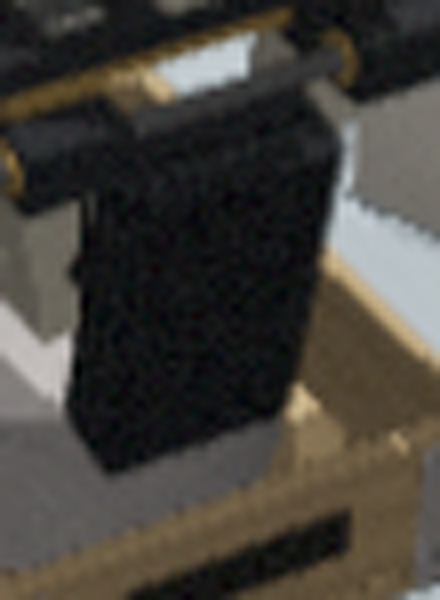

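```bash
python3 -m crank '[[[0.6,-1,0,10.5,0],[0.6,-1,0,10.5,0],[0.6,-1,10,10.5,0],[0.6,-1,16,10.5,0],[0.6,-1,22,10.5,0],[0.6,-1,26,10.5,0],[0.6,-1,26,10.5,0]]]'; python3 go.py .531 -.11 .06 0; python3 - <<'E'
from h import *
im=ctrl.snapshot("side"); np.save("s14.npy",im); crop("side",im,(290,140,390,250),5,"s14")
E
```

```text
clock: 21.72
tool_pos: [0.5322, -0.1195, 0.1004]
orientation: [-89.9, 0.0, -179.9]
force: [-11.2, 4.5, 32.9]
opening: 0.0599
alt turn -3.141
clock 21.73 pos [ 0.5322 -0.1195  0.1004] jaw -179.95 down [ 0.001 -0.001 -1.   ] j [  8.   15.2 -25.3   0.1 -49.4  -8. ] F [-11.2   4.5  32.9] open 0.0599
shift x y z mm [ 1.2 40.4 -9.5] turn 0.001
tool x axis [-1.    -0.001 -0.001] z axis [ 0.001 -1.     0.001]
```

View pics/s14.png

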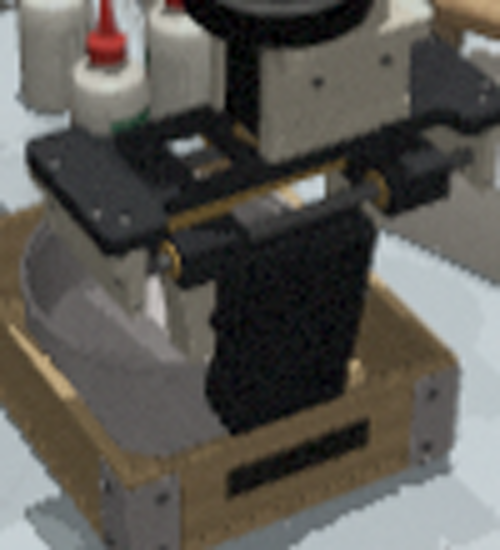

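```bash
python3 - <<'E'
from h import *
q=lambda L:[(290+(x+.5)/5-.5,140+(y+.5)/5-.5) for x,y in L]
def onx(uv,X):
    o,v=ray("side",uv); return o+v*((X-o[0])/v[:,0])[:,None]
print(np.round(onz("side",q([(232,433),(345,388)]),.06),4).tolist())
P=onx(q([(345,388),(378,228)]),.5615); print(np.round(P,4), np.degrees(np.arctan2(*(P[1]-P[0])[1:])))
# tote inner wall top line & outer line in side
for y in(-.1355,-.1435): print(y,np.round((proj("side",[[x,y,.06] for x in(.455,.5,.56,.61)])-[290,140]+.5)*5).tolist())
a=np.linspace(0,2*np.pi,36)
im=np.load("s14.npy")
pts=np.vstack([proj("side",[[x,y,.06] for y in(-.1355,-.1435) for x in np.linspace(.447,.622,15)]),proj("side",[[.5345+.076*np.cos(t),-.0255+.076*np.sin(t),.066] for t in a])])
crop("side",im,(270,140,400,260),6,"s14b",pts)
E
```

```text
[[0.5037, -0.1338, 0.06], [0.5634, -0.1331, 0.06]]
[[ 0.5615 -0.1359  0.063 ]
 [ 0.5615 -0.1532  0.1656]] -9.591587874544857
-0.1355 [[138.0, 473.0], [227.0, 439.0], [342.0, 394.0], [434.0, 359.0]]
-0.1435 [[146.0, 484.0], [236.0, 449.0], [351.0, 404.0], [443.0, 368.0]]
```

View pics/s14b.png

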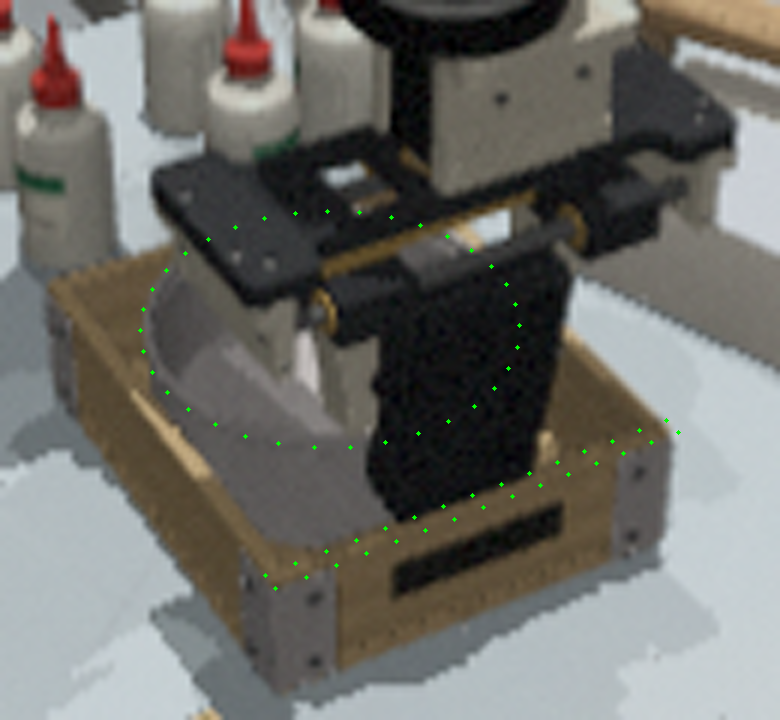

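```bash
python3 -m crank '[[[0.6,0,-12,0,0],[0.6,0,-12,-4.5,0],[0.6,0,-12,-4.5,0],[0.6,0,-4,-4.5,0],[0.6,0,2,-4.5,0],[0.6,0,2,-4.5,0]]]'; python3 go.py .531 -.11 .06 0; python3 - <<'E'
from h import *
im=ctrl.snapshot("side"); np.save("s15.npy",im); crop("side",im,(300,150,400,250),7,"s15")
E
```

```text
clock: 22.52
tool_pos: [0.5326, -0.115, 0.0974]
orientation: [-89.9, 0.0, -180.0]
force: [-10.1, 3.5, 28.6]
opening: 0.0599
alt turn -3.141
clock 22.52 pos [ 0.5326 -0.115   0.0974] jaw -179.97 down [ 0.001 -0.001 -1.   ] j [  8.5  15.3 -25.6   0.1 -49.   -8.5] F [-10.1   3.5  28.6] open 0.0599
shift x y z mm [ 1.6 37.4 -5. ] turn 0.0
tool x axis [-1.    -0.    -0.001] z axis [ 0.    -1.     0.001]
```

View pics/s15.png

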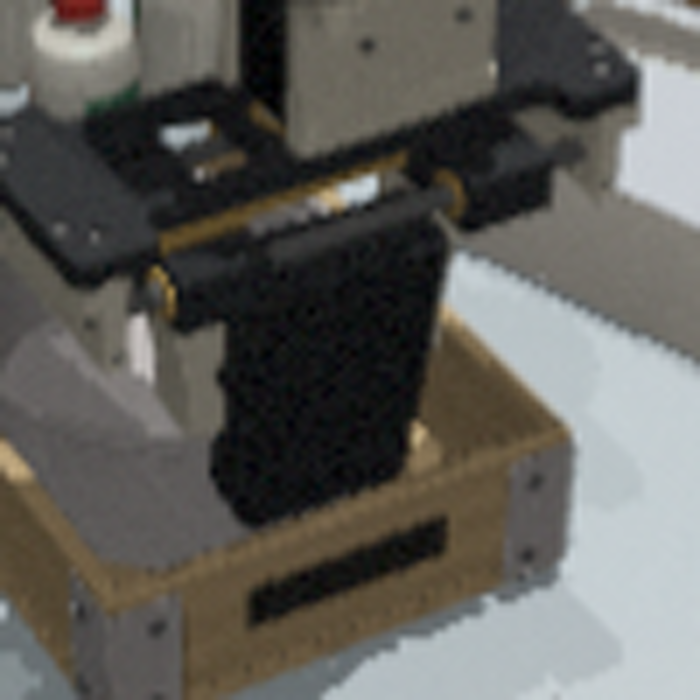

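```bash
python3 - <<'E'
from h import *
im=ctrl.snapshot("top"); np.save("t15.npy",im)
a=np.linspace(0,2*np.pi,48)
pts=np.vstack([proj("top",[[.5345+.076*np.cos(t),-.0255+.076*np.sin(t),.066] for t in a]),proj("top",[[x,y,.06] for x in(.4475,.6215) for y in np.linspace(-.1435,.0595,12)])])
crop("top",im,(270,150,400,250),6,"t15",pts)
im=np.load("t2.npy");crop("top",im,(270,150,400,250),6,"t2b",pts)
E
```

```text
(no output)
```

View pics/t15.png

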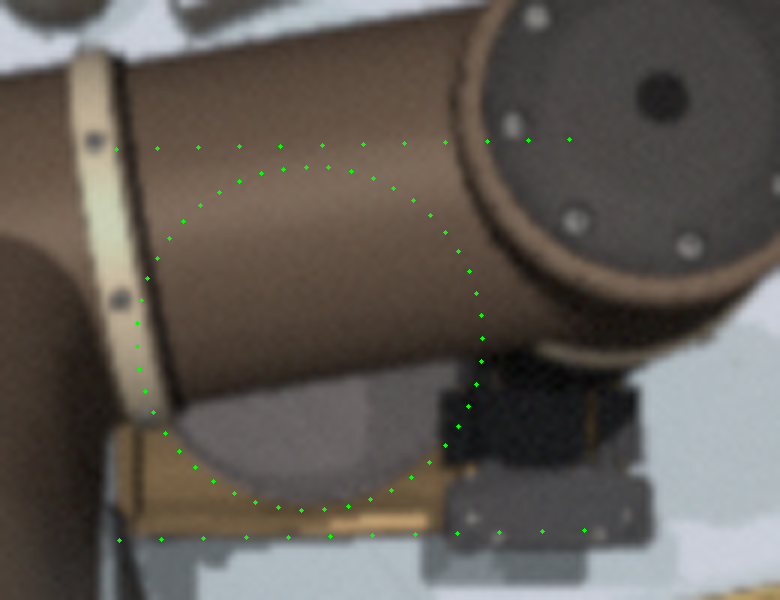

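View pics/t2b.png

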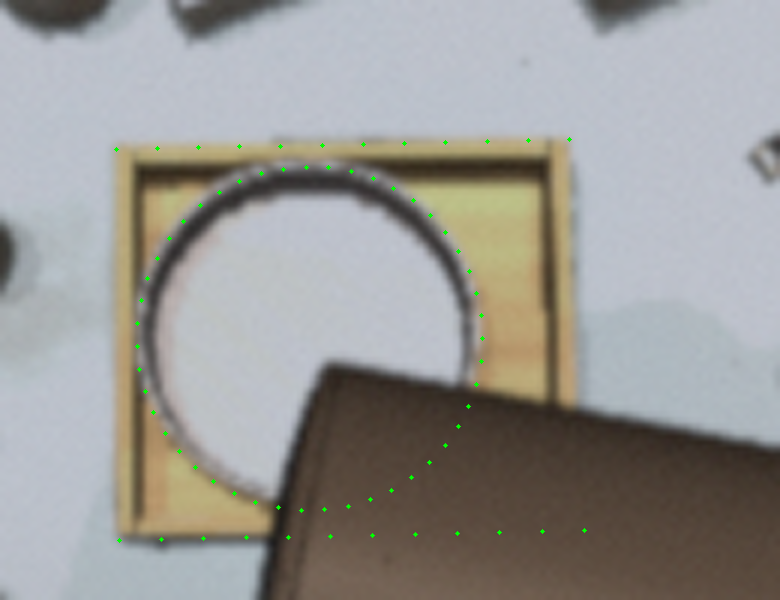

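```bash
cat > tin.py <<'E'
from h import *
from scipy.optimize import least_squares
def fit(im,x=.5345,guess=(-.045,-.035,-.03,-.025,-.02),box=None,zs=.066):
    # score: radial gradient of saturation across outer rim
    hsv=cv2.cvtColor(im,cv2.COLOR_RGB2HSV).astype(float); S=cv2.GaussianBlur(hsv[:,:,1],(0,0),.6)
    a=np.radians(np.arange(-180,180,3)); res=[]
    def samp(r,xc,yc):
        P=proj("top",np.c_[xc+r*np.cos(a),yc+r*np.sin(a),np.full(len(a),zs)]).astype(np.float32)
        return cv2.remap(S.astype(np.float32),P[:,0].reshape(-1,1),P[:,1].reshape(-1,1),cv2.INTER_LINEAR)[:,0],P
    for xc in np.arange(x-.006,x+.0061,.001):
        for yc in np.arange(-.06,-.015,.001):
            o,P=samp(.0785,xc,yc);i,_=samp(.0735,xc,yc)
            res.append((np.clip(o-i,-40,40).sum(),xc,yc))
    res.sort(reverse=True); return res[:4]
E
python3 - <<'E'
from tin import *
for f in("top0.npy","t2.npy","t12.npy","t15.npy"):
    print(f,[np.round(r,4).tolist() for r in fit(np.load(f))])
E
```

```text
top0.npy [[4800.0, 0.5355, -0.037], [4798.96, 0.5355, -0.036], [4791.605, 0.5355, -0.035], [4764.9521, 0.5355, -0.034]]
t2.npy [[3819.5393, 0.5385, -0.024], [3809.7188, 0.5385, -0.025], [3795.55, 0.5385, -0.023], [3795.2544, 0.5395, -0.024]]
t12.npy [[1186.5527, 0.5355, -0.025], [1180.8212, 0.5365, -0.026], [1176.7009, 0.5355, -0.024], [1171.9045, 0.5365, -0.025]]
t15.npy [[1381.457, 0.5365, -0.024], [1380.8394, 0.5375, -0.024], [1377.3536, 0.5385, -0.025], [1377.2821, 0.5375, -0.025]]
```

```bash
python3 - <<'E'
from h import *
q=lambda L:[(190+(x+.5)/2.7-.5,120+(y+.5)/2.7-.5) for x,y in L]
for z in(0,.08,.12,.16): print(z,np.round(onz("top",q([(493,78),(495,90),(303,85),(303,97)]),z)[:,:2],3).tolist())
# side: block front tip bottom/top: in side0c (2.2x from 200,80): top tip ~ (525,292), bottom (525,347)
q2=lambda L:[(200+(x+.5)/2.2-.5,80+(y+.5)/2.2-.5) for x,y in L]
print("side bottom", np.round(onz("side",q2([(525,347),(465,315),(448,268)]),0),3).tolist())
o,v=ray("side",q2([(525,292),(467,278),(448,225)])); b=onz("side",q2([(525,347),(465,315),(448,268)]),0)
for i in range(3):
    t=((b[i,:2]-o[:2])@v[i,:2])/(v[i,:2]@v[i,:2]); print("height",o[2]+t*v[i,2])
E
```

```text
0 [[0.704, -0.175], [0.691, -0.176], [0.701, 0.027], [0.688, 0.027]]
0.08 [[0.682, -0.164], [0.67, -0.166], [0.68, 0.022], [0.668, 0.023]]
0.12 [[0.671, -0.159], [0.66, -0.161], [0.669, 0.02], [0.657, 0.02]]
0.16 [[0.66, -0.154], [0.649, -0.156], [0.658, 0.018], [0.647, 0.018]]
side bottom [[0.727, -0.23, 0.0], [0.702, -0.158, 0.0], [0.735, -0.083, 0.0]]
height 0.07462392303440091
height 0.05287236424999375
height 0.06222083576877113
```

```bash
python3 -m crank '[[[0.6,2,-35,0,0],[0.6,2,-35,60,0],[0.6,2,-30,95,0],[0.6,2,0,95,0],[0.6,2,30,95,0],[0.6,2,38,95,0],[0.6,2,42,95,0],[0.6,2,46,95,0],[0.6,2,46,95,0]]]'; python3 go.py .531 -.21 .045 0; python3 - <<'E'
from h import *
im=ctrl.snapshot("side"); np.save("s16.npy",im); crop("side",im,(310,160,420,260),7,"s16")
E
```

```text
clock: 23.75
tool_pos: [0.5305, -0.2096, 0.0497]
orientation: [-90.0, 0.0, 180.0]
force: [-0.2, 0.1, -0.3]
opening: 0.0598
alt turn 3.141
clock 23.75 pos [ 0.5305 -0.2096  0.0497] jaw 179.96 down [ 0.001 -0.    -1.   ] j [ -1.9  20.9 -25.    0.  -44.    1.9] F [-0.2  0.1 -0.3] open 0.0598
shift x y z mm [-0.5  4.7  0.4] turn -0.001
tool x axis [-1.     0.001 -0.001] z axis [-0.001 -1.     0.   ]
```

View pics/s16.png

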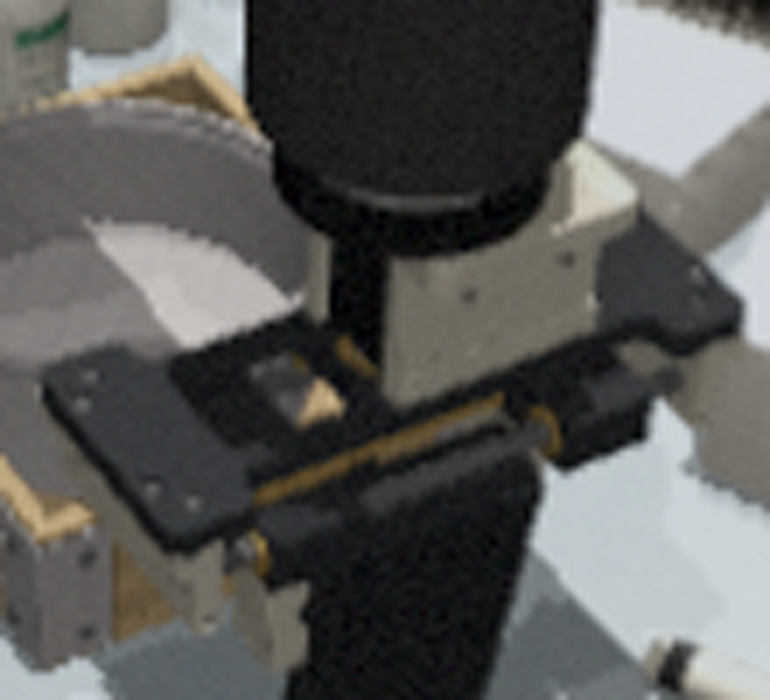

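```bash
python3 -m crank '[[[0.6,0,5,0,0],[0.6,0,8,0,0],[0.6,0,11,0,0],[0.6,0,13,0,0],[0.6,0,13,0,0]]]'; python3 go.py .531 -.21 .045 0
```

```text
clock: 24.42
tool_pos: [0.5302, -0.2097, 0.0377]
orientation: [-90.0, 0.0, 180.0]
force: [-4.4, 4.0, 15.7]
opening: 0.0602
alt turn 3.141
clock 24.43 pos [ 0.5302 -0.2097  0.0377] jaw 179.97 down [ 0. -0. -1.] j [ -1.9  21.8 -25.7   0.  -42.5   1.9] F [-4.4  4.  15.7] open 0.0602
shift x y z mm [-0.8 -7.3  0.3] turn -0.0
tool x axis [-1.  0. -0.] z axis [-0. -1.  0.]
```

```bash
python3 - <<'E'
from h import *
im=ctrl.snapshot("side"); np.save("s17.npy",im); crop("side",im,(310,190,420,290),7,"s17")
E
```

```text
(no output)
```

View pics/s17.png

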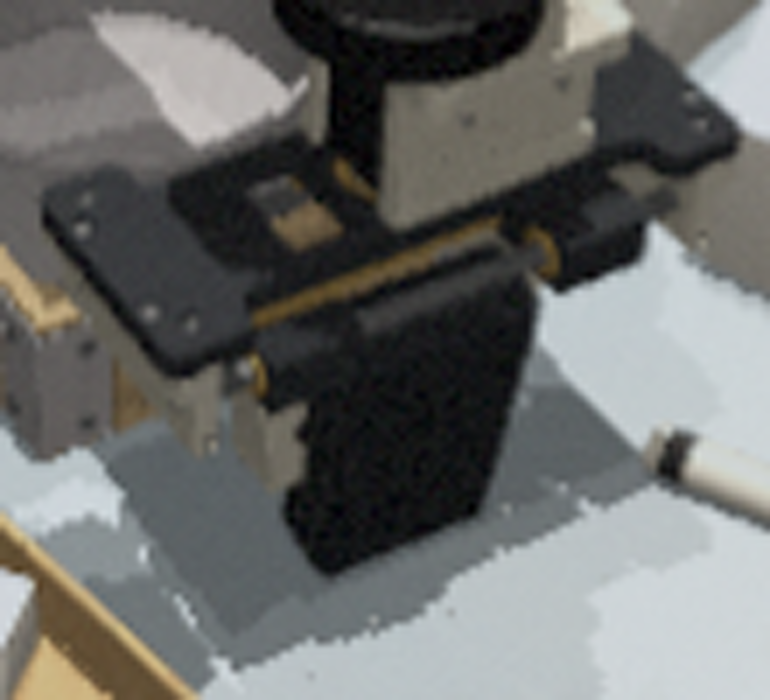

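```bash
python3 -m crank '[[[0.6,0,-3,0,0],[-0.45,0,-3,0,0],[-0.5,0,-3,0,0],[-0.5,0,-3,0,0],[-0.5,0,-10,0,0],[-0.5,0,-18,0,0],[-0.5,0,-18,0,0]]]'; python3 go.py .531 -.21 .045 0;  python3 - <<'E'
from h import *
im=ctrl.snapshot("side"); np.save("s18.npy",im); crop("side",im,(310,180,420,280),7,"s18")
E
```

```text
clock: 25.35
tool_pos: [0.5309, -0.2098, 0.0553]
orientation: [-90.0, 0.1, 180.0]
force: [0.5, 0.6, 0.1]
opening: 0.0659
alt turn 3.141
clock 25.35 pos [ 0.5309 -0.2098  0.0553] jaw 179.95 down [ 0.002 -0.    -1.   ] j [ -1.9  20.5 -24.8   0.  -44.7   1.9] F [0.5 0.6 0.1] open 0.0659
shift x y z mm [-0.1 10.3  0.2] turn -0.001
tool x axis [-1.     0.001 -0.002] z axis [-0.001 -1.     0.   ]
```

View pics/s18.png

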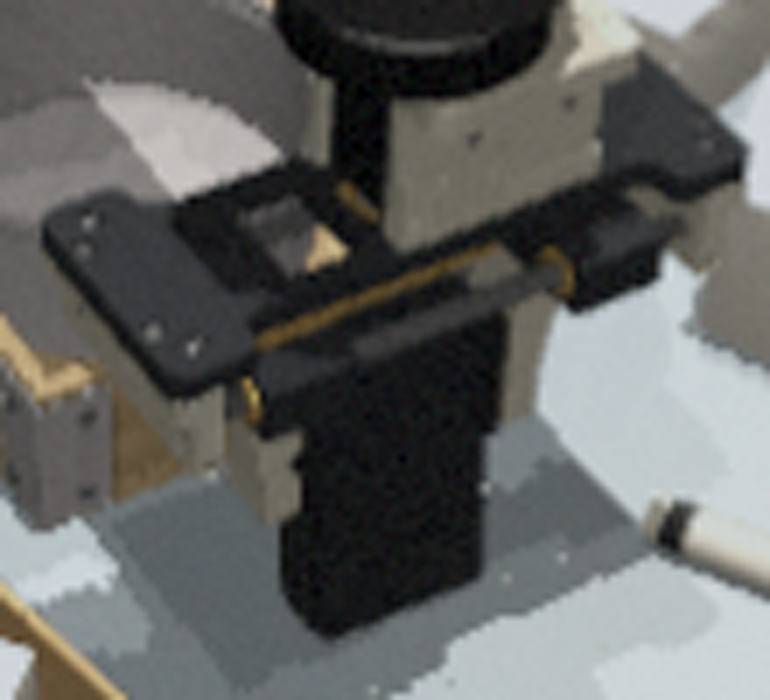

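```bash
python3 - <<'E'
from h import *
q=lambda L:[(310+(x+.5)/7-.5,180+(y+.5)/7-.5) for x,y in L]
print(np.round(onz("side",q([(328,637),(481,577),(281,590)]),0),4).tolist())
for y in(-.234,-.206): print(np.round((proj("side",[[x,y,z] for x in(.501,.561) for z in(0,.11)])-[310,180]+.5)*7).tolist())
E
```

```text
[[0.5044, -0.2221, 0.0], [0.5598, -0.2246, 0.0], [0.5019, -0.1983, 0.0]]
[[340.0, 667.0], [357.0, 410.0], [502.0, 595.0], [530.0, 339.0]]
[[292.0, 607.0], [304.0, 351.0], [451.0, 538.0], [476.0, 283.0]]
```

```bash
python3 -m crank '[[[-0.5,0,0,2.2,0],[0.6,0,0,2.2,0],[0.6,0,0,2.2,0],[0.6,0,0,2.2,0],[0.6,0,-40,2.2,0],[0.6,0,-80,2.2,0],[0.6,0,-80,-40,0],[0.6,0,-75,-40,0]]]'; python3 go.py .531 -.118 .125 0;  python3 - <<'E'
from h import *
im=ctrl.snapshot("side"); np.save("s19.npy",im); crop("side",im,(300,130,410,240),7,"s19")
E
```

```text
clock: 26.4
tool_pos: [0.5307, -0.1681, 0.1302]
orientation: [-90.0, 0.1, -180.0]
force: [-0.3, 0.3, -0.9]
opening: 0.0598
alt turn -3.141
clock 26.4 pos [ 0.5307 -0.1681  0.1302] jaw -179.96 down [ 0.002  0.    -1.   ] j [  2.6  14.2 -22.   -0.  -53.7  -2.5] F [-0.3  0.3 -0.9] open 0.0598
shift x y z mm [ -0.3   5.2 -50.1] turn 0.001
tool x axis [-1.    -0.001 -0.002] z axis [ 0.001 -1.    -0.   ]
```

View pics/s19.png

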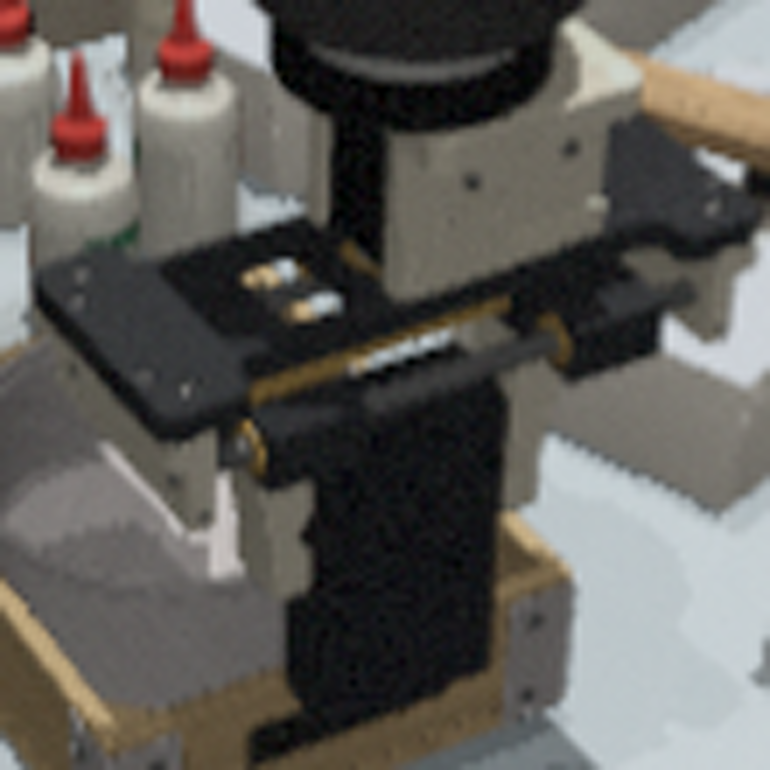

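```bash
python3 -m crank '[[[0.6,0,0,-30,0],[0.6,0,0,-50,0],[0.6,0,0,-50,0],[0.6,0,4,-50,0],[0.6,0,8,-50,0],[0.6,0,14,-50,0],[0.6,0,14,-50,0]]]'; python3 go.py .531 -.118 .063 0;  python3 - <<'E'
from h import *
im=ctrl.snapshot("side"); np.save("s20.npy",im); crop("side",im,(290,150,400,250),7,"s20")
E
```

```text
clock: 27.32
tool_pos: [0.5298, -0.1201, 0.1145]
orientation: [-90.0, -0.1, 179.9]
force: [-1.6, 0.1, 0.3]
opening: 0.0604
alt turn 3.14
clock 27.32 pos [ 0.5298 -0.1201  0.1145] jaw 179.91 down [-0.001 -0.    -1.   ] j [  7.9  14.1 -24.5  -0.  -51.4  -8. ] F [-1.6  0.1  0.3] open 0.0604
shift x y z mm [-1.3 51.5 -2.1] turn -0.002
tool x axis [-1.     0.002  0.001] z axis [-0.002 -1.     0.   ]
```

View pics/s20.png

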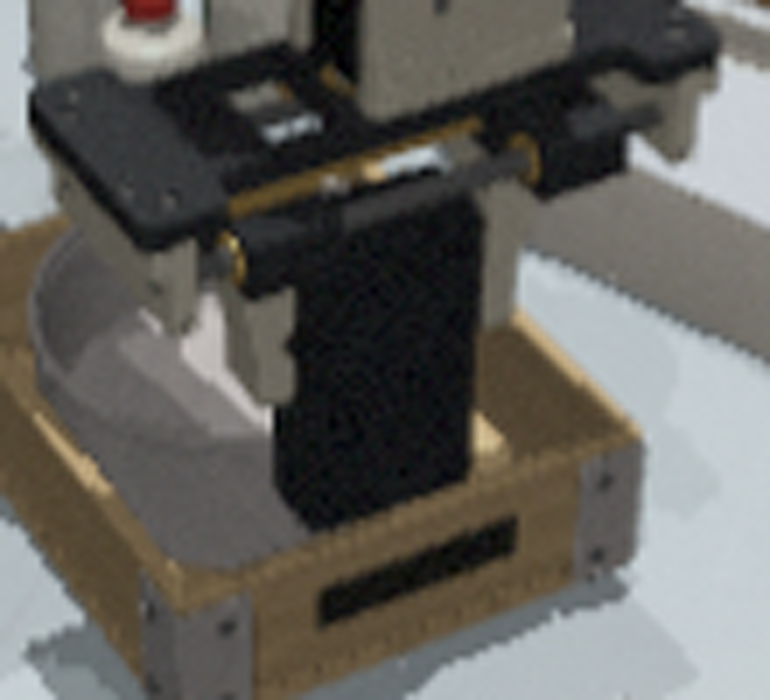

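```bash
python3 -m crank '[[[0.6,0,0,-2,0],[0.6,0,5,-2,0],[0.6,0,10,-2,0],[0.6,0,10,-2,0]]]'; python3 go.py .531 -.118 .063 0
```

```text
clock: 27.88
tool_pos: [0.5313, -0.1177, 0.1094]
orientation: [-89.9, 0.2, -180.0]
force: [-11.6, 6.6, 34.9]
opening: 0.0598
alt turn -3.141
clock 27.88 pos [ 0.5313 -0.1177  0.1094] jaw -179.97 down [ 0.003 -0.001 -1.   ] j [  8.2  14.4 -25.    0.1 -50.4  -8.2] F [-11.6   6.6  34.9] open 0.0598
shift x y z mm [ 0.5 46.4  0.3] turn 0.0
tool x axis [-1.    -0.    -0.003] z axis [ 0.    -1.     0.001]
```

```bash
python3 - <<'E'
from h import *
im=np.load("s20.npy"); crop("side",im,(325,205,390,240),12,"s20b")
im=ctrl.snapshot("side"); np.save("s21.npy",im); crop("side",im,(325,205,390,240),12,"s21b")
E
```

```text
(no output)
```

View pics/s20b.png

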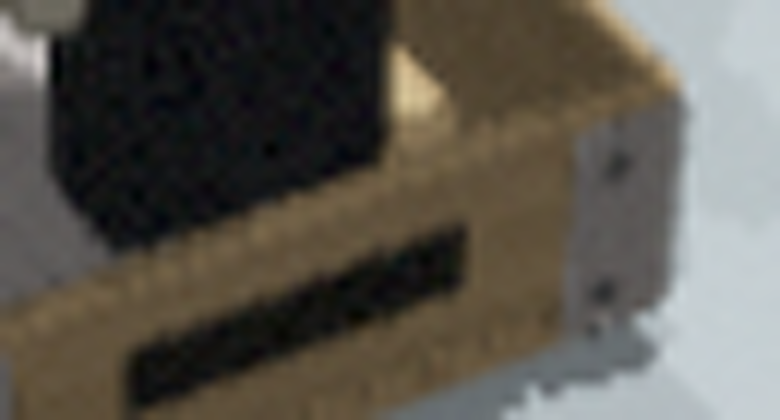

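View pics/s21b.png

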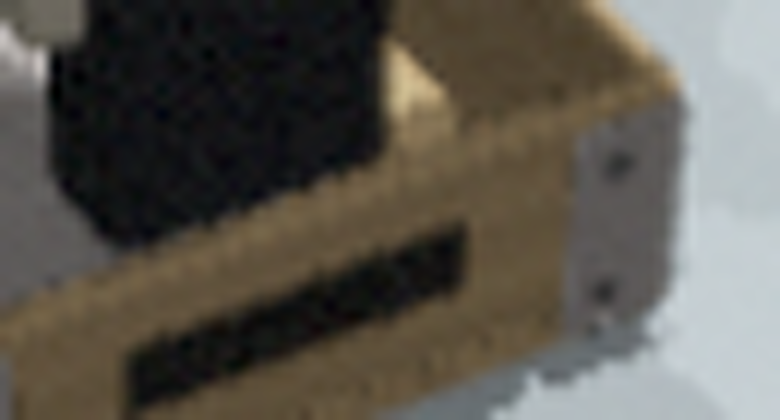

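```bash
python3 - <<'E'
from h import *
q=lambda L:[(325+(x+.5)/12-.5,205+(y+.5)/12-.5) for x,y in L]
def onx(uv,X):
    o,v=ray("side",uv); return o+v*((X-o[0])/v[:,0])[:,None]
print("right",[np.round(onx(q([(385,160)]),X),4).tolist() for X in(.558,.56,.562)])
print("left",[np.round(onx(q([(115,250)]),X),4).tolist() for X in(.498,.5,.502)])
print("leftback",[np.round(onx(q([(52,175)]),X),4).tolist() for X in(.498,.5,.502)])
print("z60",np.round(onz("side",q([(385,160),(115,250),(52,175)]),.06),4).tolist())
print("corner tote top (680,85)->", np.round(onz("side",q([(682,88)]),.06),4))
print("inner edge band pts",np.round(onz("side",q([(60,285),(560,95)]),.06),4).tolist())
E
```

```text
right [[[0.558, -0.1333, 0.0605]], [[0.56, -0.1303, 0.0573]], [[0.562, -0.1274, 0.0542]]]
left [[[0.498, -0.1353, 0.0662]], [[0.5, -0.1319, 0.0626]], [[0.502, -0.1284, 0.0589]]]
leftback [[[0.498, -0.1117, 0.0663]], [[0.5, -0.1082, 0.0626]], [[0.502, -0.1046, 0.059]]]
z60 [[0.5583, -0.1328, 0.06], [0.5014, -0.1295, 0.06], [0.5014, -0.1057, 0.06]]
corner tote top (680,85)-> [[ 0.619  -0.1433  0.06  ]]
inner edge band pts [[0.4879, -0.1327, 0.06], [0.5975, -0.1335, 0.06]]
```

```bash
python3 -m crank '[[[0.6,0,-6,0,0],[0.6,0,-6,0,0]]]'; python3 - <<'E'
from tin import *
im=ctrl.snapshot("top"); np.save("t21.npy",im)
a=np.linspace(0,2*np.pi,48)
pts=np.vstack([proj("top",[[.5375+.076*np.cos(t),-.0245+.076*np.sin(t),.066] for t in a]),proj("top",[[x,y,.06] for x in(.4475,) for y in np.linspace(-.1435,.0595,12)])])
im2=np.clip(im.astype(float)*1.8,0,255).astype(np.uint8)
crop("top",im2,(285,200,375,245),8.5,"t21",pts[::2])
print(fit(im)[:2])
E
```

```text
clock: 28.18
tool_pos: [0.5306, -0.1176, 0.1116]
orientation: [-90.0, 0.1, 180.0]
force: [-0.6, 0.2, -0.6]
opening: 0.0599
[(np.float32(1440.0946), np.float64(0.5385), np.float64(-0.021999999999999964)), (np.float32(1439.9121), np.float64(0.5375), np.float64(-0.022999999999999965))]
```

View pics/t21.png

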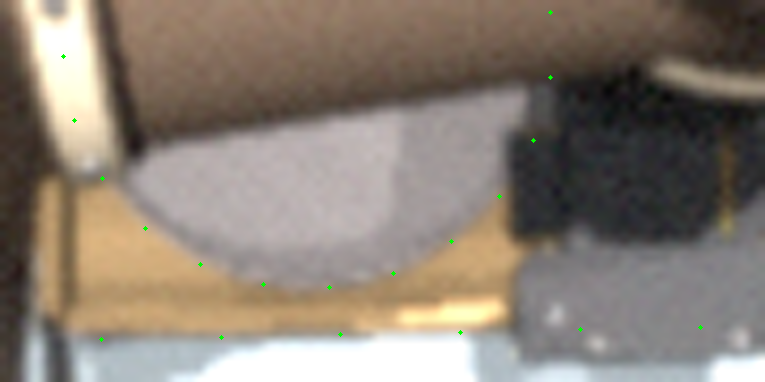

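```bash
python3 -m crank '[[[0.6,0,-4,0,0],[0.6,0,-4,-3,0],[0.6,0,2,-3,0],[0.6,0,5,-3,0],[0.6,0,5,-3,0]]]'; python3 -m crank '[[[0.6,0,-9,0,0],[0.6,0,-9,6,0],[0.6,0,-4,6,0],[0.6,0,0,6,0],[0.6,0,0,6,0]]]'
```

```text
clock: 28.85
tool_pos: [0.5299, -0.1147, 0.1057]
orientation: [-90.0, -0.1, 179.9]
force: [0.1, -0.6, -0.5]
opening: 0.0597
clock: 29.48
tool_pos: [0.5305, -0.1211, 0.1092]
orientation: [-89.9, 0.1, 180.0]
force: [-9.5, 4.3, 28.7]
opening: 0.0599
```

```bash
python3 -m crank '[[[0.6,0,-8,0,0],[0.6,0,-8,-7,0],[0.6,0,-8,-7,0],[0.6,0,0,-7,0],[0.6,0,8,-7,0],[0.6,0,16,-7,0],[0.6,0,16,-7,0]]]'; python3 go.py .531 -.114 .063 0
```

```text
clock: 30.35
tool_pos: [0.5296, -0.1138, 0.0892]
orientation: [-90.0, -0.1, 179.9]
force: [0.2, -0.2, 0.1]
opening: 0.0599
alt turn 3.14
clock 30.35 pos [ 0.5296 -0.1138  0.0892] jaw 179.93 down [-0.002 -0.    -1.   ] j [  8.6  15.7 -26.3  -0.  -48.   -8.7] F [ 0.2 -0.2  0.1] open 0.0599
shift x y z mm [-1.5 26.2  0.2] turn -0.001
tool x axis [-1.     0.001  0.002] z axis [-0.001 -1.     0.   ]
```

```bash
python3 -m crank '[[[0.6,0,8,0,0],[0.6,0,16,0,0],[0.6,0,21,0,0],[0.6,0,24,0,0],[0.6,0,24,0,0]]]'; python3 go.py .531 -.114 .063 0; python3 - <<'E'
from h import *
im=ctrl.snapshot("side"); np.save("s22.npy",im); crop("side",im,(290,160,400,260),7,"s22")
E
```

```text
clock: 30.98
tool_pos: [0.5299, -0.1141, 0.0659]
orientation: [-90.0, -0.0, 179.9]
force: [-0.9, -5.1, -3.7]
opening: 0.0601
alt turn 3.14
clock 30.98 pos [ 0.5299 -0.1141  0.0659] jaw 179.93 down [-0.001 -0.    -1.   ] j [  8.6  17.4 -27.7   0.  -44.9  -8.7] F [-0.9 -5.1 -3.7] open 0.0601
shift x y z mm [-1.1  2.9 -0.1] turn -0.001
tool x axis [-1.     0.001  0.001] z axis [-0.001 -1.     0.   ]
```

View pics/s22.png

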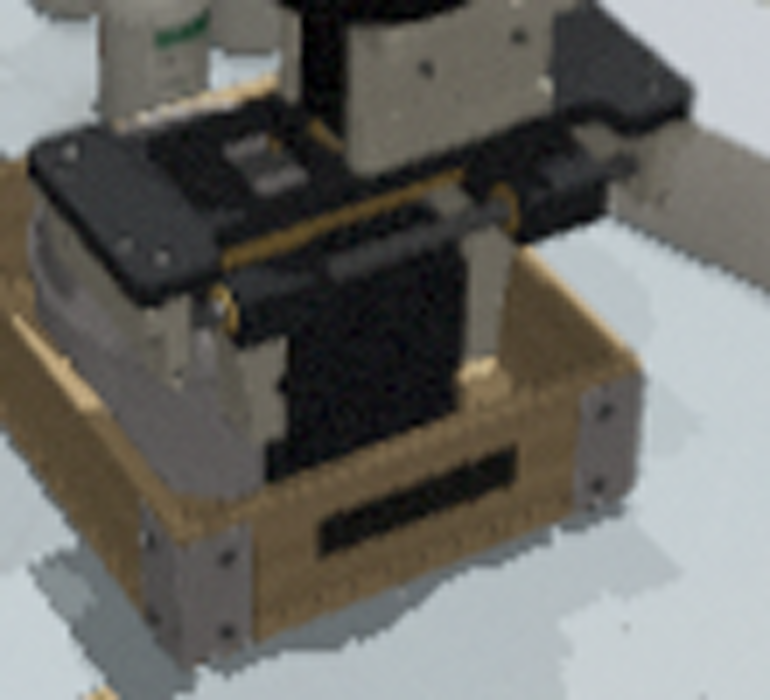

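```bash
python3 -m crank '[[[0.6,0,3,1,0],[0.6,0,6,1,0],[0.6,0,9,1,0],[0.6,0,9,1,0]]]'; python3 go.py .531 -.114 .063 0
```

```text
clock: 31.52
tool_pos: [0.5307, -0.1148, 0.0586]
orientation: [-90.0, 0.1, 180.0]
force: [-4.1, -2.2, 12.8]
opening: 0.0597
alt turn 3.141
clock 31.52 pos [ 0.5307 -0.1148  0.0586] jaw 179.98 down [ 0.001 -0.    -1.   ] j [  8.5  18.  -28.1   0.  -43.8  -8.6] F [-4.1 -2.2 12.8] open 0.0597
shift x y z mm [-0.3 -4.4 -0.8] turn -0.0
tool x axis [-1.     0.    -0.001] z axis [-0. -1.  0.]
```

```bash
python3 -m crank '[[[0.6,0,-1,0,0],[-0.5,0,-1,0,0],[-0.5,0,-1,0,0],[-0.5,0,-1,0,0],[-0.5,0,-30,0,0],[-0.5,0,-80,0,0],[-0.5,0,-120,0,0],[0.2,0,-120,-60,0],[0.2,0,-120,-60,0]]]'; python3 go.py .4108 .1371 .16 0; python3 - <<'E'
from h import *
im=ctrl.snapshot("side"); np.save("s23.npy",im); crop("side",im,(230,110,430,280),4,"s23")
E
```

```text
clock: 32.65
tool_pos: [0.5306, -0.0521, 0.1779]
orientation: [-90.1, 0.1, -179.9]
force: [0.3, -0.2, -0.0]
opening: 0.0511
alt turn -3.14
clock 32.65 pos [ 0.5306 -0.0521  0.1779] jaw -179.89 down [ 0.002  0.001 -1.   ] j [ 15.5   9.4 -21.3  -0.  -59.3 -15.3] F [ 0.3 -0.2 -0. ] open 0.0511
shift x y z mm [ 119.5   17.9 -189.4] turn 0.002
tool x axis [-1.    -0.002 -0.002] z axis [ 0.002 -1.    -0.001]
```

View pics/s23.png

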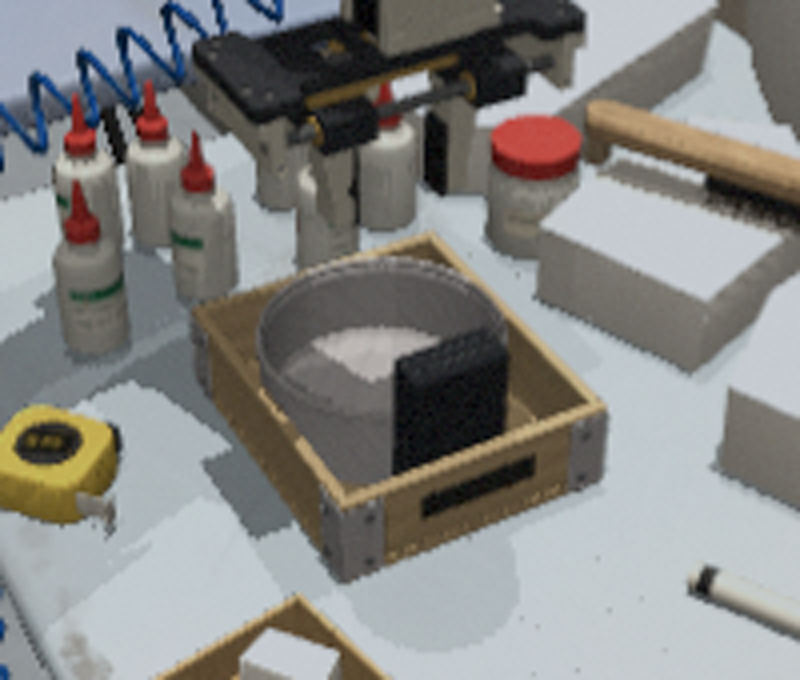

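```bash
python3 - <<'E'
from h import *
print(np.round(onz("top",[(200,134.5)],.15),3),np.round(onz("top",[(277,138)],.082),3))
print(tri((199,134.5),(327.5,97)))
E
python3 go.py .4108 .1371 .16 0
```

```text
[[0.709 0.271 0.15 ]] [[0.717 0.088 0.082]]
(array([0.71041166, 0.27409505, 0.14811688]), np.float64(0.0005508503341092999))
alt turn -3.14
clock 32.7 pos [ 0.5303 -0.0532  0.1774] jaw -179.9 down [ 0.  0. -1.] j [ 15.3   9.4 -21.3  -0.  -59.3 -15.2] F [-0.9  0.1 -0.4] open 0.0472
shift x y z mm [ 119.2   17.5 -190.5] turn 0.002
tool x axis [-1.    -0.002 -0.   ] z axis [ 0.002 -1.    -0.   ]
```

```bash
python3 -m crank '[[[0.18,60,0,-95,0],[0.18,119,17,-190,0],[0.18,119,17,-190,0],[0.18,119,17,-190,0],[0.18,119,17,-190,0],[0.18,119,17,-190,0]]]'; python3 go.py .4108 .1371 .084 0; python3 - <<'E'
from tin import *
im=ctrl.snapshot("top"); np.save("t24.npy",im); crop("top",im,(190,150,390,300),3.8,"t24")
print([np.round(r,4).tolist() for r in fit(im)])
im=ctrl.snapshot("side"); np.save("s24.npy",im); crop("side",im,(220,100,320,210),6,"s24")
E
```

```text
clock: 33.45
tool_pos: [0.4117, 0.135, 0.1601]
orientation: [-90.0, -0.0, 180.0]
force: [-0.1, 0.6, 0.1]
opening: 0.0362
alt turn 3.141
clock 33.45 pos [0.4117 0.135  0.1601] jaw 179.96 down [-0. -0. -1.] j [ 44.4   0.6 -33.8   0.  -55.6 -44.5] F [-0.1  0.6  0.1] open 0.0362
shift x y z mm [ 0.9 76.1 -2.1] turn -0.001
tool x axis [-1.     0.001  0.   ] z axis [-0.001 -1.     0.   ]
[[4671.5576, 0.5385, -0.025], [4648.375, 0.5385, -0.026], [4647.3735, 0.5375, -0.025], [4642.3164, 0.5385, -0.024]]
```

View pics/t24.png

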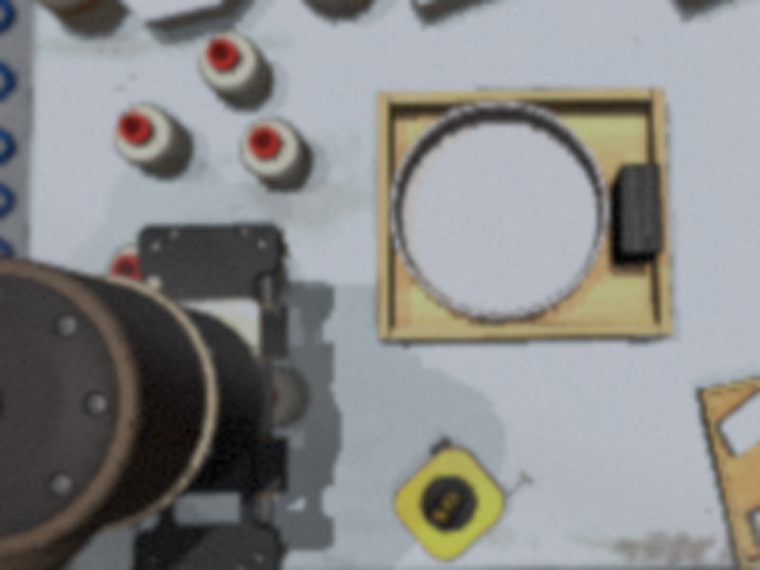

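View pics/s24.png

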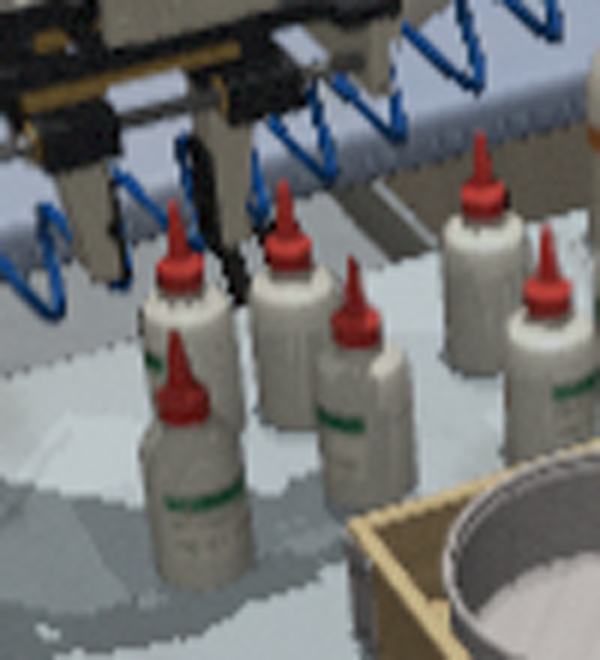

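```bash
python3 -m crank '[[[0.18,1,30,-2,0],[0.18,1,60,-2,0],[0.18,1,76,-2,0],[0.18,1,76,-2,0],[0.18,1,76,-2,0]]]'; python3 go.py .4108 .1371 .084 0; python3 - <<'E'
from h import *
im=ctrl.snapshot("side"); np.save("s25.npy",im); crop("side",im,(210,100,310,210),6,"s25")
E
```

```text
clock: 34.17
tool_pos: [0.4112, 0.1372, 0.0848]
orientation: [-90.0, 0.0, 179.9]
force: [1.3, -0.4, 0.0]
opening: 0.0359
alt turn 3.14
clock 34.17 pos [0.4112 0.1372 0.0848] jaw 179.89 down [ 0.001  0.    -1.   ] j [ 44.7   6.4 -39.7   0.  -43.9 -44.8] F [ 1.3 -0.4  0. ] open 0.0359
shift x y z mm [0.4 0.8 0.1] turn -0.002
tool x axis [-1.     0.002 -0.001] z axis [-0.002 -1.    -0.   ]
```

View pics/s25.png

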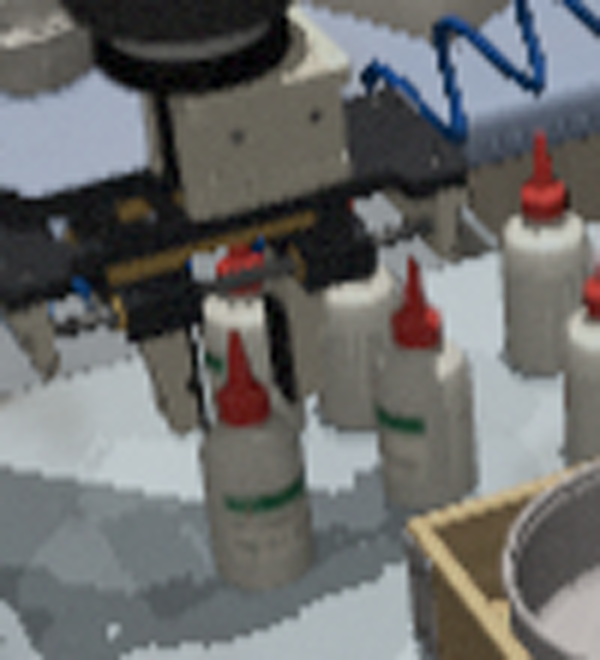

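```bash
python3 -m crank '[[[0.7,0,0,0,0],[0.7,0,0,0,0],[0.7,0,0,0,0],[0.7,0,-40,0,0],[0.7,0,-100,0,0],[0.7,0,-120,0,0],[0.7,0,-120,0,0]]]'; python3 go.py .537 -.025 .205 0; python3 - <<'E'
from h import *
im=ctrl.snapshot("side"); np.save("s26.npy",im); crop("side",im,(210,80,310,190),6,"s26")
E
```

```text
clock: 35.1
tool_pos: [0.4111, 0.138, 0.2058]
orientation: [-90.1, 0.1, 180.0]
force: [-0.2, 0.3, -1.0]
opening: 0.0199
alt turn 3.141
clock 35.1 pos [0.4111 0.138  0.2058] jaw 179.95 down [ 0.003  0.003 -1.   ] j [ 44.8  -2.2 -29.9   0.  -62.  -44.9] F [-0.2  0.3 -1. ] open 0.0199
shift x y z mm [-126.1    0.7  162.9] turn -0.001
tool x axis [-1.     0.001 -0.003] z axis [-0.001 -1.    -0.003]
```

View pics/s26.png

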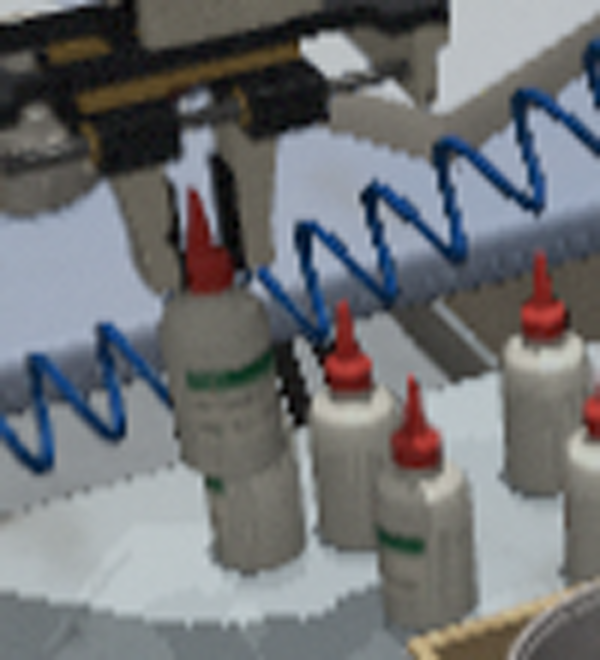

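```bash
python3 -m crank '[[[0.7,-40,0,55,0],[0.7,-85,0,110,0],[0.7,-126,0,163,0],[0.7,-126,0,163,0],[0.7,-126,0,163,0],[0.7,-126,0,163,0]]]'; python3 go.py .537 -.025 .097 0; python3 - <<'E'
from h import *
im=ctrl.snapshot("side"); np.save("s27.npy",im); crop("side",im,(260,90,380,200),6,"s27")
E
```

```text
clock: 35.9
tool_pos: [0.5354, -0.0252, 0.2034]
orientation: [-90.0, -0.1, 180.0]
force: [-1.1, -1.2, -0.2]
opening: 0.0196
alt turn 3.141
clock 35.9 pos [ 0.5354 -0.0252  0.2034] jaw 179.95 down [-0.002 -0.    -1.   ] j [ 18.3   8.5 -18.7  -0.  -62.8 -18.3] F [-1.1 -1.2 -0.2] open 0.0196
shift x y z mm [ -1.8 106.4  -0.2] turn -0.001
tool x axis [-1.     0.001  0.002] z axis [-0.001 -1.     0.   ]
```

View pics/s27.png

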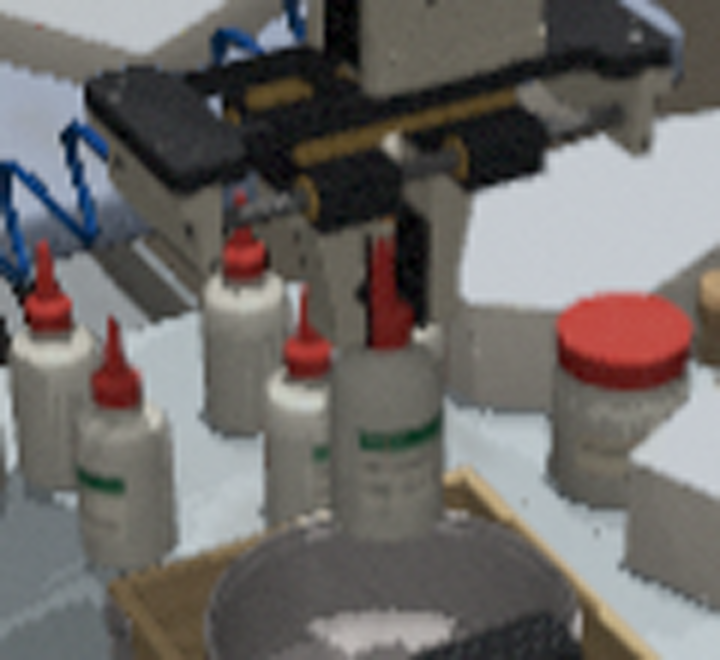

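```bash
python3 -m crank '[[[0.7,-1.5,50,0,0],[0.7,-1.5,90,0,0],[0.7,-1.5,104,0,0],[0.7,-1.5,108,0,0],[0.7,-1.5,109,0,0],[0.7,-1.5,109,0,0]]]'; python3 go.py .537 -.025 .095 0
```

```text
clock: 36.7
tool_pos: [0.5388, -0.0254, 0.0967]
orientation: [-90.0, 0.1, 180.0]
force: [-0.3, 0.0, 2.8]
opening: 0.0197
alt turn 3.141
clock 36.7 pos [ 0.5388 -0.0254  0.0967] jaw 179.96 down [ 0.002  0.001 -1.   ] j [ 18.1  14.9 -26.4   0.  -48.6 -18.2] F [-0.3  0.   2.8] open 0.0197
shift x y z mm [ 1.8  1.7 -0.4] turn -0.001
tool x axis [-1.     0.001 -0.002] z axis [-0.001 -1.    -0.001]
```

```bash
python3 -m crank '[[[0.7,1,2,0,0],[0.2,1,1,0,0],[0.2,1,0,0,0],[0.2,1,-20,0,0],[0.2,1,-70,0,0],[0.2,1,-90,-50,0],[0.2,1,-90,-100,0],[0.2,1,-90,-150,0],[0.2,1,-90,-150,0]]]'; python3 go.py .4983 .1537 .16 0; python3 - <<'E'
from tin import *
im=ctrl.snapshot("top"); np.save("t28.npy",im)
a=np.linspace(0,2*np.pi,60)
C=(.538,-.025)
pts=np.vstack([proj("top",[[C[0]+.076*np.cos(t),C[1]+.076*np.sin(t),.066] for t in a]),proj("top",[[C[0]+.071*np.cos(t),C[1]+.071*np.sin(t),.066] for t in a])])
crop("top",im,(285,160,375,245),8,"t28",pts[::2])
import meas
meas.bottles(im,None,keept=lambda c:285<c[0]<375 and 165<c[1]<245,z0=.012)
im=ctrl.snapshot("side"); np.save("s28.npy",im); crop("side",im,(240,80,400,260),4,"s28")
E
```

```text
clock: 37.83
tool_pos: [0.537, 0.1271, 0.1852]
orientation: [-90.0, 0.0, -179.9]
force: [0.2, 0.1, -0.3]
opening: 0.0344
alt turn -3.139
clock 37.83 pos [0.537  0.1271 0.1852] jaw -179.87 down [ 0.  0. -1.] j [ 33.6  10.8 -18.4  -0.  -60.7 -33.5] F [ 0.2  0.1 -0.3] open 0.0344
shift x y z mm [ 38.6  25.2 -26.7] turn 0.002
tool x axis [-1.    -0.002 -0.   ] z axis [ 0.002 -1.    -0.   ]
[321.  202.1] 60 top [ 0.5389 -0.026 ] joint None
```

View pics/t28.png

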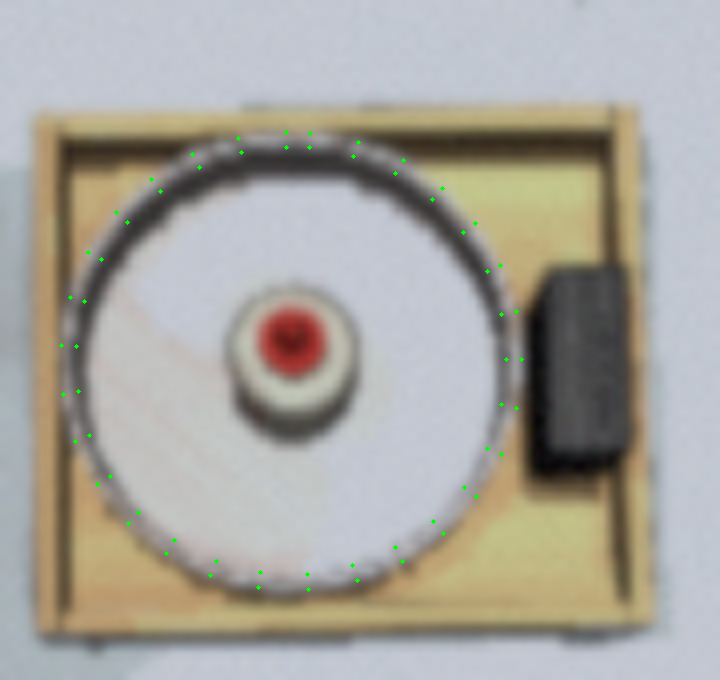

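View pics/s28.png

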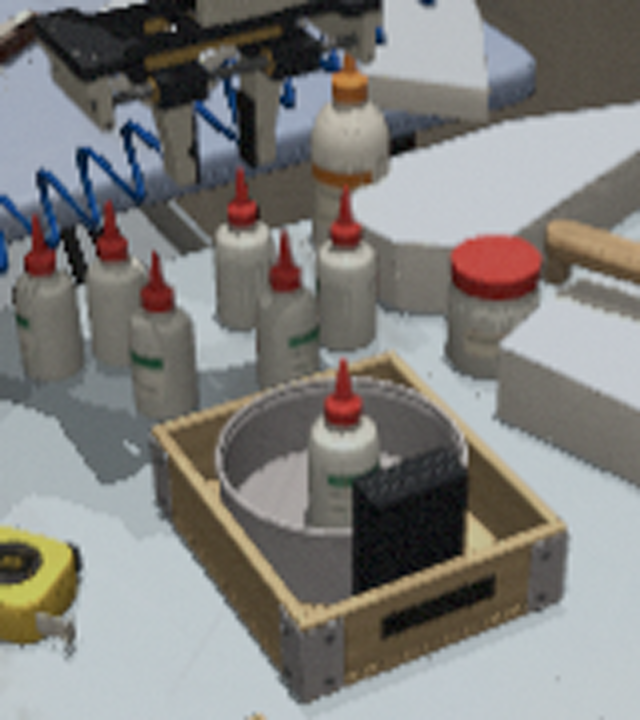

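```bash
python3 -m crank '[[[0.2,39,25,-27,0],[0.2,39,25,-27,0],[0.2,39,70,-27,0],[0.2,39,98,-27,0],[0.2,39,101,-27,0],[0.2,39,101,-27,0]]]'; python3 go.py .4983 .1537 .0845 0
```

```text
clock: 38.67
tool_pos: [0.4989, 0.151, 0.0851]
orientation: [-90.0, 0.0, 179.9]
force: [-0.2, 0.0, -0.6]
opening: 0.0351
alt turn 3.14
clock 38.67 pos [0.4989 0.151  0.0851] jaw 179.91 down [ 0.001  0.    -1.   ] j [ 38.4  14.2 -29.2   0.  -46.5 -38.6] F [-0.2  0.  -0.6] open 0.0351
shift x y z mm [ 0.6  0.6 -2.7] turn -0.002
tool x axis [-1.     0.002 -0.001] z axis [-0.002 -1.    -0.   ]
```

```bash
python3 -m crank '[[[0.2,0,0.5,-2.7,0],[0.2,0,0.5,-2.7,0],[0.7,0,0.5,-2.7,0],[0.7,0,0.5,-2.7,0],[0.7,0,0.5,-2.7,0],[0.7,0,-30,-2.7,0],[0.7,0,-75,-2.7,0],[0.7,0,-110,-2.7,0],[0.7,0,-120,-2.7,0],[0.7,0,-120,-2.7,0]]]'; python3 go.py .537 -.072 .205 0; python3 - <<'E'
from h import *
im=ctrl.snapshot("side"); crop("side",im,(230,70,350,190),6,"s29")
E
```

```text
clock: 39.92
tool_pos: [0.4979, 0.1541, 0.2042]
orientation: [-90.0, 0.0, 179.9]
force: [-0.4, 0.1, -0.9]
opening: 0.0197
alt turn 3.14
clock 39.92 pos [0.4979 0.1541 0.2042] jaw 179.93 down [ 0.     0.001 -1.   ] j [ 38.8   7.  -20.5  -0.  -62.5 -38.8] F [-0.4  0.1 -0.9] open 0.0197
shift x y z mm [-39.4  -0.9 226. ] turn -0.001
tool x axis [-1.     0.001 -0.   ] z axis [-0.001 -1.    -0.001]
```

View pics/s29.png

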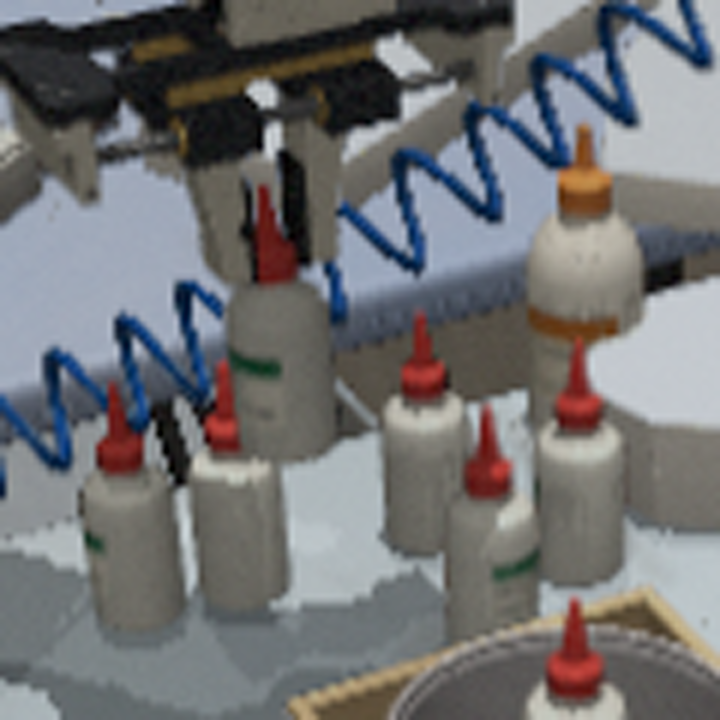

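```bash
python3 -m crank '[[[0.7,-10,-30,40,0],[0.7,-20,-30,95,0],[0.7,-30,-30,150,0],[0.7,-39,-30,200,0],[0.7,-39,-30,226,0],[0.7,-39,-30,226,0],[0.7,-39,-30,226,0]]]'; python3 go.py .537 -.072 .0975 0
```

```text
clock: 40.85
tool_pos: [0.5363, -0.0719, 0.233]
orientation: [-90.0, -0.1, 179.9]
force: [-0.2, 0.2, -0.2]
opening: 0.0196
alt turn 3.14
clock 40.85 pos [ 0.5363 -0.0719  0.233 ] jaw 179.92 down [-0.002 -0.    -1.   ] j [ 13.1   7.8 -15.6  -0.  -66.8 -13.2] F [-0.2  0.2 -0.2] open 0.0196
shift x y z mm [-1.000e+00  1.355e+02  1.000e-01] turn -0.001
tool x axis [-1.     0.001  0.002] z axis [-0.001 -1.     0.   ]
```

```bash
python3 -m crank '[[[0.7,-1,50,0,0],[0.7,-1,95,0,0],[0.7,-1,125,0,0],[0.7,-1,134,0,0],[0.7,-1,137,0,0],[0.7,-1,138,0,0],[0.7,-1,138,0,0]]]'; python3 go.py .537 -.072 .0965 0; python3 - <<'E'
from h import *
im=ctrl.snapshot("side"); crop("side",im,(270,110,390,230),6,"s30")
E
```

```text
clock: 41.72
tool_pos: [0.5385, -0.0719, 0.0973]
orientation: [-90.0, 0.1, 180.0]
force: [-1.3, -0.1, -0.8]
opening: 0.0198
alt turn 3.141
clock 41.73 pos [ 0.5385 -0.0719  0.0973] jaw 179.95 down [ 0.002  0.    -1.   ] j [ 13.1  15.2 -25.8   0.  -48.9 -13.1] F [-1.3 -0.1 -0.8] open 0.0198
shift x y z mm [1.5 0.8 0.1] turn -0.001
tool x axis [-1.     0.001 -0.002] z axis [-0.001 -1.    -0.   ]
```

View pics/s30.png

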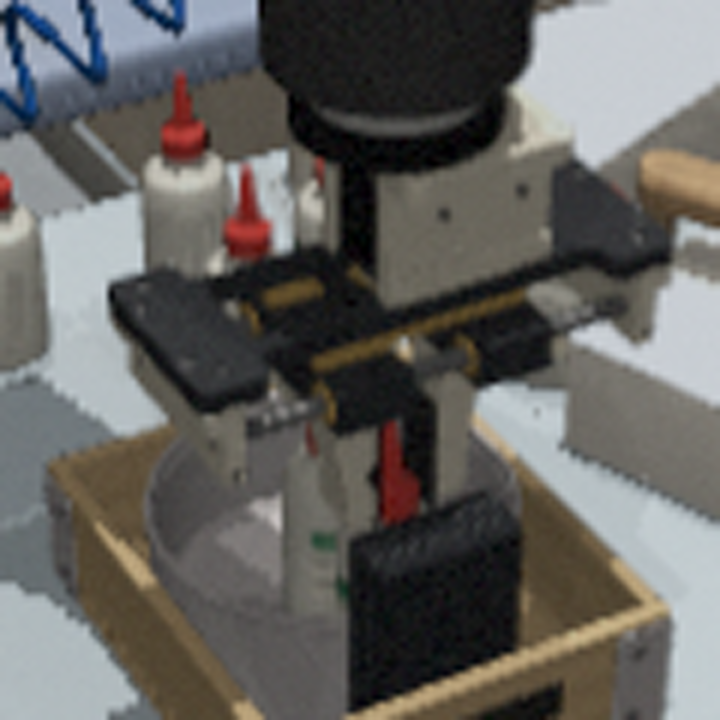

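```bash
python3 -m crank '[[[0.7,1.5,1,0,0],[0.7,1.5,3,0,0],[0.2,1.5,2.5,0,0],[0.2,1.5,1,0,0],[0.2,1.5,-20,0,0],[0.2,1.5,-70,0,0],[0.2,1.5,-110,-50,0],[0.2,1.5,-110,-110,0],[0.2,1.5,-110,-170,0],[0.2,1.5,-110,-200,0],[0.2,1.5,-110,-200,0]]]'; python3 go.py .4975 .2262 .16 0; python3 - <<'E'
from tin import *
im=ctrl.snapshot("top"); np.save("t31.npy",im)
import meas
meas.bottles(im,None,keept=lambda c:285<c[0]<375 and 165<c[1]<245,z0=.012)
a=np.linspace(0,2*np.pi,60)
C=(.537,-.025)
pts=np.vstack([proj("top",[[C[0]+.076*np.cos(t),C[1]+.076*np.sin(t),.066] for t in a])])
crop("top",im,(285,160,375,245),8,"t31",pts[::2])
E
```

```text
clock: 43.15
tool_pos: [0.5362, 0.1299, 0.2059]
orientation: [-90.0, -0.0, -179.9]
force: [0.6, -0.0, -0.4]
opening: 0.0351
alt turn -3.14
clock 43.15 pos [0.5362 0.1299 0.2059] jaw -179.9 down [-0.001 -0.    -1.   ] j [ 34.    9.9 -16.7  -0.  -63.4 -33.8] F [ 0.6 -0.  -0.4] open 0.0351
shift x y z mm [ 38.5  45.9 -96.4] turn 0.002
tool x axis [-1.    -0.002  0.001] z axis [ 0.002 -1.     0.   ]
[321.  202.1] 59 top [ 0.5389 -0.026 ] joint None
[339.1 202.1] 61 top [ 0.5379 -0.072 ] joint None
```

View pics/t31.png

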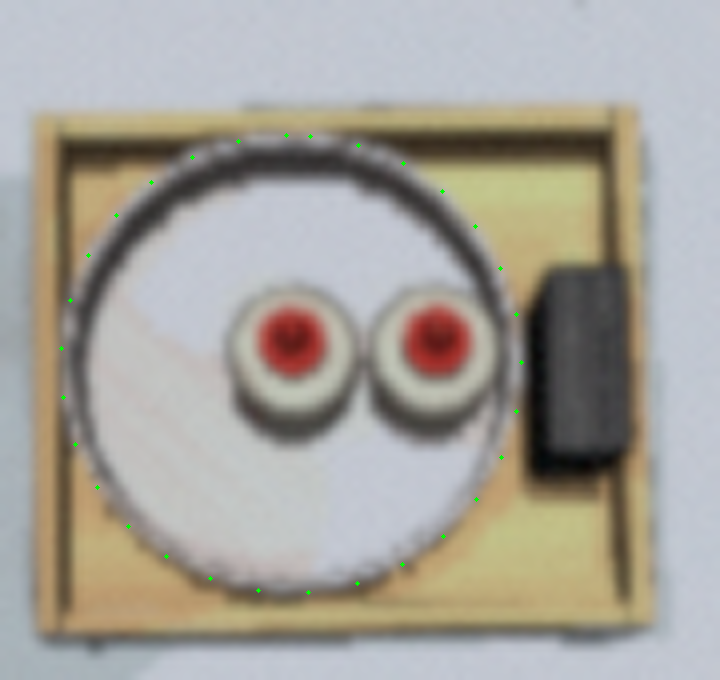

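```bash
python3 -m crank '[[[0.32,20,20,-50,0],[0.32,38.5,40,-97,0],[0.32,38.5,46,-97,0],[0.32,38.5,46,-97,0],[0.32,38.5,90,-97,0],[0.32,38.5,118,-97,0],[0.32,38.5,121,-97,0],[0.32,38.5,121,-97,0]]]'; python3 go.py .4975 .2262 .0845 0
```

```text
clock: 44.2
tool_pos: [0.4991, 0.2246, 0.0864]
orientation: [-90.0, 0.1, 179.9]
force: [0.4, 0.9, -0.0]
opening: 0.0296
alt turn 3.14
clock 44.2 pos [0.4991 0.2246 0.0864] jaw 179.89 down [ 0.001  0.    -1.   ] j [ 44.8  16.3 -26.    0.  -47.7 -44.9] F [ 0.4  0.9 -0. ] open 0.0296
shift x y z mm [ 1.6  1.9 -1.6] turn -0.002
tool x axis [-1.     0.002 -0.001] z axis [-0.002 -1.    -0.   ]
```

```bash
python3 -m crank '[[[0.32,1.6,1.5,-1.6,0],[0.32,1.6,1.5,-1.6,0],[0.7,1.6,1.5,-1.6,0],[0.7,1.6,1.5,-1.6,0],[0.7,1.6,1.5,-1.6,0],[0.7,1.6,-30,-1.6,0],[0.7,1.6,-75,-1.6,0],[0.7,1.6,-120,-1.6,0],[0.7,1.6,-148,-1.6,0],[0.7,1.6,-148,-1.6,0]]]'; python3 go.py .5777 -.0485 .235 0
```

```text
clock: 45.45
tool_pos: [0.4973, 0.2273, 0.2355]
orientation: [-90.2, 0.2, 180.0]
force: [0.0, -0.8, -1.7]
opening: 0.0199
alt turn 3.141
clock 45.45 pos [0.4973 0.2273 0.2355] jaw 179.95 down [ 0.003  0.003 -1.   ] j [ 45.1   8.  -15.    0.  -66.8 -45.2] F [ 0.  -0.8 -1.7] open 0.0199
shift x y z mm [-80.6   0.  275.8] turn -0.001
tool x axis [-1.     0.001 -0.003] z axis [-0.001 -1.    -0.003]
```

```bash
python3 -m crank '[[[0.7,-15,0,50,0],[0.7,-30,0,105,0],[0.7,-45,0,160,0],[0.7,-60,0,215,0],[0.7,-75,0,260,0],[0.7,-80.5,0,276,0],[0.7,-80.5,0,276,0],[0.7,-80.5,0,276,0]]]'; python3 go.py .5777 -.0485 .0975 0;  python3 - <<'E'
from h import *
im=ctrl.snapshot("side"); crop("side",im,(270,80,390,200),6,"s32")
E
```

```text
clock: 46.45
tool_pos: [0.5763, -0.0488, 0.2326]
orientation: [-90.0, -0.1, 180.0]
force: [-0.5, 0.3, -0.2]
opening: 0.0194
alt turn 3.141
clock 46.45 pos [ 0.5763 -0.0488  0.2326] jaw 179.96 down [-0.001  0.    -1.   ] j [ 14.5  11.3 -11.3  -0.  -67.5 -14.5] F [-0.5  0.3 -0.2] open 0.0194
shift x y z mm [ -1.5 135.1  -0.3] turn -0.001
tool x axis [-1.     0.001  0.001] z axis [-0.001 -1.    -0.   ]
```

View pics/s32.png

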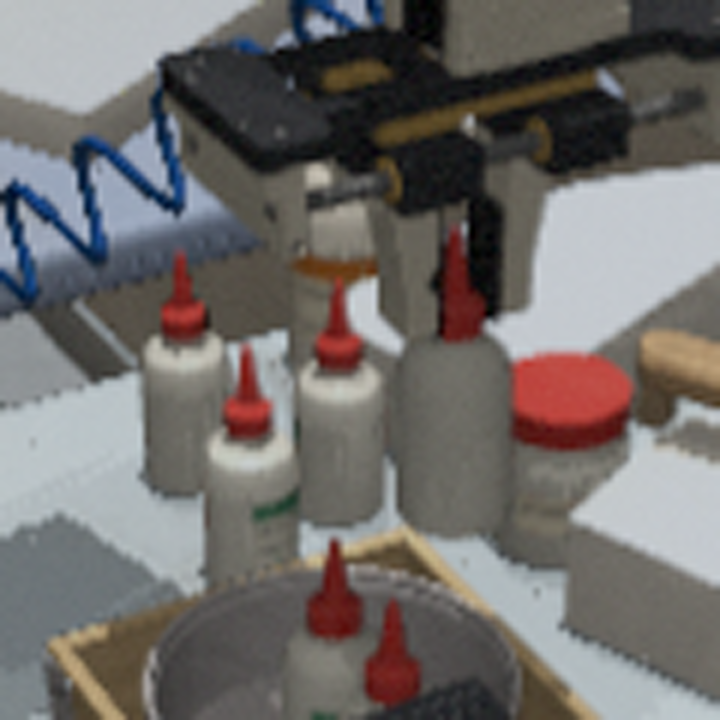

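```bash
python3 -m crank '[[[0.7,0,50,0,0],[0.7,0,95,0,0],[0.7,0,125,0,0],[0.7,0,134,0,0],[0.7,0,134,0,0]]]'; python3 go.py .5777 -.0485 .0955 0
```

```text
clock: 47.12
tool_pos: [0.5769, -0.0488, 0.0996]
orientation: [-90.0, -0.0, -180.0]
force: [0.2, -0.6, 0.6]
opening: 0.02
alt turn -3.141
clock 47.12 pos [ 0.5769 -0.0488  0.0996] jaw -179.99 down [-0. -0. -1.] j [ 14.5  18.1 -21.1   0.  -50.8 -14.5] F [ 0.2 -0.6  0.6] open 0.02
shift x y z mm [-0.8  4.1 -0.3] turn 0.0
tool x axis [-1. -0.  0.] z axis [ 0. -1.  0.]
```

Good. Set down, release, go to the next bottle (.4475,.2339).

```bash
python3 -m crank '[[[0.7,-0.5,2,0,0],[0.7,-0.5,4.5,0,0],[0.2,-0.5,4,0,0],[0.2,-0.5,3,0,0],[0.2,-0.5,-20,0,0],[0.2,-0.5,-70,0,0],[0.2,20,-105,-50,0],[0.2,45,-105,-110,0],[0.2,75,-105,-170,0],[0.2,110,-105,-230,0],[0.2,130,-100,-282,0],[0.2,130,-100,-282,0]]]'; python3 go.py .4475 .2339 .16 0; python3 - <<'E'
from tin import *
im=ctrl.snapshot("top"); np.save("t33.npy",im)
import meas
meas.bottles(im,None,keept=lambda c:285<c[0]<375 and 165<c[1]<245,z0=.012)
crop("top",im,(285,160,375,245),8,"t33")
E
```

```text
clock: 48.62
tool_pos: [0.4455, 0.2355, 0.1993]
orientation: [-90.0, 0.0, -179.8]
force: [-0.4, -0.1, -0.8]
opening: 0.035
alt turn -3.138
clock 48.62 pos [0.4455 0.2355 0.1993] jaw -179.82 down [ 0.     0.001 -1.   ] j [ 50.2   5.5 -22.8  -0.  -61.6 -50. ] F [-0.4 -0.1 -0.8] open 0.035
shift x y z mm [-2.  39.3  1.7] turn 0.003
tool x axis [-1.    -0.003 -0.   ] z axis [ 0.003 -1.    -0.001]
[329.9 186.3] 57 top [ 0.5794 -0.0496] joint None
[321.  202.2] 57 top [ 0.5388 -0.026 ] joint None
[339.1 202.1] 54 top [ 0.5379 -0.072 ] joint None
```

View pics/t33.png

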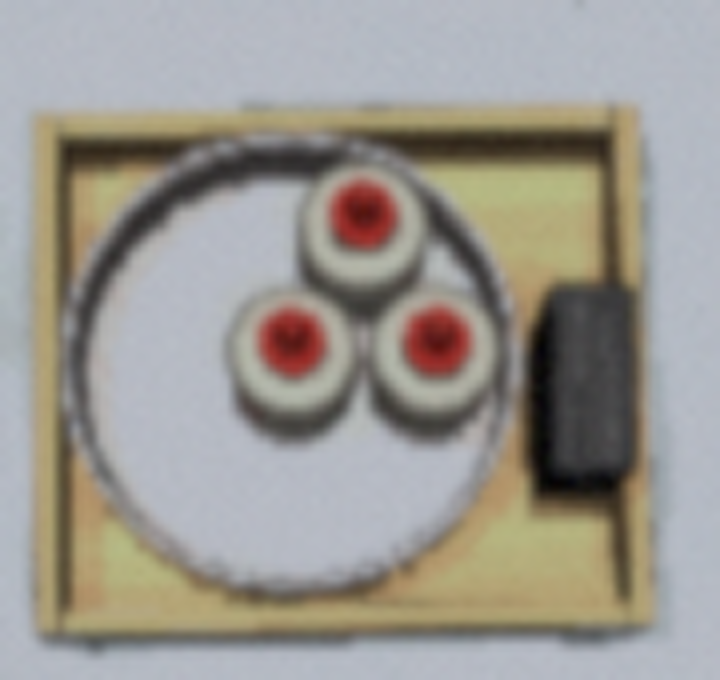

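```bash
python3 -m crank '[[[0.2,-2,39,1,0],[0.2,-2,80,1,0],[0.2,-2,110,1,0],[0.2,-2,114,1,0],[0.2,-2,114,1,0]]]'; python3 go.py .4475 .2339 .0845 0
```

```text
clock: 49.3
tool_pos: [0.4497, 0.2314, 0.0859]
orientation: [-90.0, 0.0, 179.9]
force: [-0.3, 0.6, -0.3]
opening: 0.0348
alt turn 3.14
clock 49.3 pos [0.4497 0.2314 0.0859] jaw 179.91 down [ 0. -0. -1.] j [ 49.5  12.8 -31.1   0.  -46.1 -49.6] F [-0.3  0.6 -0.3] open 0.0348
shift x y z mm [ 2.2  1.4 -2.5] turn -0.002
tool x axis [-1.     0.002 -0.   ] z axis [-0.002 -1.     0.   ]
```

```bash
python3 -m crank '[[[0.2,2.2,1.2,-2.5,0],[0.2,2.2,1.2,-2.5,0],[0.7,2.2,1.2,-2.5,0],[0.7,2.2,1.2,-2.5,0],[0.7,2.2,1.2,-2.5,0],[0.7,2.2,-30,-2.5,0],[0.7,2.2,-75,-2.5,0],[0.7,2.2,-120,-2.5,0],[0.7,2.2,-148,-2.5,0],[0.7,2.2,-148,-2.5,0]]]'; python3 go.py .4963 -.0485 .235 0
```

```text
clock: 50.55
tool_pos: [0.4476, 0.2349, 0.2355]
orientation: [-90.2, 0.2, 180.0]
force: [0.4, 0.2, -1.3]
opening: 0.0199
alt turn 3.141
clock 50.55 pos [0.4476 0.2349 0.2355] jaw 179.95 down [ 0.003  0.003 -1.   ] j [ 50.    3.9 -19.7   0.  -66.2 -50.1] F [ 0.4  0.2 -1.3] open 0.0199
shift x y z mm [-4.890e+01 -2.000e-01  2.834e+02] turn -0.001
tool x axis [-1.     0.001 -0.003] z axis [-0.001 -1.    -0.003]
```

```bash
python3 -m crank '[[[0.7,-8,0,50,0],[0.7,-18,0,105,0],[0.7,-28,0,160,0],[0.7,-38,0,215,0],[0.7,-46,0,262,0],[0.7,-49,0,282,0],[0.7,-49,0,282,0],[0.7,-49,0,282,0],[0.7,-49,0,282,0]]]'; python3 go.py .4963 -.0485 .0975 0;  python3 - <<'E'
from h import *
im=ctrl.snapshot("side"); crop("side",im,(250,80,370,200),6,"s34")
E
```

```text
clock: 51.68
tool_pos: [0.4954, -0.0471, 0.233]
orientation: [-90.0, -0.0, -180.0]
force: [-0.6, 0.4, -0.4]
opening: 0.0196
alt turn -3.141
clock 51.67 pos [ 0.4954 -0.0471  0.233 ] jaw -179.99 down [-0.  0. -1.] j [ 17.2   3.4 -20.6  -0.  -66.1 -17.2] F [-0.6  0.4 -0.4] open 0.0196
shift x y z mm [ -0.9 135.5   1.4] turn 0.0
tool x axis [-1. -0.  0.] z axis [ 0. -1. -0.]
```

View pics/s34.png

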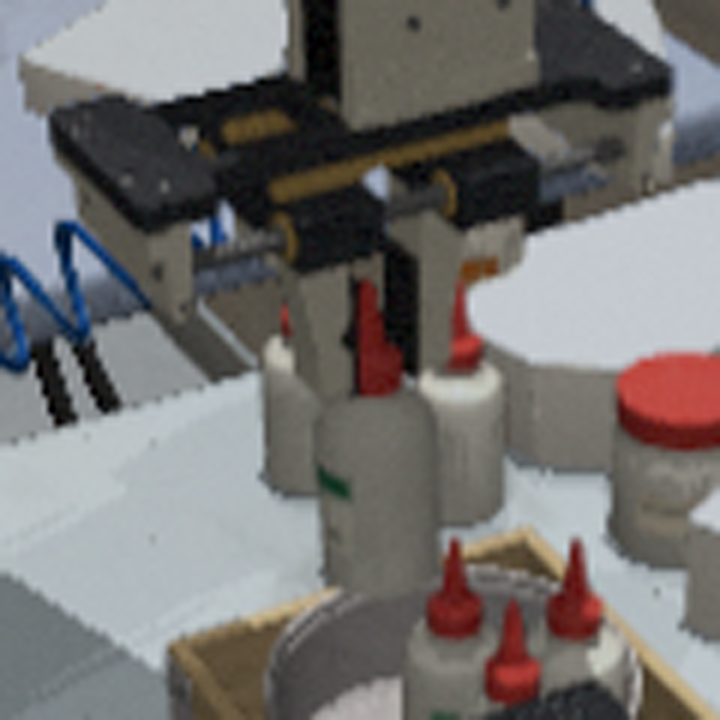

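```bash
python3 -m crank '[[[0.7,-0.5,50,1,0],[0.7,-0.5,95,1,0],[0.7,-0.5,125,1,0],[0.7,-0.5,134,1,0],[0.7,-0.5,134,1,0]]]'; python3 go.py .4963 -.0485 .0955 0
```

```text
clock: 52.35
tool_pos: [0.4963, -0.0485, 0.0995]
orientation: [-90.0, -0.0, 180.0]
force: [0.3, -1.3, -0.8]
opening: 0.0192
alt turn 3.142
clock 52.35 pos [ 0.4963 -0.0485  0.0995] jaw 180.0 down [-0. -0. -1.] j [ 17.   11.2 -31.    0.  -47.8 -17.1] F [ 0.3 -1.3 -0.8] open 0.0192
shift x y z mm [ 0.  4. -0.] turn -0.0
tool x axis [-1.  0.  0.] z axis [-0. -1.  0.]
```

```bash
python3 -m crank '[[[0.7,0,2,0,0],[0.7,0,4.5,0,0],[0.2,0,4,0,0],[0.2,0,3,0,0],[0.2,0,-20,0,0],[0.2,0,-70,0,0],[0.2,-20,-105,-50,0],[0.2,-50,-105,-110,0],[0.2,-86,-100,-170,0],[0.2,-86,-80,-183,0],[0.2,-86,-80,-183,0]]]'; python3 go.py .5828 .1346 .0845 0; python3 - <<'E'
from tin import *
im=ctrl.snapshot("top"); np.save("t35.npy",im)
import meas
meas.bottles(im,None,keept=lambda c:285<c[0]<375 and 165<c[1]<245,z0=.012)
crop("top",im,(285,160,375,245),8,"t35")
E
```

```text
clock: 53.72
tool_pos: [0.5814, 0.1353, 0.177]
orientation: [-89.9, -0.2, -180.0]
force: [-1.0, -0.0, 0.5]
opening: 0.0347
alt turn -3.141
clock 53.73 pos [0.5814 0.1353 0.177 ] jaw -179.96 down [-0.004 -0.002 -1.   ] j [ 31.8  15.5 -13.3  -0.  -61.4 -31.8] F [-1.  -0.   0.5] open 0.0347
shift x y z mm [-1.7 92.5  0.5] turn 0.001
tool x axis [-1.    -0.001  0.004] z axis [ 0.001 -1.     0.002]
[329.9 186.3] 60 top [ 0.5793 -0.0496] joint None
[321.  202.2] 61 top [ 0.5388 -0.026 ] joint None
[339.1 202.1] 61 top [ 0.5379 -0.072 ] joint None
[330.2 217.7] 59 top [ 0.4986 -0.0483] joint None
```

View pics/t35.png

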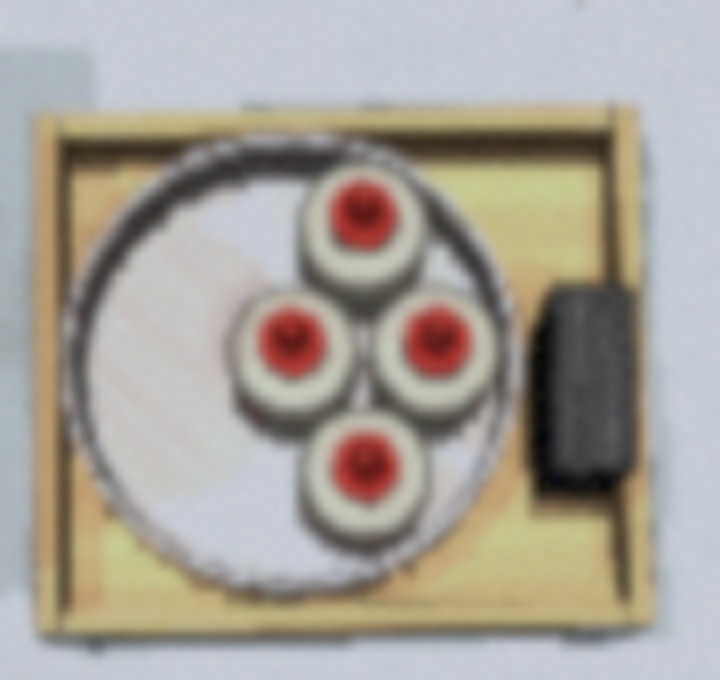

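```bash
python3 -m crank '[[[0.2,-1,40,0.5,0],[0.2,-1,80,0.5,0],[0.2,-1,91,0.5,0],[0.2,-1,91,0.5,0],[0.2,-1,91,0.5,0]]]'; python3 go.py .5828 .1346 .0845 0
```

```text
clock: 54.4
tool_pos: [0.5843, 0.1338, 0.0902]
orientation: [-90.1, 0.1, 179.9]
force: [0.3, -0.1, 0.5]
opening: 0.0353
alt turn 3.141
clock 54.4 pos [0.5843 0.1338 0.0902] jaw 179.95 down [ 0.003  0.001 -1.   ] j [ 31.6  20.3 -19.2   0.  -50.4 -31.6] F [ 0.3 -0.1  0.5] open 0.0353
shift x y z mm [ 1.6  5.7 -0.8] turn -0.001
tool x axis [-1.     0.001 -0.003] z axis [-0.001 -1.    -0.001]
```

```bash
python3 -m crank '[[[0.2,1,5.5,-0.8,0],[0.2,1,5.5,-0.8,0],[0.7,1,5.5,-0.8,0],[0.7,1,5.5,-0.8,0],[0.7,1,5.5,-0.8,0],[0.7,1,-30,-0.8,0],[0.7,1,-75,-0.8,0],[0.7,1,-120,-0.8,0],[0.7,1,-143,-0.8,0],[0.7,1,-143,-0.8,0]]]'; python3 go.py .5767 -.0015 .235 0
```

```text
clock: 55.65
tool_pos: [0.583, 0.1348, 0.2333]
orientation: [-90.1, 0.2, 180.0]
force: [-0.7, 0.2, -0.8]
opening: 0.0203
alt turn 3.141
clock 55.65 pos [0.583  0.1348 0.2333] jaw 179.95 down [ 0.003  0.002 -1.   ] j [ 31.7  13.   -9.    0.  -67.8 -31.8] F [-0.7  0.2 -0.8] open 0.0203
shift x y z mm [  6.2  -2.  136.3] turn -0.001
tool x axis [-1.     0.001 -0.003] z axis [-0.001 -1.    -0.002]
```

```bash
python3 -m crank '[[[0.7,3,0,50,0],[0.7,6,0,100,0],[0.7,6,0,130,0],[0.7,6,0,136,0],[0.7,6,0,136,0],[0.7,6,0,136,0]]]'; python3 go.py .5767 -.0015 .0975 0;  python3 - <<'E'
from h import *
im=ctrl.snapshot("side"); crop("side",im,(270,80,390,200),6,"s36")
E
```

```text
clock: 56.4
tool_pos: [0.5761, -0.0008, 0.2307]
orientation: [-90.0, -0.0, 180.0]
force: [-0.1, 0.3, -0.7]
opening: 0.0202
alt turn 3.141
clock 56.4 pos [ 0.5761 -0.0008  0.2307] jaw 179.98 down [-0.001 -0.    -1.   ] j [ 19.4  11.2 -11.7  -0.  -67.2 -19.4] F [-0.1  0.3 -0.7] open 0.0202
shift x y z mm [ -0.7 133.2   0.7] turn -0.0
tool x axis [-1.     0.     0.001] z axis [-0. -1.  0.]
```

View pics/s36.png

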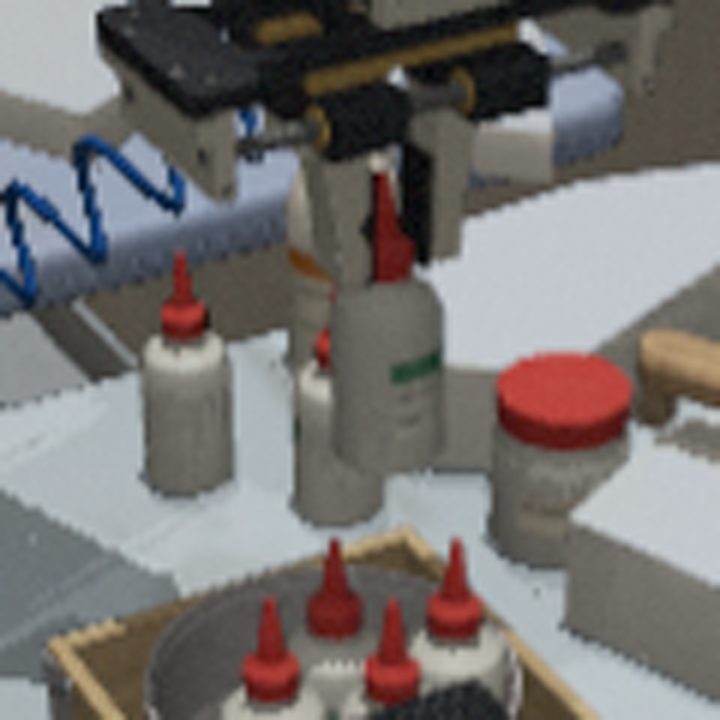

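```bash
python3 -m crank '[[[0.7,-0.3,50,0.5,0],[0.7,-0.3,95,0.5,0],[0.7,-0.3,123,0.5,0],[0.7,-0.3,132,0.5,0],[0.7,-0.3,132,0.5,0]]]'; python3 go.py .5767 -.0015 .0955 0
```

```text
clock: 57.08
tool_pos: [0.5766, -0.0017, 0.0994]
orientation: [-90.0, -0.0, 180.0]
force: [-0.5, 0.1, 0.1]
opening: 0.02
alt turn 3.141
clock 57.08 pos [ 0.5766 -0.0017  0.0994] jaw 179.99 down [-0. -0. -1.] j [ 19.3  17.9 -21.4   0.  -50.7 -19.3] F [-0.5  0.1  0.1] open 0.02
shift x y z mm [-0.1  3.9 -0.2] turn -0.0
tool x axis [-1.  0.  0.] z axis [-0. -1.  0.]
```

```bash
python3 -m crank '[[[0.7,0,2,0,0],[0.7,0,4.5,0,0],[0.2,0,4,0,0],[0.2,0,3,0,0],[0.2,0,-20,0,0],[0.2,0,-70,0,0],[0.2,-5,-105,-50,0],[0.2,-10,-105,-110,0],[0.2,-18,-105,-170,0],[0.2,-18,-100,-225,0],[0.2,-18,-80,-225,0],[0.2,-18,-80,-225,0]]]'; python3 go.py .5949 .2231 .0845 0; python3 - <<'E'
from tin import *
im=ctrl.snapshot("top"); np.save("t37.npy",im)
import meas
meas.bottles(im,None,keept=lambda c:285<c[0]<375 and 165<c[1]<245,z0=.012)
crop("top",im,(215,140,375,245),4.8,"t37")
E
```

```text
clock: 58.58
tool_pos: [0.5935, 0.2229, 0.1778]
orientation: [-89.9, -0.2, 180.0]
force: [0.1, -0.3, 0.1]
opening: 0.0349
alt turn 3.141
clock 58.58 pos [0.5935 0.2229 0.1778] jaw 179.99 down [-0.003 -0.002 -1.   ] j [ 38.2  18.8  -8.5  -0.  -62.9 -38.2] F [ 0.1 -0.3  0.1] open 0.0349
shift x y z mm [-1.6 93.3 -0.3] turn -0.0
tool x axis [-1.     0.     0.003] z axis [-0.    -1.     0.002]
[311.3 187.2] 57 top [ 0.578  -0.0022] joint None
[329.9 186.3] 58 top [ 0.5794 -0.0497] joint None
[321.  202.2] 58 top [ 0.5389 -0.0259] joint None
[339.1 202.1] 57 top [ 0.5379 -0.072 ] joint None
[330.2 217.7] 58 top [ 0.4986 -0.0483] joint None
```

View pics/t37.png

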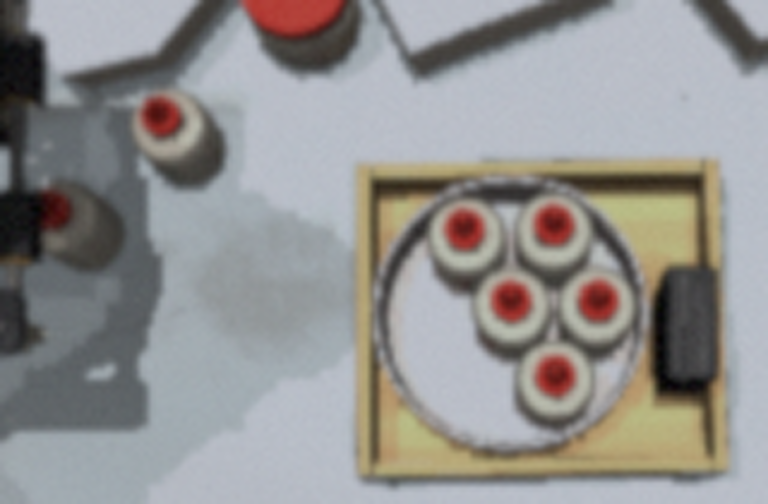

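```bash
python3 -m crank '[[[0.2,-0.5,40,0,0],[0.2,-0.5,80,0,0],[0.2,-0.5,90,0,0],[0.2,-0.5,92,0,0],[0.2,-0.5,92,0,0]]]'; python3 go.py .5949 .2231 .0845 0
```

```text
clock: 59.25
tool_pos: [0.5962, 0.2232, 0.0891]
orientation: [-90.1, 0.1, 179.9]
force: [-0.4, 0.0, 0.7]
opening: 0.0349
alt turn 3.141
clock 59.25 pos [0.5962 0.2232 0.0891] jaw 179.94 down [ 0.002  0.001 -1.   ] j [ 38.1  23.4 -14.3   0.  -52.1 -38.2] F [-0.4  0.   0.7] open 0.0349
shift x y z mm [1.3 4.6 0.1] turn -0.001
tool x axis [-1.     0.001 -0.002] z axis [-0.001 -1.    -0.001]
```

```bash
python3 -m crank '[[[0.2,1,4.5,0,0],[0.2,1,4.5,0,0],[0.7,1,4.5,0,0],[0.7,1,4.5,0,0],[0.7,1,4.5,0,0],[0.7,1,-30,0,0],[0.7,1,-75,0,0],[0.7,1,-120,0,0],[0.7,1,-144,0,0],[0.7,1,-144,0,0]]]'; python3 go.py .4957 -.0015 .235 0
```

```text
clock: 60.5
tool_pos: [0.595, 0.2234, 0.2337]
orientation: [-90.1, 0.2, 179.9]
force: [0.5, -1.1, -2.1]
opening: 0.0201
alt turn 3.141
clock 60.5 pos [0.595  0.2234 0.2337] jaw 179.95 down [ 0.003  0.002 -1.   ] j [ 38.2  16.5  -4.2   0.  -69.  -38.2] F [ 0.5 -1.1 -2.1] open 0.0201
shift x y z mm [ 99.1  -2.2 224.9] turn -0.001
tool x axis [-1.     0.001 -0.003] z axis [-0.001 -1.    -0.002]
```

```bash
python3 -m crank '[[[0.7,22,0,50,0],[0.7,45,0,100,0],[0.7,68,0,150,0],[0.7,90,0,200,0],[0.7,99,0,225,0],[0.7,99,0,225,0],[0.7,99,0,225,0],[0.7,99,0,225,0]]]'; python3 go.py .4957 -.0015 .0975 0;  python3 - <<'E'
from h import *
im=ctrl.snapshot("side"); crop("side",im,(250,80,370,200),6,"s38")
E
```

```text
clock: 61.5
tool_pos: [0.4951, -0.0014, 0.2308]
orientation: [-90.0, -0.0, 180.0]
force: [0.3, 0.7, -0.7]
opening: 0.0203
alt turn 3.141
clock 61.5 pos [ 0.4951 -0.0014  0.2308] jaw 179.99 down [-0.001 -0.    -1.   ] j [ 22.6   3.3 -21.   -0.  -65.8 -22.6] F [ 0.3  0.7 -0.7] open 0.0203
shift x y z mm [-7.000e-01  1.333e+02  1.000e-01] turn -0.0
tool x axis [-1.     0.     0.001] z axis [-0. -1.  0.]
```

View pics/s38.png

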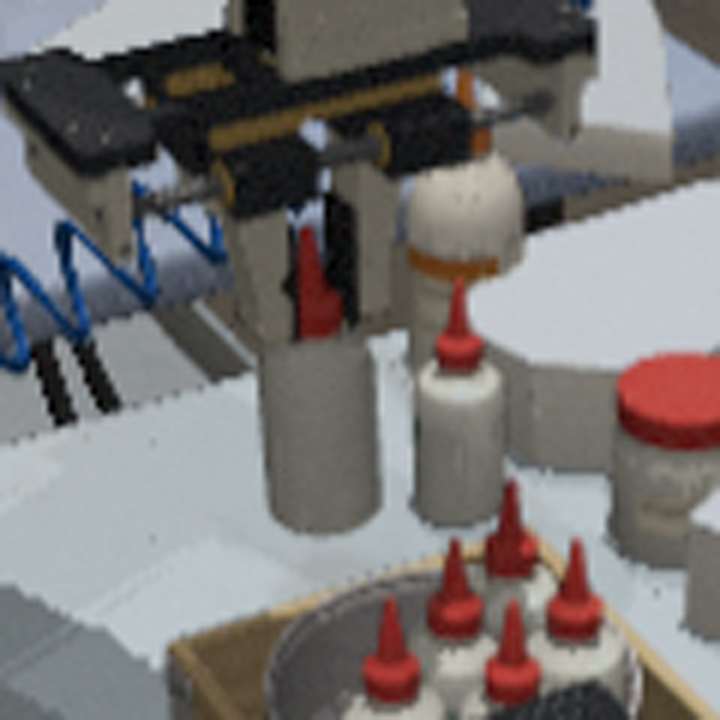

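```bash
python3 -m crank '[[[0.7,0,50,0,0],[0.7,0,95,0,0],[0.7,0,123,0,0],[0.7,0,132,0,0],[0.7,0,132,0,0]]]'; python3 go.py .4957 -.0015 .0955 0
```

```text
clock: 62.18
tool_pos: [0.4952, -0.0018, 0.0993]
orientation: [-90.0, -0.0, 180.0]
force: [-0.1, 0.2, 0.1]
opening: 0.0199
alt turn 3.141
clock 62.17 pos [ 0.4952 -0.0018  0.0993] jaw 179.99 down [-0.001 -0.    -1.   ] j [ 22.6  10.9 -31.4   0.  -47.7 -22.6] F [-0.1  0.2  0.1] open 0.0199
shift x y z mm [-0.5  3.8 -0.3] turn -0.0
tool x axis [-1.     0.     0.001] z axis [-0. -1.  0.]
```

```bash
python3 -m crank '[[[0.7,0,2,0,0],[0.7,0,4.5,0,0],[0.2,0,4,0,0],[0.2,0,3,0,0],[0.2,0,-20,0,0],[0.2,0,-70,0,0],[0.2,-10,-105,-50,0],[0.2,-50,-105,-95,0],[0.2,-90,-105,-140,0],[0.2,-135,-100,-166,0],[0.2,-150,-80,-166,0],[0.2,-150,-80,-166,0]]]'; python3 go.py .6455 .1642 .0845 0; python3 - <<'E'
from tin import *
im=ctrl.snapshot("top"); np.save("t39.npy",im)
import meas
meas.bottles(im,None,keept=lambda c:285<c[0]<375 and 165<c[1]<245,z0=.012)
crop("top",im,(285,160,375,245),8,"t39")
E
```

```text
clock: 63.68
tool_pos: [0.6441, 0.1629, 0.1762]
orientation: [-89.9, -0.3, 179.9]
force: [-0.6, -0.7, -0.6]
opening: 0.035
alt turn 3.14
clock 63.67 pos [0.6441 0.1629 0.1762] jaw 179.89 down [-0.005 -0.002 -1.   ] j [ 31.   21.6  -4.4  -0.  -64.2 -31. ] F [-0.6 -0.7 -0.6] open 0.035
shift x y z mm [-1.8 91.7 -1.4] turn -0.002
tool x axis [-1.     0.002  0.005] z axis [-0.002 -1.     0.002]
[311.4 187.3] 59 top [ 0.5779 -0.0022] joint None
[329.9 186.3] 60 top [ 0.5794 -0.0496] joint None
[321.  202.2] 61 top [ 0.5388 -0.026 ] joint None
[339.1 202.1] 61 top [ 0.538  -0.0721] joint None
[311.8 218.9] 59 top [ 0.4967 -0.0019] joint None
[330.2 217.7] 59 top [ 0.4986 -0.0483] joint None
```

View pics/t39.png

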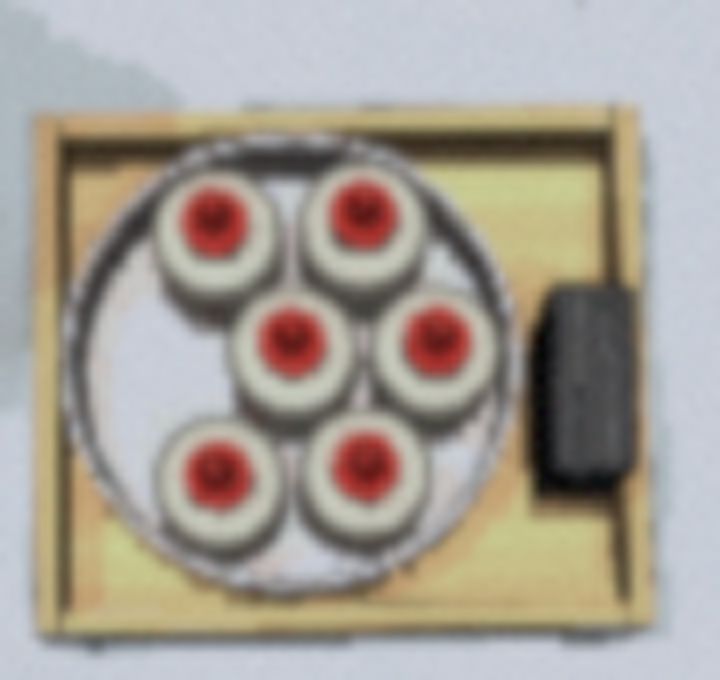

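```bash
python3 -m crank '[[[0.2,-0.7,40,-1,0],[0.2,-0.7,80,-1,0],[0.2,-0.7,89,-1,0],[0.2,-0.7,90,-1,0],[0.2,-0.7,90,-1,0]]]'; python3 go.py .6455 .1642 .0845 0
```

```text
clock: 64.35
tool_pos: [0.6467, 0.1651, 0.0915]
orientation: [-90.1, 0.2, 180.0]
force: [0.1, 0.2, 1.1]
opening: 0.0349
alt turn 3.141
clock 64.35 pos [0.6467 0.1651 0.0915] jaw 179.96 down [ 0.003  0.001 -1.   ] j [ 31.   25.8 -10.    0.  -54.1 -31.1] F [0.1 0.2 1.1] open 0.0349
shift x y z mm [1.3 7.  0.9] turn -0.001
tool x axis [-1.     0.001 -0.003] z axis [-0.001 -1.    -0.001]
```

```bash
python3 -m crank '[[[0.2,1,6.8,1,0],[0.2,1,6.8,1,0],[0.7,1,6.8,1,0],[0.7,1,6.8,1,0],[0.7,1,6.8,1,0],[0.7,1,-30,1,0],[0.7,1,-75,1,0],[0.7,1,-120,1,0],[0.7,1,-142,1,0],[0.7,1,-142,1,0]]]'; python3 go.py .5362 .0215 .235 0
```

```text
clock: 65.6
tool_pos: [0.6456, 0.1642, 0.2335]
orientation: [-90.1, 0.2, 179.9]
force: [0.5, -0.6, -0.7]
opening: 0.02
alt turn 3.141
clock 65.6 pos [0.6456 0.1642 0.2335] jaw 179.95 down [ 0.003  0.002 -1.   ] j [ 31.   19.4  -0.2   0.  -70.3 -31.1] F [ 0.5 -0.6 -0.7] open 0.02
shift x y z mm [109.2  -2.2 142.8] turn -0.001
tool x axis [-1.     0.001 -0.003] z axis [-0.001 -1.    -0.002]
```

```bash
python3 -m crank '[[[0.7,35,0,45,0],[0.7,70,0,90,0],[0.7,100,0,130,0],[0.7,109.2,0,142.8,0],[0.7,109.2,0,142.8,0],[0.7,109.2,0,142.8,0],[0.7,109.2,0,142.8,0]]]'; python3 go.py .5362 .0215 .0975 0;  python3 - <<'E'
from h import *
im=ctrl.snapshot("side"); crop("side",im,(250,80,370,200),6,"s40")
E
```

```text
clock: 66.47
tool_pos: [0.5359, 0.0218, 0.2307]
orientation: [-90.0, -0.0, 180.0]
force: [0.4, -0.8, -0.7]
opening: 0.0203
alt turn 3.141
clock 66.47 pos [0.5359 0.0218 0.2307] jaw 179.98 down [-0.001 -0.    -1.   ] j [ 23.3   7.3 -16.4  -0.  -66.3 -23.3] F [ 0.4 -0.8 -0.7] open 0.0203
shift x y z mm [ -0.4 133.2   0.3] turn -0.0
tool x axis [-1.     0.     0.001] z axis [-0. -1.  0.]
```

View pics/s40.png

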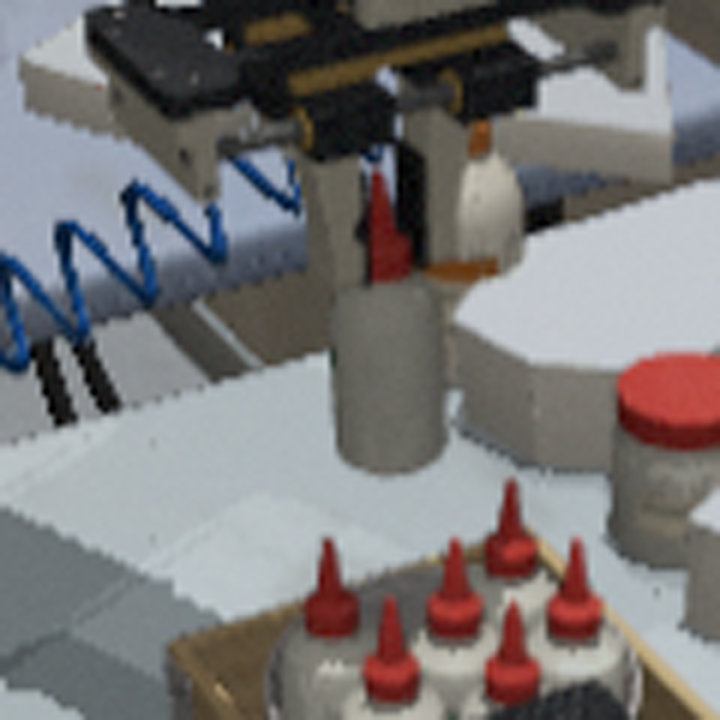

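Descend to just below rim/shoulder level first, watching force.

```bash
python3 -m crank '[[[0.7,0,40,0,0],[0.7,0,65,0,0],[0.7,0,80,0,0],[0.7,0,95,0,0],[0.7,0,95,0,0]]]'; python3 go.py .5362 .0215 .0975 0
```

```text
clock: 67.15
tool_pos: [0.5351, 0.021, 0.1354]
orientation: [-90.0, -0.1, 179.9]
force: [0.8, 0.1, -0.7]
opening: 0.0202
alt turn 3.141
clock 67.15 pos [0.5351 0.021  0.1354] jaw 179.94 down [-0.002 -0.001 -1.   ] j [ 23.2  12.1 -24.   -0.  -53.9 -23.3] F [ 0.8  0.1 -0.7] open 0.0202
shift x y z mm [-1.2 37.9 -0.5] turn -0.001
tool x axis [-1.     0.001  0.002] z axis [-0.001 -1.     0.001]
```

```bash
python3 -m crank '[[[0.7,-0.5,15,0,0],[0.7,-0.5,27,0,0],[0.7,-0.5,36,0,0],[0.7,-0.5,36,0,0]]]'; python3 go.py .5362 .0215 .0955 0
```

```text
clock: 67.65
tool_pos: [0.5354, 0.0208, 0.0994]
orientation: [-90.0, -0.1, 179.9]
force: [0.5, -0.7, -0.6]
opening: 0.0202
alt turn 3.14
clock 67.65 pos [0.5354 0.0208 0.0994] jaw 179.94 down [-0.002 -0.001 -1.   ] j [ 23.2  14.5 -26.4  -0.  -49.2 -23.3] F [ 0.5 -0.7 -0.6] open 0.0202
shift x y z mm [-0.8  3.9 -0.7] turn -0.001
tool x axis [-1.     0.001  0.002] z axis [-0.001 -1.     0.001]
```

No contact; set down, release and retreat sideways to view.

```bash
python3 -m crank '[[[0.7,-0.5,2,0,0],[0.7,-0.5,4.5,0,0],[0.2,-0.5,4,0,0],[0.2,-0.5,3,0,0],[0.2,-0.5,-20,0,0],[0.2,-0.5,-70,0,0],[0.2,0,-120,-50,0],[0.2,0,-120,-110,0],[0.2,0,-120,-170,0],[0.2,0,-120,-230,0],[0.2,0,-120,-250,0]]]'; python3 - <<'E'
from tin import *
im=ctrl.snapshot("top"); np.save("t41.npy",im)
import meas
meas.bottles(im,None,keept=lambda c:285<c[0]<375 and 165<c[1]<245,z0=.012)
crop("top",im,(285,160,375,245),8,"t41")
im=ctrl.snapshot("side"); np.save("s41.npy",im); crop("side",im,(240,110,440,310),4,"s41")
E
```

```text
clock: 69.03
tool_pos: [0.5359, 0.2742, 0.2202]
orientation: [-90.0, 0.0, -179.9]
force: [-0.5, 0.1, 0.2]
opening: 0.0353
[329.9 186.3] 57 top [ 0.5794 -0.0495] joint None
[311.3 187.3] 56 top [ 0.5779 -0.0019] joint None
[302.5 203.2] 57 top [0.5374 0.0213] joint None
[321.  202.2] 57 top [ 0.5389 -0.0259] joint None
[339.2 202.1] 54 top [ 0.5379 -0.0721] joint None
[311.8 218.9] 55 top [ 0.4967 -0.0019] joint None
[330.2 217.7] 57 top [ 0.4986 -0.0483] joint None
```

View pics/t41.png

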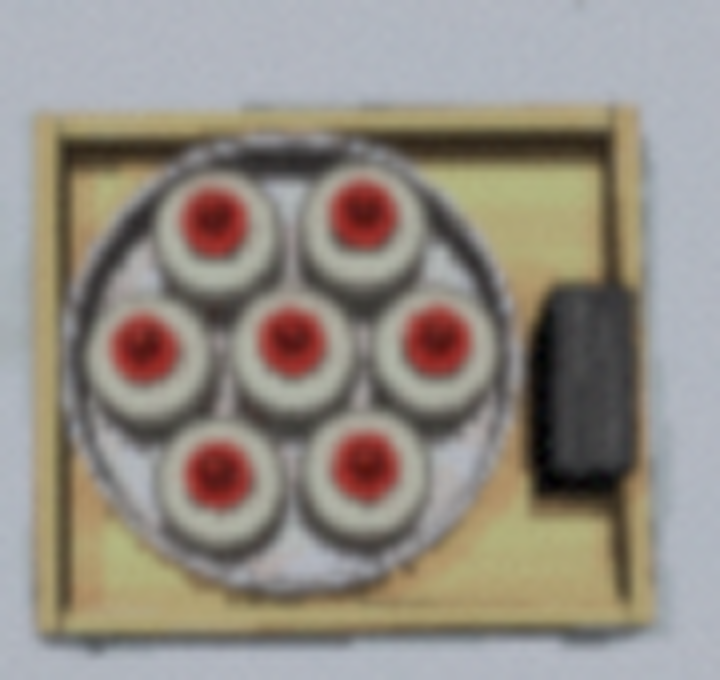

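View pics/s41.png

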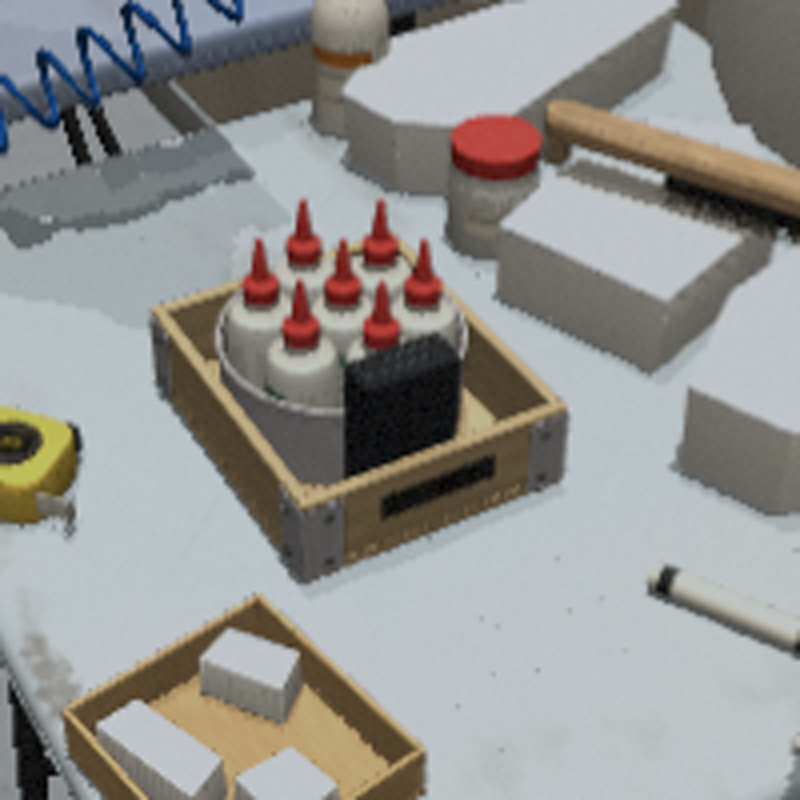

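```bash
python3 - <<'E'
from h import *
q=lambda L:[(285+(x+.5)/8-.5,160+(y+.5)/8-.5) for x,y in L]
P=onz("top",q([(553,287),(632,285),(634,470),(553,472)]),.118); print(np.round(P,4),np.round(P.mean(0),4))
print(np.round(onz("side",[(240+346/4,110+368/4),(240+459/4,110+338/4)],.118),4))
q2=lambda L:[(240+(x+.5)/4-.5,110+(y+.5)/4-.5) for x,y in L]
def onx(uv,X):
    o,v=ray("side",uv); return o+v*((X-o[0])/v[:,0])[:,None]
im=np.load("s41.npy"); crop("side",im,(320,185,365,235),14,"s41b")
for n,k in(("top","marker"),("top","screw_jar"),("side","marker"),("side","screw_jar"),("top","offcut"),("top","pad"),("side","pad")):
    print(n,k,[(np.round(d['extent'],1).tolist(),round(d['confidence'],2)) for d in ctrl.find_in(n,k)[:3]])
E
```

```text
[[ 0.5521 -0.1083  0.118 ]
 [ 0.5522 -0.133   0.118 ]
 [ 0.4942 -0.1315  0.118 ]
 [ 0.4941 -0.1063  0.118 ]] [ 0.5231 -0.1198  0.118 ]
[[ 0.4924 -0.1113  0.118 ]
 [ 0.5592 -0.1192  0.118 ]]
top marker [([394.0, 152.1, 44.1, 28.1], 0.61)]
top screw_jar [([264.3, 125.4, 23.8, 29.7], 0.94)]
side marker [([399.6, 250.5, 48.8, 22.8], 0.94), ([300.1, 172.0, 12.7, 35.4], 0.68)]
side screw_jar [([353.5, 138.7, 23.3, 34.7], 0.58)]
top offcut [([407.4, 261.5, 18.1, 16.0], 0.77)]
top pad [([352.6, 191.1, 13.3, 32.8], 0.72)]
side pad [([325.9, 192.8, 25.3, 37.3], 0.9)]
```

View pics/s41b.png

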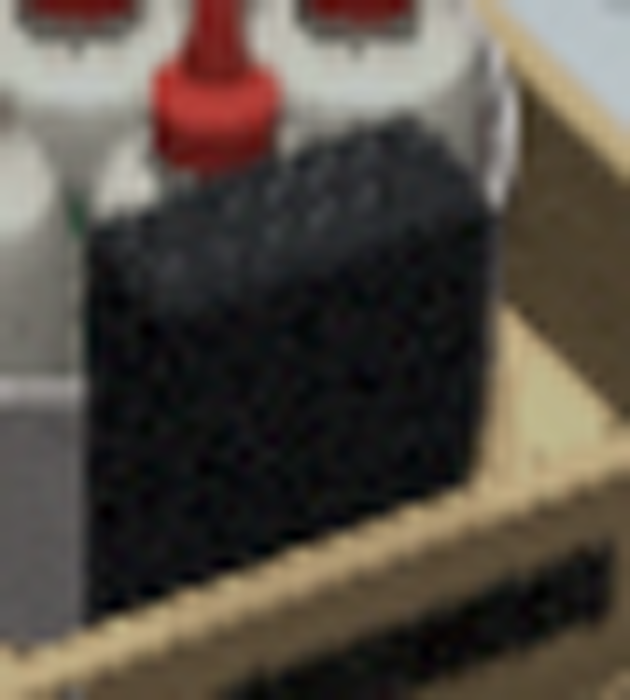

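```bash
python3 - <<'E'
from plant import ctrl
print(ctrl.close_job()); print(ctrl.get_obs()['clock'])
E
```

```text
the job is handed in; nothing more can be done
None
the job is handed in; nothing more can be done
```

The oil kit is packed and handed in at about 69.5 s of the 192 s; no verdict was reported. The last pictures, taken just before handing in, showed every condition I could check as met.

- **Scrap:** The foam scrap lies in the free half of the cardboard tray; the detector found it there again at the end.
- **Tin:** I pushed it to the +y end of the tote. Its centre is about 17 mm from the tote's middle (limit 4 mm or more), and it stands flat.
- **Pad:** It stands upright on its 60 x 28 mm end in the gap at the other end. It is about 78 mm from the tote's middle and 11 mm off the centre line, and square within about 2°. To get it upright I pivoted it in the grip against the tote walls, then stood it on the table and gripped it again.
- **Bottles:** All seven stand upright in the tin. The centre one is about 2 mm from the tin's middle. The other six are 46–49 mm out (limit 54 mm).
- **Jar and marker:** Both were where they started, within the detector's accuracy.

Things that went wrong or disagreed:
- The first attempts to lower the pad into the gap landed on the tote wall with up to 35 N. It went in after I moved it a few millimetres.
- The pad slid about 5 mm along the gap by itself at around 45 s, possibly the announced knock, and stayed upright.
- Camera and arm positions disagreed by 1–2 mm in x, which the clearances absorbed.

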